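# Load and close the bench filter press

## Task

The filter press must be made ready for the next run. Its lock pin is stuck with dried residue: work it free by twisting it some 20 degrees to and fro while pulling it up, and put it in the tray; hang all the plates from the stand on the press rails between the head plate and the follower; then fit the crank on the square shaft and wind it clockwise until the plate pack is firmly clamped. Finally take the crank off and lay it back in the tray, and leave the bottles and the tube rack alone.

Things in the scene. Friction and masses are not known exactly. Their poses are not given: they have to be found in the camera images.
- press: Stainless bench plate filter press, 170 x 365 mm, fixed. Origin on the bench under its middle; y runs along the rails from the fixed head plate (-y) to the grey gearbox with the upright square shaft (+y); z up. Rear crosshead at y = 86 to 102 mm, top 110 mm above the bench; gearbox 74 x 70 mm behind it, top at 130 mm.
- bed_mid (a point): Middle of the open bed, on the press centre line at rail-top height (105 mm above the bench); axes as the press. Open bed 150 mm long: head plate's face 75 mm to -y, follower's face 75 mm to +y. Rails: 12 mm square bars at x = +-68 mm, inner faces at +-62. Head plate 160 mm wide, follower 116 mm (152 over its ears), both 24 mm thick, tops 135 mm above the bench.
- follower (a joint): Travel of the follower to the head plate, m: 0 open, at most 0.140. A clockwise crank turn advances it 20 mm (about 3 N at the handle); it holds where left. With n plates the pack closes at 0.150 - 0.020 n. There it stops dead and the force on the handle climbs: 20 N at the handle clamps the pack firmly.
- shaft_top (a point): Top end, on the axis, of the upright square shaft: 16 mm square, tip tapered over 5 mm, 164 mm above the bench; x and y are square to its flats. It stands 26 mm above a round shoulder (28 mm dia., 138 mm above the bench) on which the fitted crank rests. It turns with the crank; clockwise seen from above closes the press.
- lock_bore (a point): On the axis of the lock bore at the top face of the fixed bracket (36 mm across), 105 mm above the bench, at x = -110, y = 12 mm in the press frame; axes as the press. The follower's lock lug (106 to 119 mm above the bench) lies over it and the pin passes through both: the follower is locked until the pin is out.
- pin_bar (a point): Centre of the lock pin's T-bar, 145 mm above the bench, 88 mm above the pin's tip. Bar 14 (x) x 66 (y) x 20 mm high, along the rails at the start; shank 14 mm dia.; z is its axis. Residue grips the shank: a straight pull of 45 N does not move it, but turned 0.35 to 0.45 rad to and fro (0.5 Nm) it rises 2 mm a stroke at a pull of some 20 N; loose after 18 mm, clear after 65 mm.
- pin_bar_end (a point): End of the T-bar, 33 mm from its centre along the bar (y).
- crank_hub (a point): Centre of the crank's hub: steel block 34 mm square, 45 mm high, its 18 mm square socket 28 mm deep, open below. z up; x points along the arm to the handle. Arm flush with the hub's underside, 24 mm wide, 14 mm high, to 95 mm from the hub axis. About 0.45 kg. Hub centre is 22.5 mm above what carries the crank. Fits the shaft in any quarter turn.
- crank_handle (a point): Centre of the crank's upright revolving handle: black, 25 mm dia., 75 mm long, 80 mm from the hub axis, centre 53.5 mm above the crank's underside. It spins freely on its stud, so a grip on it need not turn with the crank.
- tray: Shallow aluminium tray, 300 (x) x 180 (y) mm, 14 mm high, fixed, 3 mm floor and walls. Origin at the centre of its underside. The crank lies in it at the start; pin and crank belong in it at the end.
- rack: Plate stand, 176 x 165 mm, fixed, to the left or right of the press. Origin under its middle; plates hang on its two rails (along y, at x = +-68 mm, tops 105 mm above the bench) in a row along y, about 34 mm apart.
- plate1_lug (a point): Centre of the lifting lug on a white filter plate: lug 40 (x) x 18 (y) x 40 mm high. Plate below it 116 (x) x 20 (y) x 105 mm high; ears 152 mm over their ends, 19 mm thick, undersides 50 mm below the lug centre; lower edge 125 mm below it. Lug centre 155 mm above the bench when hung on rails. About 0.24 kg. The two to four plates are alike, either way round.
- plate2_lug (a point): Centre of the lifting lug on a white filter plate: lug 40 (x) x 18 (y) x 40 mm high. Plate below it 116 (x) x 20 (y) x 105 mm high; ears 152 mm over their ends, 19 mm thick, undersides 50 mm below the lug centre; lower edge 125 mm below it. Lug centre 155 mm above the bench when hung on rails. About 0.24 kg. The two to four plates are alike, either way round.
- plate3_lug (a point): Centre of the lifting lug on a white filter plate: lug 40 (x) x 18 (y) x 40 mm high. Plate below it 116 (x) x 20 (y) x 105 mm high; ears 152 mm over their ends, 19 mm thick, undersides 50 mm below the lug centre; lower edge 125 mm below it. Lug centre 155 mm above the bench when hung on rails. About 0.24 kg. The two to four plates are alike, either way round.
- plate4_lug (a point): Centre of the lifting lug on a white filter plate: lug 40 (x) x 18 (y) x 40 mm high. Plate below it 116 (x) x 20 (y) x 105 mm high; ears 152 mm over their ends, 19 mm thick, undersides 50 mm below the lug centre; lower edge 125 mm below it. Lug centre 155 mm above the bench when hung on rails. About 0.24 kg. The two to four plates are alike, either way round.
- media_bottle: Bystander, to be left alone: glass media bottle with blue cap, 74 mm dia., 150 mm high. Origin under its middle.
- wash_bottle: Bystander, to be left alone: white wash bottle with yellow spout, 68 mm dia.. Origin under its middle.
- tube_rack: Bystander, to be left alone: white rack of capped tubes, 80 x 105 mm, 108 mm high. Origin under its middle.
Things that resemble listed ones, but are neither listed nor needed, are in the scene too. Leave any brown, orange or turquoise look-alike of the part that bears plate1_lug alone.

How it is judged:
On the way, in this order (a step that is already met when the one before it is completed fails the run):
1. the stuck pin is twisted one way in its bore (x of pin_bar_end in the frame of press below -0.1146 m and z of pin_bar in the frame of press below 0.185 m and horizontal distance between pin_bar and lock_bore below 0.01 m).
2. and twisted back the other way, still in its bore (x of pin_bar_end in the frame of press above -0.1054 m and z of pin_bar in the frame of press below 0.185 m and horizontal distance between pin_bar and lock_bore below 0.01 m).
3. the pin is out and all plates hang on the press rails (distance between pin_bar and lock_bore above 0.075 m and x of plate1_lug in the frame of press between -0.008 and 0.008 m and y of plate1_lug in the frame of press between -0.15 and 0 m and z of plate1_lug in the frame of press between 0.149 and 0.162 m and angle between each of plate1_lug, plate2_lug, plate3_lug, plate4_lug's own z axis and vertical below 0.1 rad and x of plate2_lug in the frame of press between -0.008 and 0.008 m and y of plate2_lug in the frame of press between -0.15 and 0 m and z of plate2_lug in the frame of press between 0.149 and 0.162 m and x of plate3_lug in the frame of press between -0.008 and 0.008 m and y of plate3_lug in the frame of press between -0.15 and 0 m and z of plate3_lug in the frame of press between 0.149 and 0.162 m and x of plate4_lug in the frame of press between -0.008 and 0.008 m and y of plate4_lug in the frame of press between -0.15 and 0 m and z of plate4_lug in the frame of press between 0.149 and 0.162 m), for 0.2 s.
4. the crank sits on the shaft and has wound the follower forward by 20 mm (horizontal distance between crank_hub and shaft_top below 0.004 m and z of crank_hub in the frame of press between 0.155 and 0.168 m and value of joint follower above 0.02 m), for 0.1 s.
5. the plate pack is clamped (contact force between follower and anything else above 20 N and x of plate1_lug in the frame of press between -0.008 and 0.008 m and y of plate1_lug in the frame of press between -0.15 and 0 m and z of plate1_lug in the frame of press between 0.149 and 0.162 m and angle between each of plate1_lug, plate2_lug, plate3_lug, plate4_lug's own z axis and vertical below 0.1 rad and x of plate2_lug in the frame of press between -0.008 and 0.008 m and y of plate2_lug in the frame of press between -0.15 and 0 m and z of plate2_lug in the frame of press between 0.149 and 0.162 m and x of plate3_lug in the frame of press between -0.008 and 0.008 m and y of plate3_lug in the frame of press between -0.15 and 0 m and z of plate3_lug in the frame of press between 0.149 and 0.162 m and x of plate4_lug in the frame of press between -0.008 and 0.008 m and y of plate4_lug in the frame of press between -0.15 and 0 m and z of plate4_lug in the frame of press between 0.149 and 0.162 m), for 0.2 s.
At the end, for the whole second after the job is handed in: Every plate hangs upright (within 0.1 rad) on both rails between head plate and follower, within 8 mm of the press centre line, and the follower clamps the pack with more than 20 N; the crank lies flat in the tray and the pin lies or stands in it, both at rest (all of step 5 and x of crank_hub in the frame of tray between -0.15 and 0.15 m and y of crank_hub in the frame of tray between -0.09 and 0.09 m and x of crank_handle in the frame of tray between -0.15 and 0.15 m and y of crank_handle in the frame of tray between -0.09 and 0.09 m and height (world z) of crank_hub below 0.045 m and angle between crank_hub's own z axis and vertical below 0.3 rad and x of pin_bar in the frame of tray between -0.15 and 0.15 m and y of pin_bar in the frame of tray between -0.09 and 0.09 m and height (world z) of pin_bar below 0.1 m and linear speed of each of crank, pin below 0.02 m/s); the robot touches nothing.
It fails at once if the media bottle is shoved aside (over 30 mm) or tipped (distance of media_bottle from where it was at the start of the episode above 0.03 m or angle between media_bottle's own z axis and vertical above 0.4 rad).
It fails at once if the wash bottle is shoved aside (over 30 mm) or tipped (distance of wash_bottle from where it was at the start of the episode above 0.03 m or angle between wash_bottle's own z axis and vertical above 0.4 rad).
It fails at once if the tube rack is shoved aside (over 30 mm) or tipped (distance of tube_rack from where it was at the start of the episode above 0.03 m or angle between tube_rack's own z axis and vertical above 0.4 rad).
Of plate1, plate2, plate3, plate4 only 2 to 4 are there at a start; the rules pass over those that are not, and their reading is None.
At some moment in a run one of crank may be knocked a few centimetres aside while the robot is not near it.
It also fails if it takes over 210 s, if anything falls off the work surface, if the arm or the gripper's body presses on something with over 40 N, if the wrist force passes 120 N, or if a joint passes its speed limit or range.

## Robot

A 6-joint arm with a two-finger parallel gripper is mounted at the origin on the work surface. World frame = base frame: x ahead of the robot, y to its left, z up, the work surface at z = 0. Lengths are in m, angles in rad, forces in N, time in s.
With the tool pointing down it reaches from about 0.25 to 0.775 m from the base axis. Payload 8.9 kg.
Tool frame: the origin (TCP) lies on the centre line of the jaws, within the pads' length; the fingertips stand 22 mm ahead of it and the grasp point (between the pads) lies 3 mm ahead of it (ctrl.tip_reach is the distance from the TCP to the fingertips, in m); z points along the fingers, y is the line along which they close (so a half turn about z gives the same grasp; the last joint's range is limited). The gripper opens to 85 mm and grips with 20 to 120 N. Pads are 22 mm wide; open, the fingers measure 114 mm over their backs; the gripper's body (76 mm by 85 mm) begins 54 mm behind the grasp point. The pads swing forward as they close: fully open they stand 13 mm farther back than shut.
Start: joints at [1.098, 0.291, -0.153, 1.127, 0, 1.431], TCP at [0.172, 0.496, 0.224] pointing down, gripper open.
Joint ranges: [-2.52, 2.52], [-0.91, 1.74], [-1.3, 1.37], [-1.96, 2.02], [-1.52, 1.47], [-3.14, 3.14]. Speed limits (rad/s): [2.22, 2.22, 2.79, 3.14, 3.14, 3.14].

## Interface

Orientations are given as a rotation vector (axis times angle).
In Python, from station import ctrl gives the robot as it stands.
- The arm moves only by the tool step_arm, never from a script. Its argument "increments" is a list of rows, each an object with "xyz": the shift along the world's x, y, z in mm, a list of three; "angular": the turn, a rotation vector about the world's x, y, z in degrees, a list of three; "grip": the opening in per cent of the stroke, from 0 (shut) to 100 (fully open). In form: [{"xyz": [x, y, z], "angular": [ax, ay, az], "grip": grip}, ...]. A call has 1 to 10 rows; each row shifts and turns the commanded pose from where the row before left it; what a row does not reach is not made up. A row lasts 1/8 s, in which the tool goes at most 62.5 mm and 10.7 degrees, less where a joint would pass 70% of its speed; a pose out of reach is approached as far as the arm can. A call is refused whole if a number of a shift passes 62.5 or a number of a turn 10.7, either way. A call with a gripper value outside its range is refused whole. The fingers move at their own pace and stop on an object; "squeeze" is the grip in N (left out, the last holds). Time passes only in rows, so rows that do not move let the fingers close. It gives the time, the measured TCP pose, the force, the opening and the grip force at its end, in the units of the state.
- ctrl.observe(): the state, without advancing time (a new reading comes with each control period).
- ctrl.read_camera(name): name is "scene" or "top" or "wrist"; returns the picture (480x640x3 uint8, red, green, blue); there is no depth.
- ctrl.camera_info(name): a dict with "vfov" (degrees; the focal length in pixels is half the picture's height over the tangent of half this angle, whatever the lens; pixels are square), "cx", "cy" (the principal point, pixels), "R" (3x3) and "t" (3): a world point X has camera coordinates R X + t; the wrist camera has in their place "T_tool_cam" (4x4, takes a point from camera to tool coordinates, whose origin is the TCP and whose axes are the flange's). Camera axes: x right, y down, z forward; pixel columns grow to the right and rows downward; lengths in m; the calibration is good to about 2 mm. The wrist camera is an equidistant fisheye: a pixel r from the principal point sees the ray r / f radians off the axis. A picture is of the moment at which its call begins: read the wrist's pose just before it. camera_info takes no time and is no camera call.
- ctrl.job_done(): hands the job in; it is judged then, once.
Trained networks look in the newest picture that a camera, given by its name, has taken for a name from the list of things; names that differ only in an ending like _2 or _b are one class to them, and where a whole thing is asked for, a point or a joint stands for the part that bears it (a point fixed in the world has none). Each returns a list of dicts, best first, with "score" (0 to 1); they miss things now and then, are a little off and sometimes report something else, mostly with a low value. They report only what shows in the picture. A call takes as long as a camera call. They do not tell look-alikes from the thing itself.
- ctrl.look_for(camera, thing): "point" ([row, column] in pixels, amid what is visible of it).
- ctrl.silhouettes(camera, thing): "region" (480x640 bool, what is visible of it) and "point" ([row, column] in pixels, amid what is visible of it).
The state is a dict: "clock": time; "joints": joint angles; "joint_velocities": joint speeds; "joint_torque": joint torques, N m; "tcp_pos": TCP position; "tcp_rot": TCP orientation; "ft_force": force on the tool from outside, world axes, zero at the start; "ft_torque": the same for the moment, N m; "finger_gap": opening from 0.0 (shut) to 1.0 (fully open); "gripper_force": force on a finger pad.
Only numpy, scipy, OpenCV 4.12 (cv2) and the standard library are available. Lean on these libraries where they do the work, as an engineer would, in place of code of your own. Each camera call takes 0.05 s, during which the arm holds its last target. There are 200 camera calls.

## Working session

There is one attempt and no reset: what is moved stays moved. The work goes in short steps, Python scripts to look and compute and a tool call to move; the robot and the scene stay as the last step left them, time stands still between calls to the robot, and variables do not carry over. Pictures are saved under pics/ and viewed, at most 14 in all, crops included, and the job is handed in when it is done.

Besides the shell and the picture viewer there is one more tool, called as name(argument=value, ...), one argument or row to a line, values as JSON. step_arm: Moves the arm, as the interface text tells. Its arguments: {"type":"object","properties":{"increments":{"type":"array","items":{"type":"object","properties":{"xyz":{"type":"array","items":{"type":"number"}},"angular":{"type":"array","items":{"type":"number"}},"grip":{"type":"number"}}}},"squeeze":{"type":"number"}},"required":["increments"]}

```bash
ls; mkdir -p pics
cat > h.py <<'E'
import numpy as np, cv2
from scipy.spatial.transform import Rotation as Rn
from station import ctrl
def snap(cam,name=None):
    im=ctrl.read_camera(cam)
    if name: cv2.imwrite('pics/'+name,im[...,::-1])
    return im
def ray(cam,px):
    i=ctrl.camera_info(cam); f=240/np.tan(np.radians(i['vfov'])/2)
    R=np.array(i['R']);t=np.array(i['t'])
    d=np.array([(px[1]-i['cx'])/f,(px[0]-i['cy'])/f,1.])
    return -R.T@t, R.T@d
def atz(cam,px,z):
    o,d=ray(cam,px); return o+d*(z-o[2])/d[2]
def proj(cam,X):
    i=ctrl.camera_info(cam); f=240/np.tan(np.radians(i['vfov'])/2)
    c=np.array(i['R'])@np.array(X)+np.array(i['t'])
    return np.array([i['cy']+f*c[1]/c[2], i['cx']+f*c[0]/c[2]])
E
python3 - <<'E'
from h import *
for c in ('top','scene'): 
    snap(c,c+'0.png'); i=ctrl.camera_info(c); print(c,i['vfov'],np.round(-np.array(i['R']).T@i['t'],3),np.round(i['R'],2).tolist())
for n in ('press','pin_bar','crank_hub','crank_handle','tray','rack','plate1_lug','media_bottle','wash_bottle','tube_rack','shaft_top'):
  for c in ('top','scene'):
    try: print(n,c,[(np.round(d['point']).tolist(),round(d['score'],2)) for d in ctrl.look_for(c,n)])
    except Exception as e: print(n,c,e)
s=ctrl.observe();print(s['tcp_pos'],s['tcp_rot'],s['clock'],ctrl.tip_reach)
E
```

```text
pics
top 52.662116685267975 [0.364 0.014 1.255] [[0.02, -1.0, 0.01], [-0.99, -0.02, -0.15], [0.15, -0.01, -0.99]]
scene 48.77716365460178 [ 1.235 -0.464  1.006] [[0.53, 0.85, 0.02], [0.61, -0.37, -0.7], [-0.59, 0.38, -0.71]]
press top [([231.0, 326.0], 0.59)]
press scene [([282.0, 328.0], 0.77)]
pin_bar top [([272.0, 317.0], 0.56)]
pin_bar scene [([276.0, 459.0], 0.73), ([284.0, 329.0], 0.62), ([217.0, 316.0], 0.59)]
crank_hub top [([260.0, 464.0], 0.66)]
crank_hub scene [([331.0, 180.0], 0.6)]
crank_handle top [([261.0, 468.0], 0.69)]
crank_handle scene [([333.0, 179.0], 0.89)]
tray top [([282.0, 470.0], 0.84)]
tray scene []
rack top [([288.0, 215.0], 0.97), ([158.0, 310.0], 0.64)]
rack scene [([224.0, 423.0], 0.77)]
plate1_lug top [([349.0, 174.0], 0.9), ([263.0, 202.0], 0.85), ([319.0, 261.0], 0.68), ([173.0, 151.0], 0.57)]
plate1_lug scene [([159.0, 384.0], 0.91), ([206.0, 336.0], 0.73), ([197.0, 407.0], 0.68), ([239.0, 518.0], 0.59)]
media_bottle top [([175.0, 395.0], 0.86)]
media_bottle scene [([359.0, 302.0], 0.85), ([191.0, 428.0], 0.61)]
wash_bottle top [([158.0, 311.0], 0.58), ([270.0, 319.0], 0.16)]
wash_bottle scene [([325.0, 393.0], 0.65)]
tube_rack top [([172.0, 230.0], 0.76), ([175.0, 395.0], 0.19)]
tube_rack scene [([278.0, 462.0], 0.71), ([337.0, 170.0], 0.65), ([263.0, 336.0], 0.17)]
shaft_top top [([223.0, 270.0], 0.56), ([262.0, 467.0], 0.5), ([160.0, 309.0], 0.2)]
shaft_top scene [([190.0, 428.0], 0.28)]
[0.17200498 0.496003   0.22350575] [ 5.21950019e-01  3.09792174e+00 -6.24010288e-05] 1.2 0.022
```

View pics/top0.png

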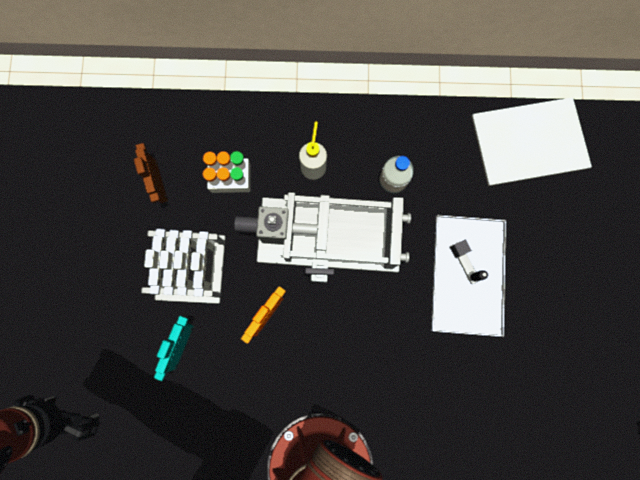

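View pics/scene0.png

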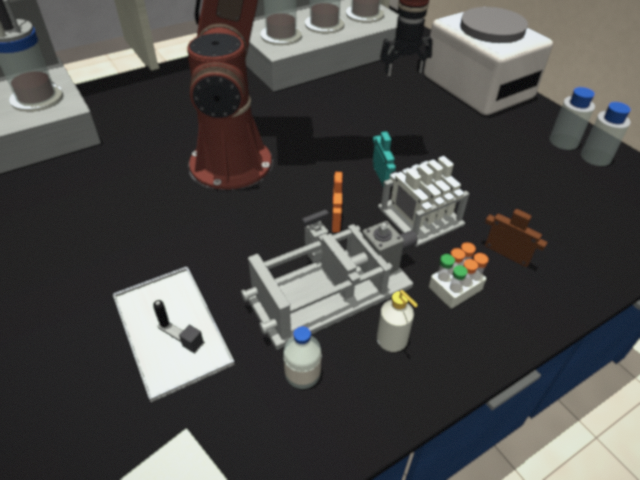

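The top view shows the press at about (235,330), with its gearbox on the left at (223,272) and the pin T-bar at (271,319). The stand is at (265,185) with 4 white plates, and the tray at (275,470) holds the crank (hub 250,461, handle 275,480). The look-alike plates are brown (172,150), orange (315,263) and turquoise (348,173). The white ones hanging in the stand are the plates meant.

Run:
```python
import cv2
im=cv2.imread('pics/top0.png')
a=cv2.resize(im[220:310,135:235],None,fx=7,fy=6.6,interpolation=cv2.INTER_CUBIC)
cv2.imwrite('pics/c1.png',cv2.resize(im[220:310,135:235],(660,594),interpolation=cv2.INTER_CUBIC))
cv2.imwrite('pics/c2.png',cv2.resize(im[185:290,230:420],(800,442),interpolation=cv2.INTER_CUBIC))
```

```text
(no output)
```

View pics/c1.png

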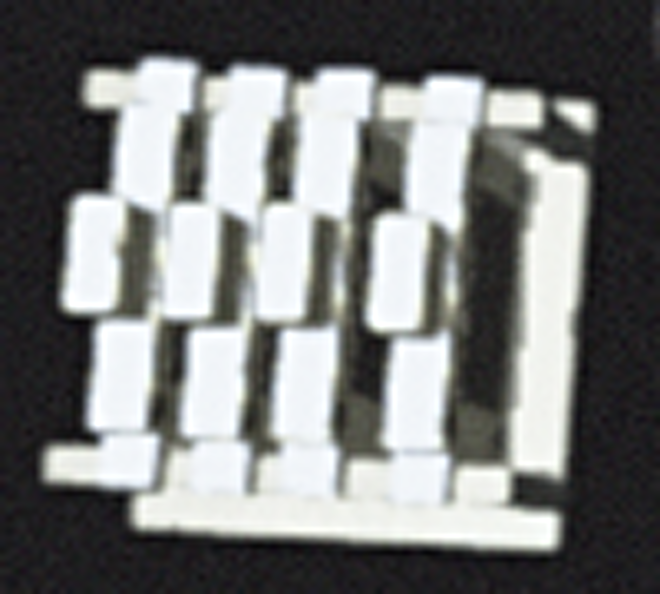

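View pics/c2.png

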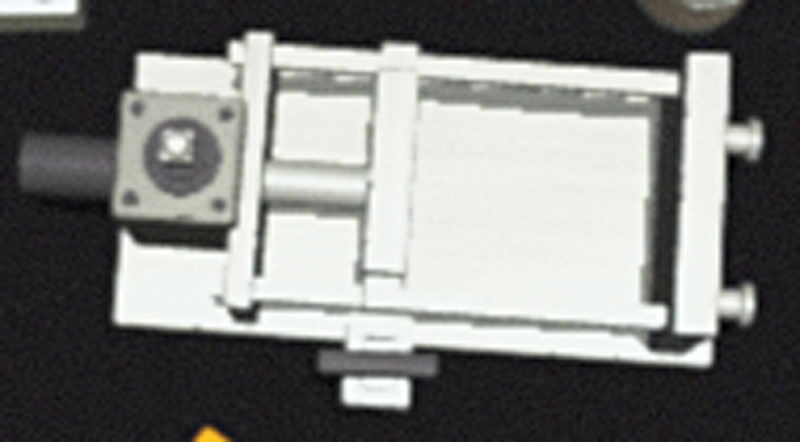

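The enlarged crops show four white plates hanging in the stand, with lugs at crop (95,254), (192,261), (285,263) and (398,272). The press head plate is at the right, the shaft at crop (178,143) and the T-bar runs from (318,362) to (438,363). I'll fit the poses next.

```bash
cat >> h.py <<'E'
from scipy.optimize import least_squares
def fit(cam,pts,px,x0):
    pts=np.array(pts,float);px=np.array(px,float)
    def w(p):
        c,s=np.cos(p[2]),np.sin(p[2]); return np.c_[p[0]+c*pts[:,0]-s*pts[:,1],p[1]+s*pts[:,0]+c*pts[:,1],pts[:,2]]
    r=least_squares(lambda p:np.concatenate([proj(cam,X)-q for X,q in zip(w(p),px)]),x0,loss='soft_l1')
    return r.x, r.fun.reshape(-1,2)
E
python3 - <<'E'
from h import *
c2=lambda u,v:(185+(v+.5)/4.21-.5,230+(u+.5)/4.21-.5)
c1=lambda u,v:(220+(v+.5)/6.6-.5,135+(u+.5)/6.6-.5)
P=[(.08,-.075,.135),(.08,-.099,.135),(-.08,-.099,.135),(-.08,-.075,.135),(.037,.172,.13),(.037,.102,.13),(-.037,.172,.13),(-.037,.102,.13),(0,.137,.164),(-.11,.045,.155),(-.11,-.021,.155)]
Q=[c2(*q) for q in [(688,53),(729,53),(720,333),(677,331),(124,91),(245,97),(113,220),(236,227),(178,143),(318,358),(438,363)]]
p,r=fit('top',P,Q,[.4,0,0]);print('press',p,np.degrees(p[2]));print(np.round(r,1).tolist())
for q in [(95,254),(192,261),(285,263),(398,272)]: print('lug',np.round(atz('top',c1(*q),.175),4))
# lug corners for yaw
for a,b in [((99,197),(92,312)),((197,204),(190,320)),((291,206),(282,323)),((402,214),(394,331))]:
    d=atz('top',c1(*a),.175)-atz('top',c1(*b),.175); print('yaw',np.degrees(np.arctan2(d[1],d[0])),np.linalg.norm(d))
# ears ends top view at ~z .124? rails
a,b=atz('top',c1(85,88),.105),atz('top',c1(595,112),.105);d=a-b;print('rackrail',a,b,np.degrees(np.arctan2(d[1],d[0]))-90)
T=[atz('top',q,.014) for q in [(216,436),(219,506),(335,504),(331,433)]];print('tray',np.round(T,3).tolist(),np.mean(T,0))
print('hub',atz('top',(250,461),.05),'handle',atz('top',(273,480),.09))
for n,z in (('media_bottle',.1),('wash_bottle',.1),('tube_rack',.1)):
  pass
for n,q,z in (('media',(162,402),.15),('wash',(150,313),.15),('tubeL',(157,207),.1),('tubeR',(180,248),.1),('orange a',(289,282),.12),('orange b',(340,244),.12),('turq',(320,184),.12),('tq2',(377,159),.12)): print(n,np.round(atz('top',q,z),3))
E
```

```text
press [ 0.57751082 -0.01221611 -0.06454088] -3.6979202831288305
[[-0.9, -27.7], [0.0, -27.4], [0.3, -30.2], [-0.2, -30.3], [-1.0, 0.9], [0.2, 1.6], [-1.0, 0.2], [-0.0, 0.6], [0.3, -0.1], [0.8, 2.2], [2.2, 2.6]]
lug [0.4878 0.394  0.175 ]
lug [0.4862 0.3611 0.175 ]
lug [0.4863 0.3296 0.175 ]
lug [0.4842 0.2913 0.175 ]
yaw 0.9678963377766718 0.039226051136995344
yaw 0.7333298703106611 0.039552886256578455
yaw -0.45703586977738697 0.0399146191543572
yaw -0.27357308097131433 0.03989441652178605
rackrail [0.556446   0.42688197 0.105     ] [0.55228098 0.24147982 0.105     ] -1.2869208005014485
tray [[0.636, -0.289, 0.014], [0.632, -0.473, 0.014], [0.333, -0.458, 0.014], [0.339, -0.278, 0.014]] [ 0.48494183 -0.37476186  0.014     ]
hub [ 0.54198626 -0.34268427  0.05      ] handle [ 0.48105354 -0.37576934  0.09      ]
media [ 0.734 -0.177  0.15 ]
wash [0.758 0.035 0.15 ]
tubeL [0.751 0.297 0.1  ]
tubeR [0.695 0.193 0.1  ]
orange a [0.429 0.099 0.12 ]
orange b [0.31  0.181 0.12 ]
turq [0.352 0.322 0.12 ]
tq2 [0.224 0.37  0.12 ]
```

Run:
```python
from h import *
c2=lambda u,v:(185+(v+.5)/4.21-.5,230+(u+.5)/4.21-.5)
P=[(.08,-.15,.135),(.08,-.174,.135),(-.08,-.174,.135),(-.08,-.15,.135),(.037,.172,.13),(.037,.102,.13),(-.037,.172,.13),(-.037,.102,.13),(0,.137,.164),(-.11,.045,.155),(-.11,-.021,.155)]
Q=[c2(*q) for q in [(688,53),(729,53),(720,333),(677,331),(124,91),(245,97),(113,220),(236,227),(178,143),(318,358),(438,363)]]
p,r=fit('top',P,Q,[.4,0,0]);print('press',p,np.degrees(p[2]));print(np.round(r,1).tolist())
c,s=np.cos(p[2]),np.sin(p[2])
w=lambda x,y,z:np.array([p[0]+c*x-s*y,p[1]+s*x+c*y,z])
for n,X in dict(pin=(-.11,.012,.145),shaft=(0,.137,.164),hubfit=(0,.137,.1605),bed=(0,-.075,.105)).items(): print(n,np.round(w(*X),4))
print('bar seen',[np.round(atz('top',c2(*q),.155),4) for q in [(318,362),(438,363)]], 'shaft seen',atz('top',c2(178,143),.164))
# overlay on scene
im=cv2.imread('pics/scene0.png');im2=cv2.imread('pics/top0.png')
for X in P:
  for m,cam in ((im,'scene'),(im2,'top')):
    q=proj(cam,w(*X)); cv2.circle(m,(int(round(q[1])),int(round(q[0]))),1,(0,0,255),-1)
for L in [(.4878,.394,.175),(.4862,.3611,.175),(.4863,.3296,.175),(.4842,.2913,.175)]:
    q=proj('scene',L); cv2.circle(im,(int(round(q[1])),int(round(q[0]))),1,(255,0,0),-1)
cv2.imwrite('pics/ov.png',cv2.resize(im[150:350,230:480],(750,600),interpolation=cv2.INTER_CUBIC))
```

```text
press [ 0.58015978 -0.00718517 -0.04315877] -2.4728151570953227
[[-0.6, 1.0], [0.1, 1.3], [0.4, 0.6], [0.2, 0.5], [-0.7, -1.6], [-0.1, -0.9], [-0.6, -1.7], [-0.3, -1.2], [0.3, -2.4], [0.1, 1.0], [0.9, 1.5]]
pin [0.4708 0.0095 0.145 ]
shaft [0.5861 0.1297 0.164 ]
hubfit [0.5861 0.1297 0.1605]
bed [ 0.5769 -0.0821  0.105 ]
bar seen [array([0.4702, 0.0448, 0.155 ]), array([ 0.4713, -0.02  ,  0.155 ])] shaft seen [0.5870261  0.12420273 0.164     ]
```

View pics/ov.png

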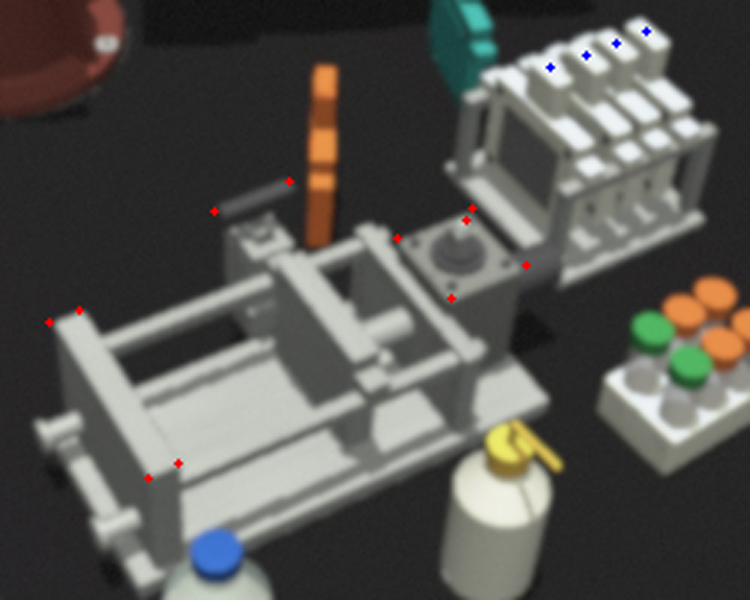

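The overlay dots sit on the head-plate corners, the T-bar ends and the lugs to within about 2 mm. The gearbox and shaft estimate is a few mm off, so I'll measure it later with the wrist camera. Moving above the pin.

step_arm(
  increments=[
    {"xyz": [30,-48,7.5],"angular": [0,0,-7.3],"grip": 100},
    {"xyz": [30,-48,7.5],"angular": [0,0,-7.3]},
    {"xyz": [30,-48,7.5],"angular": [0,0,-7.3]},
    {"xyz": [30,-48,7.5],"angular": [0,0,-7.3]},
    {"xyz": [30,-48,7.5],"angular": [0,0,-7.3]},
    {"xyz": [30,-48,7.5],"angular": [0,0,-7.3]},
    {"xyz": [30,-48,7.5],"angular": [0,0,-7.3]},
    {"xyz": [30,-48,7.5],"angular": [0,0,-7.3]},
    {"xyz": [30,-48,7.5],"angular": [0,0,-7.3]},
    {"xyz": [29,-48,0],"angular": [0,0,-7.3]},
  ],
)

```text
invalid input at $.increments[1]: expected keys xyz, angular, grip
```

```bash
cat >> h.py <<'E'
def wcam():
    s=ctrl.observe(); i=ctrl.camera_info('wrist'); T=np.array(i['T_tool_cam'])
    R0=Rn.from_rotvec(s['tcp_rot']).as_matrix(); p0=np.array(s['tcp_pos'])
    return R0@T[:3,:3], p0+R0@T[:3,3], 240/np.tan(np.radians(i['vfov'])/2), i['cx'],i['cy']
def watz(W,px,z):
    R,o,f,cx,cy=W; d=np.array([px[1]-cx,px[0]-cy]); r=np.linalg.norm(d); th=r/f
    v=R@np.array([*(np.sin(th)*d/max(r,1e-9)),np.cos(th)]); return o+v*(z-o[2])/v[2]
def wproj(W,X):
    R,o,f,cx,cy=W; v=R.T@(np.array(X)-o); r=np.hypot(v[0],v[1]); th=np.arctan2(r,v[2]); return np.array([cy+f*th*v[1]/r,cx+f*th*v[0]/r])
def snapw(name=None):
    W=wcam(); im=ctrl.read_camera('wrist')
    if name: cv2.imwrite('pics/'+name,im[...,::-1])
    return W,im
E
python3 - <<'E'
from h import *
W,im=snapw('w1.png')
s=ctrl.observe();print(s['tcp_pos'],s['tcp_rot'],s['joints'],s['ft_force'])
print('cam',W[1],W[2:])
for n in ('pin_bar','shaft_top'): print(n,[(np.round(d['point'],1).tolist(),round(d['score'],2),np.round(watz(W,d['point'],.155),4).tolist()) for d in ctrl.look_for('wrist',n)])
d=ctrl.silhouettes('wrist','pin_bar')
for e in d: print(e['score'],e['region'].sum(),[ (int(a.min()),int(a.max())) for a in np.nonzero(e['region'])])
E
```

```text
[0.17199338 0.49600776 0.22349915] [-5.21858915e-01 -3.09792848e+00  5.35307522e-05] [ 1.09769888e+00  2.90698617e-01 -1.53417862e-01  1.12671746e+00
  5.93241778e-06  1.43147357e+00] [-0.53949636 -0.67957813  0.19481935]
cam [0.0962574  0.52229721 0.37443746] (np.float64(371.64829954431775), 315.90270303910734, 234.83831044019286)
pin_bar []
shaft_top [([471.0, 146.2], 0.71, [0.3578, 0.2389, 0.155])]
```

View pics/w1.png

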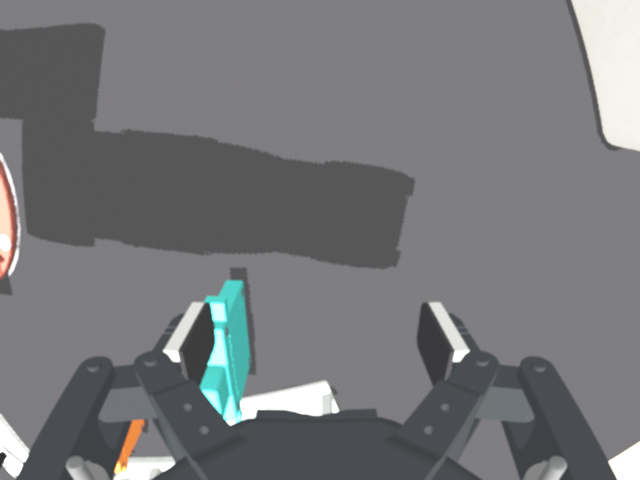

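The call was refused because each row needs every key. This wrist picture shows only the start pose.

step_arm(
  increments=[
    {"xyz": [30,-53,8],"angular": [0,0,-7.3],"grip": 100},
    {"xyz": [30,-53,8],"angular": [0,0,-7.3],"grip": 100},
    {"xyz": [30,-53,8],"angular": [0,0,-7.3],"grip": 100},
    {"xyz": [30,-53,8],"angular": [0,0,-7.3],"grip": 100},
    {"xyz": [30,-53,8],"angular": [0,0,-7.3],"grip": 100},
    {"xyz": [30,-53,8],"angular": [0,0,-7.3],"grip": 100},
    {"xyz": [30,-53,8],"angular": [0,0,-7.3],"grip": 100},
    {"xyz": [30,-53,8],"angular": [0,0,-7.3],"grip": 100},
    {"xyz": [30,-53,0],"angular": [0,0,-7.3],"grip": 100},
    {"xyz": [29,-53,0],"angular": [0,0,-7.3],"grip": 100},
  ],
)

```text
clock: 2.65
tcp_pos: [0.4719, -0.0361, 0.2878]
tcp_rot: [2.267, 2.174, 0.001]
ft_force: [0.7, 0.4, -0.1]
finger_gap: 1.001
gripper_force: 0.0
```

step_arm(
  increments=[
    {"xyz": [0,0,0],"angular": [0,0,0],"grip": 100},
    {"xyz": [0,0,0],"angular": [0,0,0],"grip": 100},
  ],
)

```text
clock: 2.9
tcp_pos: [0.4706, -0.0339, 0.2873]
tcp_rot: [-2.262, -2.179, 0.0]
ft_force: [-0.1, -0.3, 0.5]
finger_gap: 0.999
gripper_force: 0.0
```

Run:
```python
from h import *
W,im=snapw('w2.png')
s=ctrl.observe();print(s['tcp_pos'],s['tcp_rot'],s['joints'],s['ft_force'])
print('cam',W[1])
for n,z in (('pin_bar',.155),('shaft_top',.164)): print(n,[(np.round(d['point'],1).tolist(),round(d['score'],2),np.round(watz(W,d['point'],z),4).tolist()) for d in ctrl.look_for('wrist',n)])
```

```text
[ 0.47052408 -0.03332068  0.28746022] [-2.26061322e+00 -2.18069934e+00  1.47175998e-04] [-2.26044649e-01  1.60043103e-01 -1.54877264e-01  1.25643161e+00
  2.50096588e-04  1.38073433e+00] [-0.79617929 -0.61621176  1.12486561]
cam [0.47397254 0.04633775 0.43826305]
pin_bar [([159.1, 315.2], 0.69, [0.4722, 0.0142, 0.155]), ([20.8, 446.5], 0.41, [0.5782, 0.1247, 0.155])]
shaft_top [([21.6, 448.3], 0.62, [0.5764, 0.1217, 0.164])]
```

View pics/w2.png

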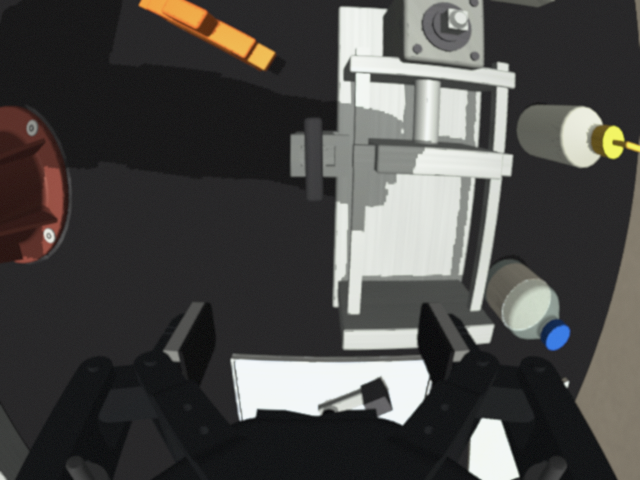

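The wrist view shows the T-bar at (159,315), i.e. world (0.472, 0.014), which agrees with the top-camera estimate. The shaft is at (18,458), the tray below, and the bottles to the right at (125,600) and (300,525). Descending onto the bar with the fingers partly closed.

step_arm(
  increments=[
    {"xyz": [0,23,0],"angular": [0,0,0],"grip": 36},
    {"xyz": [1,23,-20],"angular": [0,0,0],"grip": 36},
    {"xyz": [0,0,-40],"angular": [0,0,0],"grip": 36},
    {"xyz": [0,0,-40],"angular": [0,0,0],"grip": 36},
    {"xyz": [0,0,-25],"angular": [0,0,0],"grip": 36},
    {"xyz": [0,0,-14],"angular": [0,0,0],"grip": 36},
    {"xyz": [0,0,0],"angular": [0,0,0],"grip": 36},
    {"xyz": [0,0,0],"angular": [0,0,0],"grip": 0},
    {"xyz": [0,0,0],"angular": [0,0,0],"grip": 0},
    {"xyz": [0,0,0],"angular": [0,0,0],"grip": 0},
  ],
  squeeze=90,
)

```text
clock: 4.3
tcp_pos: [0.4724, 0.0119, 0.1491]
tcp_rot: [2.262, 2.179, 0.001]
ft_force: [-0.3, -0.1, 1.1]
finger_gap: -0.003
gripper_force: 0.0
```

Run:
```python
from h import *
W,im=snapw('w3.png')
s=ctrl.observe();print(s['tcp_pos'],s['finger_gap'],s['gripper_force'])
cv2.imwrite('pics/w3.png',im[120:480,140:560,::-1])
```

```text
[0.47227174 0.01196907 0.14890002] -0.001364980654785373 0.0
```

View pics/w3.png

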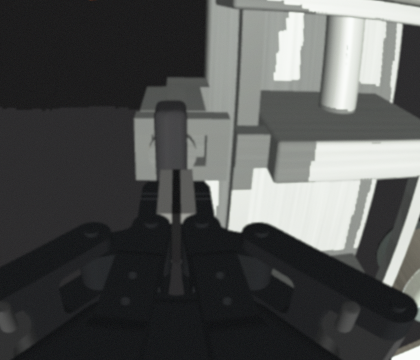

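Run:
```python
from h import *
W=wcam(); print('cam',W[1]); print(np.round(W[0],3).tolist())
s=ctrl.observe();R0=Rn.from_rotvec(s['tcp_rot']).as_matrix();p0=np.array(s['tcp_pos'])
f=lambda X:(np.round(wproj(W,X))-[120,140]).tolist()
print('grasp',f(p0+R0@[0,0,.003]),'tip',f(p0+R0@[0,0,.022]))
for y in (-.021,.012,.045): print('bar',y,f([.4718,y,.155]),f([.4718,y,.135]))
print(np.round(ctrl.camera_info('wrist')['T_tool_cam'],3).tolist())
```

```text
cam [0.4753894  0.09228566 0.29982858]
[[0.999, -0.035, -0.01], [-0.036, -0.949, -0.312], [0.001, 0.312, -0.95]]
grasp [176.0, 175.0] tip [159.0, 175.0]
bar -0.021 [244.0, 177.0] [221.0, 177.0]
bar 0.012 [185.0, 174.0] [165.0, 174.0]
bar 0.045 [114.0, 171.0] [101.0, 171.0]
[[0.001, -0.95, -0.312, 0.08], [1.0, 0.001, 0.001, 0.0], [-0.0, -0.312, 0.95, -0.151], [0.0, 0.0, 0.0, 1.0]]
```

```bash
python3 - <<'E'
from h import *
i=ctrl.camera_info('wrist');T=np.array(i['T_tool_cam']);f=240/np.tan(np.radians(i['vfov'])/2)
def pt(X):
    v=T[:3,:3].T@(np.array(X)-T[:3,3]); r=np.hypot(*v[:2]); th=np.arctan2(r,v[2]); return np.round([i['cy']+f*th*v[1]/r,i['cx']+f*th*v[0]/r]).tolist()
for z in (-.04,-.02,0,.01,.022): print(z,'open near',pt([.011,.0425,z]),'far',pt([-.011,.0425,z]),'| shut near',pt([.011,0.002,z]),'far',pt([-.011,0.002,z]))
E
python3 - <<'E'
import cv2
im=cv2.imread('pics/w3.png')
cv2.imwrite('pics/w3c.png',cv2.resize(im[80:300,80:280],(600,660)[:2] if 0 else (540,594),interpolation=cv2.INTER_CUBIC))
E
```

```text
-0.04 open near [322.0, 433.0] far [369.0, 424.0] | shut near [325.0, 321.0] far [373.0, 320.0]
-0.02 open near [296.0, 419.0] far [341.0, 413.0] | shut near [298.0, 320.0] far [343.0, 320.0]
0 open near [276.0, 408.0] far [318.0, 404.0] | shut near [277.0, 320.0] far [319.0, 319.0]
0.01 open near [268.0, 404.0] far [308.0, 400.0] | shut near [268.0, 319.0] far [309.0, 319.0]
0.022 open near [258.0, 399.0] far [297.0, 395.0] | shut near [259.0, 319.0] far [298.0, 319.0]
```

View pics/w3c.png

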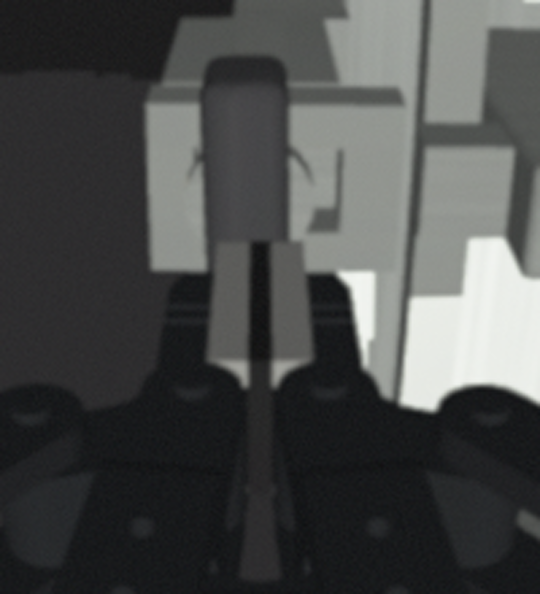

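The crop shows the shut pads at about (289..333, 316) in full-picture pixels. They look as if they are above or in front of the bar, roughly 30 mm short. I'll open, then go down gently while watching the force.

step_arm(
  increments=[
    {"xyz": [-1.5,0,0],"angular": [0,0,0],"grip": 36},
    {"xyz": [0,0,0],"angular": [0,0,0],"grip": 36},
    {"xyz": [0,0,-3],"angular": [0,0,0],"grip": 36},
    {"xyz": [0,0,-3],"angular": [0,0,0],"grip": 36},
    {"xyz": [0,0,0],"angular": [0,0,0],"grip": 36},
  ],
)

```text
clock: 4.97
tcp_pos: [0.4703, 0.012, 0.1421]
tcp_rot: [-2.262, -2.179, 0.001]
ft_force: [-0.2, 0.2, 0.1]
finger_gap: 0.357
gripper_force: 0.0
```

Run:
```python
from h import *
s=ctrl.observe();print(s['tcp_pos'],s['ft_force'],s['finger_gap'])
im=snap('scene');cv2.imwrite('pics/s4.png',cv2.resize(im[150:300,250:450,::-1],(800,600),interpolation=cv2.INTER_CUBIC))
p=np.array(s['tcp_pos'])
for dz in (0,-.022,.05): print((proj('scene',p+[0,0,dz])-[150,250])*4)
```

```text
[0.47026888 0.01203381 0.14213726] [-0.24968291  0.24948142  0.12992355] 0.35699353063975203
[273.25482953 257.85580152]
[299.89298359 257.560884  ]
[210.15774502 258.55436477]
```

View pics/s4.png

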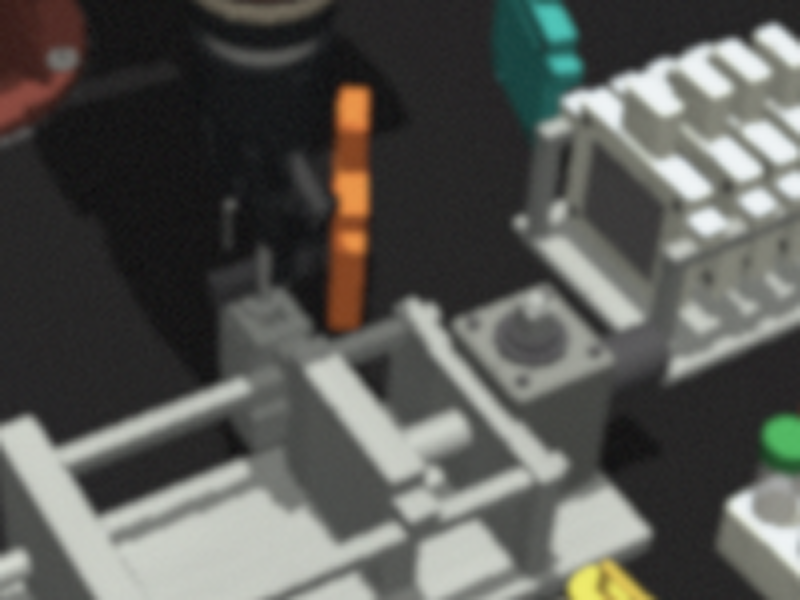

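In the scene crop the pads at (230,225) and (263,265) straddle the bar, but they are about 20 mm higher than the model says. I'll continue gently.

step_arm(
  increments=[
    {"xyz": [0,0,-2],"angular": [0,0,0],"grip": 36},
    {"xyz": [0,0,-2],"angular": [0,0,0],"grip": 36},
    {"xyz": [0,0,-2],"angular": [0,0,0],"grip": 36},
    {"xyz": [0,0,0],"angular": [0,0,0],"grip": 36},
  ],
)

```text
clock: 5.52
tcp_pos: [0.4704, 0.012, 0.1363]
tcp_rot: [-2.262, -2.18, 0.0]
ft_force: [-0.3, -0.4, 0.5]
finger_gap: 0.361
gripper_force: 0.0
```

step_arm(
  increments=[
    {"xyz": [0,0,0],"angular": [0,0,0],"grip": 0},
    {"xyz": [0,0,0],"angular": [0,0,0],"grip": 0},
    {"xyz": [0,0,0],"angular": [0,0,0],"grip": 0},
  ],
)

```text
clock: 5.9
tcp_pos: [0.4705, 0.012, 0.1369]
tcp_rot: [2.262, 2.18, 0.0]
ft_force: [-2.9, -0.7, 4.2]
finger_gap: 0.135
gripper_force: 88.3
```

It is gripped, but only near the fingertips, so the real tips sit about 30 mm further back than stated, as the wrist picture suggested. I'll re-grip lower for a secure hold.

step_arm(
  increments=[
    {"xyz": [0,0,0],"angular": [0,0,0],"grip": 36},
    {"xyz": [0,0,0],"angular": [0,0,0],"grip": 36},
    {"xyz": [0,0,-3],"angular": [0,0,0],"grip": 36},
    {"xyz": [0,0,-3],"angular": [0,0,0],"grip": 36},
    {"xyz": [0,0,-3],"angular": [0,0,0],"grip": 36},
    {"xyz": [0,0,-3],"angular": [0,0,0],"grip": 36},
    {"xyz": [0,0,0],"angular": [0,0,0],"grip": 36},
  ],
)

```text
clock: 6.78
tcp_pos: [0.4703, 0.012, 0.1242]
tcp_rot: [-2.262, -2.18, 0.0]
ft_force: [0.4, 0.3, 0.8]
finger_gap: 0.362
gripper_force: 0.0
```

step_arm(
  increments=[
    {"xyz": [0,0,-2],"angular": [0,0,0],"grip": 36},
    {"xyz": [0,0,-2],"angular": [0,0,0],"grip": 36},
    {"xyz": [0,0,0],"angular": [0,0,0],"grip": 0},
    {"xyz": [0,0,0],"angular": [0,0,0],"grip": 0},
    {"xyz": [0,0,0],"angular": [0,0,0],"grip": 0},
  ],
)

```text
clock: 7.4
tcp_pos: [0.4704, 0.012, 0.1206]
tcp_rot: [-2.262, -2.18, 0.0]
ft_force: [-1.2, 0.4, 2.7]
finger_gap: 0.145
gripper_force: 88.1
```

Run:
```python
from h import *
W,im=snapw()
s=ctrl.observe();print(s['tcp_pos'],s['ft_force'],s['finger_gap'],s['gripper_force'])
cv2.imwrite('pics/w5.png',cv2.resize(im[180:420,200:460,::-1],(650,600),interpolation=cv2.INTER_CUBIC))
```

```text
[0.47041608 0.01203084 0.12058163] [-0.96850907  0.75745439  2.54031831] 0.14305406613679725 88.08024644851685
```

View pics/w5.png

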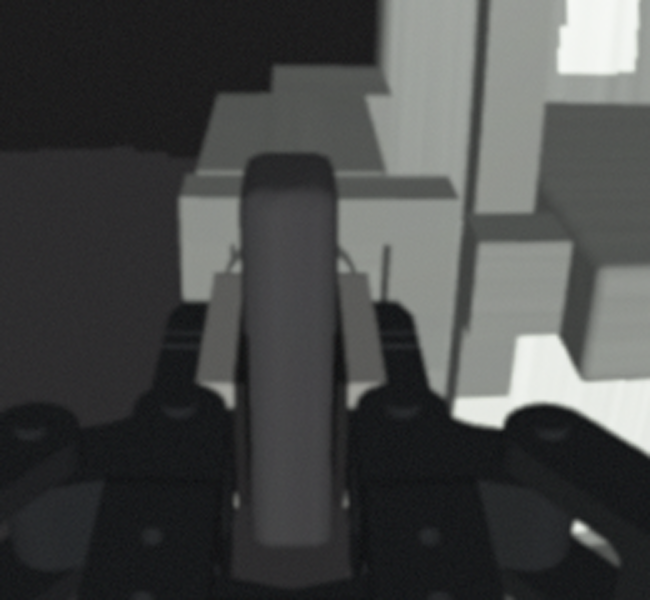

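The crop shows the bar held between both pads, upright and well covered. Now twisting to and fro with an upward pull.

step_arm(
  increments=[
    {"xyz": [0,0,1],"angular": [0,0,8],"grip": 0},
    {"xyz": [0,0,1],"angular": [0,0,8],"grip": 0},
    {"xyz": [0,0,0],"angular": [0,0,7],"grip": 0},
    {"xyz": [0,0,0],"angular": [0,0,0],"grip": 0},
  ],
  squeeze=110,
)

```text
clock: 7.95
tcp_pos: [0.47, 0.0122, 0.1214]
tcp_rot: [-1.782, -2.585, 0.001]
ft_force: [3.6, 0.1, -19.6]
finger_gap: 0.137
gripper_force: 108.0
```

step_arm(
  increments=[
    {"xyz": [0,0,0.5],"angular": [0,0,-8],"grip": 0},
    {"xyz": [0,0,0.5],"angular": [0,0,-8],"grip": 0},
    {"xyz": [0,0,0.5],"angular": [0,0,-8],"grip": 0},
    {"xyz": [0,0,0.5],"angular": [0,0,-8],"grip": 0},
    {"xyz": [0,0,0],"angular": [0,0,-8],"grip": 0},
    {"xyz": [0,0,0],"angular": [0,0,-6],"grip": 0},
    {"xyz": [0,0,0],"angular": [0,0,0],"grip": 0},
  ],
)

```text
clock: 8.82
tcp_pos: [0.4692, 0.012, 0.123]
tcp_rot: [-2.652, -1.681, 0.004]
ft_force: [3.5, -0.7, -27.1]
finger_gap: 0.142
gripper_force: 107.8
```

step_arm(
  increments=[
    {"xyz": [0,0,0.3],"angular": [0,0,8],"grip": 0},
    {"xyz": [0,0,0.3],"angular": [0,0,8],"grip": 0},
    {"xyz": [0,0,0.4],"angular": [0,0,8],"grip": 0},
    {"xyz": [0,0,0.4],"angular": [0,0,8],"grip": 0},
    {"xyz": [0,0,0.3],"angular": [0,0,8],"grip": 0},
    {"xyz": [0,0,0.3],"angular": [0,0,6],"grip": 0},
    {"xyz": [0,0,0],"angular": [0,0,0],"grip": 0},
  ],
)

```text
clock: 9.7
tcp_pos: [0.4696, 0.0122, 0.125]
tcp_rot: [-1.779, -2.587, 0.001]
ft_force: [4.8, -0.9, -28.6]
finger_gap: 0.138
gripper_force: 108.0
```

step_arm(
  increments=[
    {"xyz": [0,0,0.3],"angular": [0,0,-8],"grip": 0},
    {"xyz": [0,0,0.3],"angular": [0,0,-8],"grip": 0},
    {"xyz": [0,0,0.4],"angular": [0,0,-8],"grip": 0},
    {"xyz": [0,0,0.4],"angular": [0,0,-8],"grip": 0},
    {"xyz": [0,0,0.3],"angular": [0,0,-8],"grip": 0},
    {"xyz": [0,0,0.3],"angular": [0,0,-6],"grip": 0},
    {"xyz": [0,0,0],"angular": [0,0,0],"grip": 0},
  ],
)

```text
clock: 10.58
tcp_pos: [0.4691, 0.0121, 0.1268]
tcp_rot: [-2.651, -1.682, 0.004]
ft_force: [4.8, -1.4, -29.9]
finger_gap: 0.144
gripper_force: 107.8
```

step_arm(
  increments=[
    {"xyz": [0,0,0.4],"angular": [0,0,9.2],"grip": 0},
    {"xyz": [0,0,0.4],"angular": [0,0,9.2],"grip": 0},
    {"xyz": [0,0,0.4],"angular": [0,0,9.2],"grip": 0},
    {"xyz": [0,0,0.4],"angular": [0,0,9.2],"grip": 0},
    {"xyz": [0,0,0.4],"angular": [0,0,9.2],"grip": 0},
    {"xyz": [0,0,0],"angular": [0,0,0],"grip": 0},
  ],
)

```text
clock: 11.32
tcp_pos: [0.4697, 0.0122, 0.129]
tcp_rot: [-1.778, -2.588, 0.001]
ft_force: [5.7, 0.6, -29.2]
finger_gap: 0.142
gripper_force: 108.1
```

step_arm(
  increments=[
    {"xyz": [0,0,0.4],"angular": [0,0,-9.2],"grip": 0},
    {"xyz": [0,0,0.4],"angular": [0,0,-9.2],"grip": 0},
    {"xyz": [0,0,0.4],"angular": [0,0,-9.2],"grip": 0},
    {"xyz": [0,0,0.4],"angular": [0,0,-9.2],"grip": 0},
    {"xyz": [0,0,0.4],"angular": [0,0,-9.2],"grip": 0},
    {"xyz": [0,0,0],"angular": [0,0,0],"grip": 0},
  ],
)

```text
clock: 12.08
tcp_pos: [0.4695, 0.0122, 0.131]
tcp_rot: [-2.652, -1.681, 0.003]
ft_force: [5.0, -0.2, -28.5]
finger_gap: 0.138
gripper_force: 108.3
```

step_arm(
  increments=[
    {"xyz": [0,0,0.4],"angular": [0,0,9.2],"grip": 0},
    {"xyz": [0,0,0.4],"angular": [0,0,9.2],"grip": 0},
    {"xyz": [0,0,0.4],"angular": [0,0,9.2],"grip": 0},
    {"xyz": [0,0,0.4],"angular": [0,0,9.2],"grip": 0},
    {"xyz": [0,0,0.4],"angular": [0,0,9.2],"grip": 0},
    {"xyz": [0,0,0],"angular": [0,0,0],"grip": 0},
  ],
)

```text
clock: 12.82
tcp_pos: [0.4696, 0.0122, 0.133]
tcp_rot: [-1.778, -2.588, 0.001]
ft_force: [4.6, -0.6, -27.7]
finger_gap: 0.141
gripper_force: 108.4
```

step_arm(
  increments=[
    {"xyz": [0,0,0.4],"angular": [0,0,-9.2],"grip": 0},
    {"xyz": [0,0,0.4],"angular": [0,0,-9.2],"grip": 0},
    {"xyz": [0,0,0.4],"angular": [0,0,-9.2],"grip": 0},
    {"xyz": [0,0,0.4],"angular": [0,0,-9.2],"grip": 0},
    {"xyz": [0,0,0.4],"angular": [0,0,-9.2],"grip": 0},
    {"xyz": [0,0,0],"angular": [0,0,0],"grip": 0},
  ],
)

```text
clock: 13.58
tcp_pos: [0.4692, 0.0123, 0.1353]
tcp_rot: [-2.649, -1.685, 0.003]
ft_force: [1.8, 1.5, -27.4]
finger_gap: 0.138
gripper_force: 108.5
```

step_arm(
  increments=[
    {"xyz": [0,0,0.4],"angular": [0,0,9.2],"grip": 0},
    {"xyz": [0,0,0.4],"angular": [0,0,9.2],"grip": 0},
    {"xyz": [0,0,0.4],"angular": [0,0,9.2],"grip": 0},
    {"xyz": [0,0,0.4],"angular": [0,0,9.2],"grip": 0},
    {"xyz": [0,0,0.4],"angular": [0,0,9.2],"grip": 0},
    {"xyz": [0,0,0],"angular": [0,0,0],"grip": 0},
  ],
)

```text
clock: 14.32
tcp_pos: [0.4702, 0.0122, 0.1388]
tcp_rot: [-1.779, -2.588, 0.0]
ft_force: [-1.5, 0.5, -6.8]
finger_gap: 0.138
gripper_force: 111.4
```

step_arm(
  increments=[
    {"xyz": [0,0,0.4],"angular": [0,0,-9.2],"grip": 0},
    {"xyz": [0,0,0.4],"angular": [0,0,-9.2],"grip": 0},
    {"xyz": [0,0,0.4],"angular": [0,0,-9.2],"grip": 0},
    {"xyz": [0,0,0.4],"angular": [0,0,-9.2],"grip": 0},
    {"xyz": [0,0,0.4],"angular": [0,0,-9.2],"grip": 0},
    {"xyz": [0,0,0],"angular": [0,0,0],"grip": 0},
  ],
)

```text
clock: 15.08
tcp_pos: [0.471, 0.012, 0.1415]
tcp_rot: [2.651, 1.684, 0.002]
ft_force: [-0.8, -0.2, -0.1]
finger_gap: 0.141
gripper_force: 112.3
```

The pin is loose after about 20 mm. Lifting it out and carrying it to the free part of the tray.

step_arm(
  increments=[
    {"xyz": [0,0,20],"angular": [0,0,0],"grip": 0},
    {"xyz": [0,0,35],"angular": [0,0,0],"grip": 0},
    {"xyz": [0,0,50],"angular": [0,0,5],"grip": 0},
    {"xyz": [0,0,45],"angular": [0,0,10],"grip": 0},
    {"xyz": [-15,-55,10],"angular": [0,0,10],"grip": 0},
    {"xyz": [-15,-58,0],"angular": [0,0,0],"grip": 0},
    {"xyz": [-15,-58,0],"angular": [0,0,0],"grip": 0},
    {"xyz": [-15,-58,0],"angular": [0,0,0],"grip": 0},
    {"xyz": [-15,-58,0],"angular": [0,0,0],"grip": 0},
    {"xyz": [0,-58,0],"angular": [0,0,0],"grip": 0},
  ],
)

```text
clock: 16.32
tcp_pos: [0.3962, -0.3313, 0.3011]
tcp_rot: [2.235, 2.204, -0.001]
ft_force: [1.0, 0.4, 0.2]
finger_gap: 0.139
gripper_force: 112.3
```

step_arm(
  increments=[
    {"xyz": [0,-50,0],"angular": [-7.5,0,0],"grip": 0},
    {"xyz": [0,-20,-30],"angular": [-7.5,0,0],"grip": 0},
    {"xyz": [0,0,-50],"angular": [-7.5,0,0],"grip": 0},
    {"xyz": [0,0,-50],"angular": [-7.5,0,0],"grip": 0},
    {"xyz": [0,0,-40],"angular": [0,0,0],"grip": 0},
    {"xyz": [0,0,0],"angular": [0,0,0],"grip": 0},
    {"xyz": [0,0,0],"angular": [0,0,0],"grip": 0},
  ],
)

```text
clock: 17.2
tcp_pos: [0.3985, -0.4005, 0.1335]
tcp_rot: [1.941, 1.91, -0.508]
ft_force: [-0.2, 0.3, -1.1]
finger_gap: 0.137
gripper_force: 112.4
```

Run:
```python
from h import *
W,im=snapw('w6.png'); sc=snap('scene')
s=ctrl.observe();print(s['tcp_pos'],Rn.from_rotvec(s['tcp_rot']).as_matrix().round(2).tolist(),s['ft_force'],s['finger_gap'],s['joints'])
cv2.imwrite('pics/s6.png',cv2.resize(sc[200:400,90:290,::-1],(600,600),interpolation=cv2.INTER_CUBIC))
```

```text
[ 0.39857718 -0.40057591  0.1337407 ] [[0.02, 1.0, 0.0], [0.87, -0.01, -0.5], [-0.5, 0.01, -0.87]] [ 0.58447777 -0.24643385 -0.98490162] 0.13638335807946858 [-0.69215379  0.24418914 -0.63670634  0.33603997 -0.39252828  0.82427864]
```

View pics/s6.png

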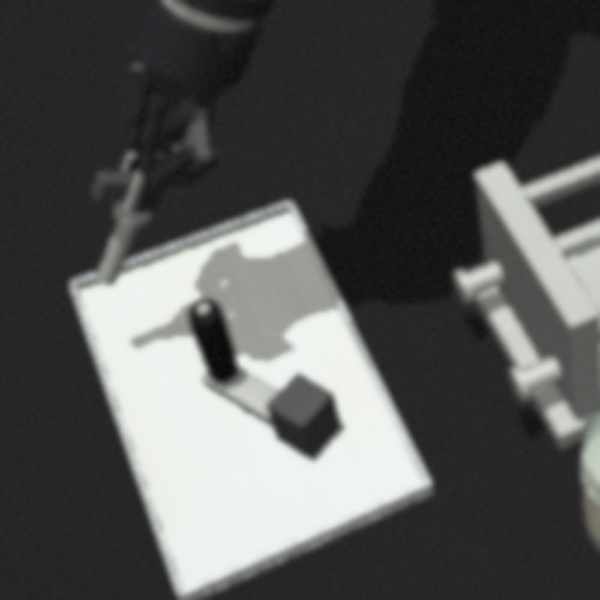

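The crop shows the pin held, leaning, with its tip at crop (108,283). The crank lies in the tray, with its handle at (210,335) and hub at (305,415). Checking the tip against the model.

Run:
```python
from h import *
p=np.array([.3986,-.4006,.1337])
for d in (.0636,.0986): print(d,(proj('scene',p+d*np.array([0,-.5,-.87]))-[200,90])*3)
print((proj('scene',np.array([.3986,-.4,.175]))-[200,90])*3)
q=(200+283/3,90+108/3)
for z in (.06,.08,.1): print(z,atz('scene',q,z))
```

```text
0.0636 [275.48624143 104.67708907]
0.0986 [310.68426059  91.44924986]
[170.17811901 116.52825265]
0.06 [ 0.39026507 -0.43185946  0.06      ]
0.08 [ 0.40812981 -0.43253358  0.08      ]
0.1 [ 0.42599455 -0.43320769  0.1       ]
```

step_arm(
  increments=[
    {"xyz": [0,0,-30],"angular": [0,0,0],"grip": 0},
    {"xyz": [0,0,-25],"angular": [0,0,0],"grip": 0},
    {"xyz": [0,0,-12],"angular": [0,0,0],"grip": 0},
    {"xyz": [0,0,0],"angular": [0,0,0],"grip": 0},
    {"xyz": [0,0,0],"angular": [0,0,0],"grip": 0},
  ],
)

```text
clock: 17.92
tcp_pos: [0.3979, -0.3997, 0.0654]
tcp_rot: [1.942, 1.911, -0.508]
ft_force: [0.1, -0.3, -0.4]
finger_gap: 0.141
gripper_force: 112.4
```

step_arm(
  increments=[
    {"xyz": [0,0,0],"angular": [0,0,0],"grip": 60},
    {"xyz": [0,0,0],"angular": [0,0,0],"grip": 60},
    {"xyz": [0,0,0],"angular": [0,0,0],"grip": 60},
    {"xyz": [0,12,20],"angular": [0,0,0],"grip": 60},
    {"xyz": [0,20,35],"angular": [0,0,0],"grip": 60},
    {"xyz": [0,30,50],"angular": [0,0,0],"grip": 60},
    {"xyz": [0,40,45],"angular": [7.5,0,0],"grip": 60},
    {"xyz": [0,45,40],"angular": [7.5,0,0],"grip": 60},
    {"xyz": [0,45,30],"angular": [7.5,0,0],"grip": 60},
    {"xyz": [0,50,0],"angular": [7.5,0,0],"grip": 60},
  ],
)

```text
clock: 19.18
tcp_pos: [0.3984, -0.1563, 0.287]
tcp_rot: [-2.239, -2.203, -0.011]
ft_force: [-1.0, -0.0, -1.3]
finger_gap: 0.603
gripper_force: 0.0
```

Run:
```python
from h import *
s=ctrl.observe();print(s['tcp_pos'],s['tcp_rot'],s['clock'])
a=snap('top','t7.png'); 
for n,z in (('pin_bar',.013),('crank_hub',.05),('crank_handle',.07)): print(n,[(np.round(d['point'],1).tolist(),round(d['score'],2),np.round(atz('top',d['point'],z),4).tolist()) for d in ctrl.look_for('top',n)])
b=snap('scene','s7.png')
cv2.imwrite('pics/v7.png',np.hstack([cv2.resize(a[205:345,420:520,::-1],(400,560),interpolation=cv2.INTER_CUBIC),cv2.resize(b[250:400,100:250,::-1],(400,560),interpolation=cv2.INTER_CUBIC)]))
# crude: dark pixels in tray (top)
g=cv2.cvtColor(a,cv2.COLOR_RGB2GRAY)[222:332,440:500]
n,l,st,c=cv2.connectedComponentsWithStats((g<130).astype('uint8'))
for k in range(1,n):
    if st[k,4]>15: print('blob row,col',c[k][::-1]+[222,440],st[k],np.round(atz('top',c[k][::-1]+[222,440],.01),3))
```

```text
[ 0.39840692 -0.15631873  0.28702475] [-2.23883484 -2.20271013 -0.0106546 ] 19.175
pin_bar [([258.8, 185.4], 0.24, [0.5068, 0.3574, 0.013])]
crank_hub [([230.3, 320.2], 0.37, [0.5833, 0.0127, 0.05])]
crank_handle []
blob row,col [283.4688157  469.30588648] [   0    3   60  107 5708] [ 0.461 -0.374  0.01 ]
```

Run:
```python
from h import *
for n,z in (('pin_bar',.013),('crank_hub',.03),('crank_handle',.06)): print(n,[(np.round(d['point'],1).tolist(),round(d['score'],2),np.round(atz('scene',d['point'],z),4).tolist()) for d in ctrl.look_for('scene',n)])
b=cv2.imread('pics/s7.png',0)
pts=[proj('scene',X) for X in [(.633,-.29,.005),(.629,-.468,.005),(.335,-.455,.005),(.341,-.283,.005)]]
m=np.zeros_like(b);cv2.fillConvexPoly(m,np.array([[p[1],p[0]] for p in pts]).astype(int),1)
n,l,st,c=cv2.connectedComponentsWithStats(((b<150)&(m>0)).astype('uint8'))
for k in range(1,n):
    if st[k,4]>15: print('blob',c[k][::-1].round(),st[k].tolist(),np.round(atz('scene',c[k][::-1],.013),3), b[l==k].mean())
```

```text
pin_bar [([291.4, 160.6], 0.64, [0.3817, -0.3583, 0.013]), ([332.1, 179.1], 0.33, [0.512, -0.3631, 0.013])]
crank_hub [([332.6, 182.2], 0.9, [0.5291, -0.3596, 0.03])]
crank_handle [([333.1, 180.3], 0.9, [0.5499, -0.3667, 0.06]), ([292.4, 163.3], 0.23, [0.4279, -0.3591, 0.06])]
blob [302. 162.] [137, 269, 48, 63, 722] [ 0.413 -0.367  0.013] 82.25346260387812
blob [339. 191.] [176, 325, 28, 28, 468] [ 0.541 -0.347  0.013] 75.5576923076923
```

The pin is in the tray at about (0.38, -0.36), as planned. Next I'll refine the press pose by edge alignment in the pictures I already have.

```bash
cat >> h.py <<'E'
def box(x0,x1,y0,y1,z):
    c=[(x0,y0,z),(x1,y0,z),(x1,y1,z),(x0,y1,z)]; return [(c[i],c[(i+1)%4]) for i in range(4)]
def gradmag(im):
    g=cv2.GaussianBlur(cv2.cvtColor(im,cv2.COLOR_BGR2GRAY).astype(np.float32),(0,0),1.0)
    return np.minimum(np.hypot(cv2.Sobel(g,cv2.CV_32F,1,0),cv2.Sobel(g,cv2.CV_32F,0,1)),150)
def score(G,pj,segs,p):
    c,s=np.cos(p[2]),np.sin(p[2]); q=[]
    for a,b in segs:
        a,b=np.array(a),np.array(b); n=max(4,int(np.linalg.norm(b-a)/.003))
        for t in np.linspace(.05,.95,n):
            X=a+t*(b-a); q.append(pj([p[0]+c*X[0]-s*X[1],p[1]+s*X[0]+c*X[1],X[2]]))
    q=np.array(q,np.float32)
    return cv2.remap(G,q[:,1:2].copy(),q[:,:1].copy(),cv2.INTER_LINEAR,borderValue=0).mean()
def align(terms,p0,rng=.012):
    from scipy.optimize import differential_evolution
    f=lambda p:-sum(score(G,pj,S,p) for G,pj,S in terms)
    r=differential_evolution(f,[(p0[0]-rng,p0[0]+rng),(p0[1]-rng,p0[1]+rng),(p0[2]-.06,p0[2]+.06)],popsize=10,maxiter=40,seed=1,tol=1e-4)
    return r.x,-r.fun
def wpose(p,r):
    i=ctrl.camera_info('wrist'); T=np.array(i['T_tool_cam']); R0=Rn.from_rotvec(r).as_matrix()
    return R0@T[:3,:3], np.array(p)+R0@T[:3,3], 240/np.tan(np.radians(i['vfov'])/2), i['cx'],i['cy']
rails=[((x,-.148,.105),(x,-.002,.105)) for x in (-.074,-.062,.062,.074)]
head=box(-.08,.08,-.174,-.15,.135)
foll=[((-.058,0,.135),(.058,0,.135)),((-.058,.024,.135),(.058,.024,.135))]
cross=[((-.06,.086,.11),(.06,.086,.11)),((-.06,.102,.11),(-.04,.102,.11)),((.04,.102,.11),(.06,.102,.11))]
E
cat > f.py <<'E'
from h import *
from functools import lru_cache
infos={c:ctrl.camera_info(c) for c in('top','scene')}
def mk(c):
    i=infos[c];f=240/np.tan(np.radians(i['vfov'])/2);R=np.array(i['R']);t=np.array(i['t'])
    def pj(X): v=R@np.array(X)+t; return np.array([i['cy']+f*v[1]/v[2],i['cx']+f*v[0]/v[2]])
    return pj
G={c:gradmag(cv2.imread(f'pics/{c}0.png')) for c in('top','scene')}
W=wpose([.47052408,-.03332068,.28746022],[-2.26061322,-2.18069934,.000147])
Gw=gradmag(cv2.imread('pics/w2.png'));pw=lambda X:wproj(W,X)
S=rails+head+foll+cross
for nm,t in (('top',[(G['top'],mk('top'),S)]),('scene',[(G['scene'],mk('scene'),S)]),('wrist',[(Gw,pw,S)])):
    p,f=align(t,(.580,-.006,-.043)); c,s=np.cos(p[2]),np.sin(p[2]); print(nm,np.round(p,4),np.degrees(p[2]).round(2),round(f,1),'bed',np.round([p[0]+s*.075,p[1]-c*.075],4))
for dz in (-.03,-.015,.015,.03):
    W2=(W[0],W[1]+[0,0,dz],*W[2:]); p,f=align([(Gw,lambda X:wproj(W2,X),S)],(.580,-.006,-.043)); print(dz,p,round(f,1))
E
time python3 f.py
```

```text
top [ 0.5812 -0.0059 -0.0456] -2.61 121.2 bed [ 0.5778 -0.0808]
scene [ 0.5802 -0.0039 -0.0456] -2.61 129.9 bed [ 0.5768 -0.0789]
wrist [ 0.5809 -0.0036 -0.0484] -2.78 120.6 bed [ 0.5773 -0.0785]
-0.03 [ 0.56800089  0.00366404 -0.08249853] 96.5
-0.015 [ 0.57448542 -0.00274171 -0.05721725] 86.6
0.015 [ 0.56800255 -0.01070417 -0.03856087] 78.5
0.03 [ 5.84793125e-01  3.68322412e-05 -5.21782101e-02] 83.1
real	0m17.431s
user	0m17.874s
sys	0m0.072s
```

All three cameras agree on the press pose to about 2 mm: origin (0.581, -0.004), yaw -2.65°. I'll go to the stand and measure the lugs with the wrist camera. The lugs will be gripped across their 40 mm width, so neighbours don't interfere.

step_arm(
  increments=[
    {"xyz": [11,50,5],"angular": [0,0,0],"grip": 75},
    {"xyz": [11,50,5],"angular": [0,0,0],"grip": 75},
    {"xyz": [11,50,5],"angular": [0,0,0],"grip": 75},
    {"xyz": [11,50,5],"angular": [0,0,0],"grip": 75},
    {"xyz": [11,50,0],"angular": [0,0,0],"grip": 75},
    {"xyz": [11,50,0],"angular": [0,0,0],"grip": 75},
    {"xyz": [11,50,0],"angular": [0,0,0],"grip": 75},
    {"xyz": [10,50,0],"angular": [0,0,0],"grip": 75},
    {"xyz": [0,0,0],"angular": [0,0,0],"grip": 75},
    {"xyz": [0,0,0],"angular": [0,0,0],"grip": 75},
  ],
)

```text
clock: 20.82
tcp_pos: [0.484, 0.2427, 0.3037]
tcp_rot: [-2.237, -2.202, -0.003]
ft_force: [0.2, -0.5, 0.7]
finger_gap: 0.75
gripper_force: 0.0
```

```bash
cat > r.py <<'E'
from h import *
s=ctrl.observe(); W,im=snapw('w8.png'); print(s['tcp_pos'],s['tcp_rot'])
infos={c:ctrl.camera_info(c) for c in('top','scene')}
def mk(c):
    i=infos[c];f=240/np.tan(np.radians(i['vfov'])/2);R=np.array(i['R']);t=np.array(i['t'])
    def pj(X): v=R@np.array(X)+t; return np.array([i['cy']+f*v[1]/v[2],i['cx']+f*v[0]/v[2]])
    return pj
Gw=gradmag(im[...,::-1].copy());pw=lambda X:wproj(W,X)
# one plate, all edges of top faces: lug top, shoulder top, ears
def plate(): return box(-.02,.02,-.009,.009,.175)+[((-.058,y,.135),(-.02,y,.135)) for y in(-.01,.01)]+[((.02,y,.135),(.058,y,.135)) for y in(-.01,.01)]
for L in [(.4878,.394),(.4862,.3611),(.4863,.3296),(.4842,.2913)]:
    o=[]
    for nm,g,pj in (('top',gradmag(cv2.imread('pics/top0.png')),mk('top')),('wrist',Gw,pw)):
        p,f=align([(g,pj,plate())],(*L,-.01),rng=.008); o.append((nm,np.round(p,4).tolist(),round(f)))
    print(o)
E
python3 r.py
cat > g.py <<'E'
from h import *
W=wpose([.47052408,-.03332068,.28746022],[-2.26061322,-2.18069934,.000147])
i=ctrl.camera_info('top');f=240/np.tan(np.radians(i['vfov'])/2);R=np.array(i['R']);t=np.array(i['t'])
def pt(X): v=R@np.array(X)+t; return np.array([i['cy']+f*v[1]/v[2],i['cx']+f*v[0]/v[2]])
S=box(-.037,.037,-.035,.035,.13)
a=(.5868,.1305,-.046)
for n,T in (('top',(gradmag(cv2.imread('pics/top0.png')),pt,S)),('wrist',(gradmag(cv2.imread('pics/w2.png')),lambda X:wproj(W,X),S[:1]+S[3:]))):
    print('gearbox centre',n,align([T],a,.012))
E
python3 g.py
```

```text
[0.48397164 0.242675   0.30368735] [-2.23660703 -2.2022037  -0.00283689]
[('top', [0.49, 0.3935, -0.015], 149), ('wrist', [0.4891, 0.3948, -0.0208], 146)]
[('top', [0.4883, 0.363, -0.0311], 147), ('wrist', [0.4867, 0.3628, -0.0379], 140)]
[('top', [0.4885, 0.3315, -0.0593], 147), ('wrist', [0.4874, 0.3328, -0.0235], 95)]
[('top', [0.4846, 0.2927, -0.0438], 149), ('wrist', [0.4848, 0.2918, -0.03], 141)]
gearbox centre top (array([ 0.58592269,  0.12540058, -0.05909804]), np.float64(146.98654174804688))
gearbox centre wrist (array([0.58649465, 0.12579473, 0.00471526]), np.float64(135.59878540039062))
```

The plates are at (0.485,0.292), (0.488,0.333), (0.487,0.363) and (0.489,0.395), all with yaw about -1.6°, and the shaft is at about (0.587,0.126). Picking the nearest plate.

step_arm(
  increments=[
    {"xyz": [1,49,0],"angular": [0,0,-0.6],"grip": 75},
    {"xyz": [0,0,-50],"angular": [0,0,0],"grip": 75},
    {"xyz": [0,0,-50],"angular": [0,0,0],"grip": 75},
    {"xyz": [0,0,-40],"angular": [0,0,0],"grip": 75},
    {"xyz": [0,0,-25],"angular": [0,0,0],"grip": 75},
    {"xyz": [0,0,-16],"angular": [0,0,0],"grip": 75},
    {"xyz": [0,0,0],"angular": [0,0,0],"grip": 75},
    {"xyz": [0,0,0],"angular": [0,0,0],"grip": 30},
    {"xyz": [0,0,0],"angular": [0,0,0],"grip": 30},
    {"xyz": [0,0,0],"angular": [0,0,0],"grip": 30},
  ],
  squeeze=70,
)

```text
clock: 22.12
tcp_pos: [0.4854, 0.2925, 0.1258]
tcp_rot: [-2.248, -2.19, -0.008]
ft_force: [-6.7, -1.8, 19.2]
finger_gap: 0.462
gripper_force: 79.1
```

step_arm(
  increments=[
    {"xyz": [0,0,15],"angular": [0,0,0],"grip": 30},
    {"xyz": [0,0,50],"angular": [0,0,0],"grip": 30},
    {"xyz": [0,0,60],"angular": [0,0,0],"grip": 30},
    {"xyz": [0,0,60],"angular": [0,0,0],"grip": 30},
    {"xyz": [5,-30,5],"angular": [0,0,-1.1],"grip": 30},
    {"xyz": [12,-57,0],"angular": [0,0,0],"grip": 30},
    {"xyz": [12,-57,0],"angular": [0,0,0],"grip": 30},
    {"xyz": [12,-57,0],"angular": [0,0,0],"grip": 30},
    {"xyz": [12,-57,0],"angular": [0,0,0],"grip": 30},
    {"xyz": [12,-57,0],"angular": [0,0,0],"grip": 30},
  ],
)

```text
clock: 23.38
tcp_pos: [0.5503, -0.025, 0.3141]
tcp_rot: [-2.27, -2.169, -0.006]
ft_force: [0.5, -0.1, -3.4]
finger_gap: 0.457
gripper_force: 80.8
```

step_arm(
  increments=[
    {"xyz": [12,-57,0],"angular": [0,0,0],"grip": 30},
    {"xyz": [12,-57,0],"angular": [0,0,0],"grip": 30},
    {"xyz": [0,-3,0],"angular": [0,0,0],"grip": 30},
    {"xyz": [0,0,0],"angular": [0,0,0],"grip": 30},
    {"xyz": [0,0,0],"angular": [0,0,0],"grip": 30},
    {"xyz": [0,0,0],"angular": [0,0,0],"grip": 30},
  ],
)

```text
clock: 24.12
tcp_pos: [0.5741, -0.1387, 0.3135]
tcp_rot: [-2.268, -2.17, -0.005]
ft_force: [-0.0, 0.4, -2.3]
finger_gap: 0.459
gripper_force: 82.1
```

Run:
```python
from h import *
s=ctrl.observe(); W,im=snapw('w9.png'); print(s['tcp_pos'],s['tcp_rot'],s['finger_gap'],s['ft_force'])
G=gradmag(im[...,::-1].copy())
S=[((x,-.10,.105),(x,-.01,.105)) for x in (-.074,-.062,.062,.074)]+foll+cross
p,f=align([(G,lambda X:wproj(W,X),S)],(.5807,-.0042,-.0463)); print('press',p,f)
```

```text
[ 0.57409969 -0.1387157   0.31351458] [-2.26776315 -2.17021369 -0.00490271] 0.45866871143361937 [-0.02129296  0.37255293 -2.31136289]
press [ 0.57927764 -0.00344198 -0.03629617] 92.15438079833984
```

step_arm(
  increments=[
    {"xyz": [0,0,-35],"angular": [0,0,0],"grip": 30},
    {"xyz": [0,0,-40],"angular": [0,0,0],"grip": 30},
    {"xyz": [0,0,-20],"angular": [0,0,0],"grip": 30},
    {"xyz": [0,0,-20],"angular": [0,0,0],"grip": 30},
    {"xyz": [0,0,-20],"angular": [0,0,0],"grip": 30},
    {"xyz": [0,0,-20],"angular": [0,0,0],"grip": 30},
    {"xyz": [0,0,0],"angular": [0,0,0],"grip": 30},
  ],
)

```text
clock: 25.05
tcp_pos: [0.5731, -0.139, 0.157]
tcp_rot: [-2.267, -2.167, -0.003]
ft_force: [0.6, 0.1, -3.0]
finger_gap: 0.456
gripper_force: 81.9
```

step_arm(
  increments=[
    {"xyz": [0,0,-12],"angular": [0,0,0],"grip": 30},
    {"xyz": [0,0,-12],"angular": [0,0,0],"grip": 30},
    {"xyz": [0,0,-7],"angular": [0,0,0],"grip": 30},
    {"xyz": [0,0,0],"angular": [0,0,0],"grip": 30},
    {"xyz": [0,0,0],"angular": [0,0,0],"grip": 30},
  ],
)

```text
clock: 25.68
tcp_pos: [0.5742, -0.14, 0.1272]
tcp_rot: [-2.269, -2.168, -0.005]
ft_force: [0.2, -0.8, -2.4]
finger_gap: 0.458
gripper_force: 82.1
```

step_arm(
  increments=[
    {"xyz": [0,0,-2],"angular": [0,0,0],"grip": 30},
    {"xyz": [0,0,0],"angular": [0,0,0],"grip": 30},
    {"xyz": [0,0,0],"angular": [0,0,0],"grip": 30},
  ],
)

```text
clock: 26.05
tcp_pos: [0.5744, -0.14, 0.1259]
tcp_rot: [-2.27, -2.169, -0.005]
ft_force: [-1.6, 0.1, 6.5]
finger_gap: 0.463
gripper_force: 83.5
```

step_arm(
  increments=[
    {"xyz": [0,0,2],"angular": [0,0,0],"grip": 75},
    {"xyz": [0,0,0],"angular": [0,0,0],"grip": 75},
    {"xyz": [0,0,0],"angular": [0,0,0],"grip": 75},
    {"xyz": [0,0,0],"angular": [0,0,0],"grip": 75},
    {"xyz": [0,0,20],"angular": [0,0,0],"grip": 75},
    {"xyz": [0,0,50],"angular": [0,0,0],"grip": 75},
    {"xyz": [0,0,40],"angular": [0,0,0],"grip": 75},
  ],
)

```text
clock: 26.92
tcp_pos: [0.5742, -0.1399, 0.2387]
tcp_rot: [-2.27, -2.169, -0.005]
ft_force: [0.5, 0.2, -1.0]
finger_gap: 0.754
gripper_force: 0.0
```

```bash
cat > lug.py <<'E'
import sys
from h import *
# usage: lug.py x y : align hung plate near x,y in wrist picture
s=ctrl.observe(); W,im=snapw('wl.png'); print(np.round(s['tcp_pos'],4),np.round(s['tcp_rot'],4),s['clock'],s['ft_force'].round(1))
G=gradmag(im[...,::-1].copy())
S=box(-.02,.02,-.009,.009,.175)+[((-.058,y,.135),(-.02,y,.135)) for y in(-.01,.01)]+[((.02,y,.135),(.058,y,.135)) for y in(-.01,.01)]
a=list(map(float,sys.argv[1:]))
for k in range(0,len(a),2):
    p,f=align([(G,lambda X:wproj(W,X),S)],(a[k],a[k+1],-.04),.01); print('plate',p.round(4),round(f), 'px',wproj(W,[p[0],p[1],.175]).round())
E
python3 lug.py .5744 -.140
```

```text
[ 0.5742 -0.1399  0.2387] [-2.2696 -2.1686 -0.0049] 26.925 [ 0.5  0.2 -1. ]
plate [ 0.5741 -0.1408 -0.0453] 121 px [252. 315.]
```

Plate 1 hangs at (0.574, -0.141), as planned. On to the second plate.

step_arm(
  increments=[
    {"xyz": [-9.5,52.5,0],"angular": [0,0,1],"grip": 75},
    {"xyz": [-9.5,52.5,0],"angular": [0,0,0],"grip": 75},
    {"xyz": [-9.5,52.5,0],"angular": [0,0,0],"grip": 75},
    {"xyz": [-9.5,52.5,0],"angular": [0,0,0],"grip": 75},
    {"xyz": [-9.5,52.5,0],"angular": [0,0,0],"grip": 75},
    {"xyz": [-9.5,52.5,0],"angular": [0,0,0],"grip": 75},
    {"xyz": [-9.5,52.5,0],"angular": [0,0,0],"grip": 75},
    {"xyz": [-9.5,52.5,0],"angular": [0,0,0],"grip": 75},
    {"xyz": [-10.5,52.5,0],"angular": [0,0,0],"grip": 75},
    {"xyz": [0,0,0],"angular": [0,0,0],"grip": 75},
  ],
)

```text
clock: 28.22
tcp_pos: [0.4864, 0.3358, 0.2365]
tcp_rot: [-2.245, -2.192, -0.004]
ft_force: [0.5, -0.7, 0.1]
finger_gap: 0.75
gripper_force: 0.0
```

step_arm(
  increments=[
    {"xyz": [0,0,-40],"angular": [0,0,0],"grip": 75},
    {"xyz": [0,0,-35],"angular": [0,0,0],"grip": 75},
    {"xyz": [0,0,-20],"angular": [0,0,0],"grip": 75},
    {"xyz": [0,0,-15],"angular": [0,0,0],"grip": 75},
    {"xyz": [0,0,0],"angular": [0,0,0],"grip": 75},
    {"xyz": [0,0,0],"angular": [0,0,0],"grip": 30},
    {"xyz": [0,0,0],"angular": [0,0,0],"grip": 30},
    {"xyz": [0,0,0],"angular": [0,0,0],"grip": 30},
  ],
)

```text
clock: 29.22
tcp_pos: [0.4883, 0.3329, 0.1283]
tcp_rot: [-2.251, -2.188, -0.007]
ft_force: [-0.5, -0.6, 6.2]
finger_gap: 0.457
gripper_force: 71.4
```

step_arm(
  increments=[
    {"xyz": [0,0,15],"angular": [0,0,0],"grip": 30},
    {"xyz": [0,0,52],"angular": [0,0,0],"grip": 30},
    {"xyz": [0,0,60],"angular": [0,0,0],"grip": 30},
    {"xyz": [0,0,60],"angular": [0,0,0],"grip": 30},
    {"xyz": [5,-30,0],"angular": [0,0,-1],"grip": 30},
    {"xyz": [11.5,-57,0],"angular": [0,0,0],"grip": 30},
    {"xyz": [11.5,-57,0],"angular": [0,0,0],"grip": 30},
    {"xyz": [11.5,-57,0],"angular": [0,0,0],"grip": 30},
    {"xyz": [11.5,-57,0],"angular": [0,0,0],"grip": 30},
    {"xyz": [11.5,-57,0],"angular": [0,0,0],"grip": 30},
  ],
)

```text
clock: 30.48
tcp_pos: [0.5501, 0.0158, 0.3151]
tcp_rot: [-2.27, -2.169, -0.005]
ft_force: [-0.0, -0.2, -2.4]
finger_gap: 0.462
gripper_force: 71.7
```

step_arm(
  increments=[
    {"xyz": [11.5,-57,0],"angular": [0,0,0],"grip": 30},
    {"xyz": [11.5,-57,0],"angular": [0,0,0],"grip": 30},
    {"xyz": [2.5,-17.5,0],"angular": [0,0,0],"grip": 30},
    {"xyz": [0,0,-30],"angular": [0,0,0],"grip": 30},
    {"xyz": [0,0,-30],"angular": [0,0,0],"grip": 30},
    {"xyz": [0,0,-15],"angular": [0,0,0],"grip": 30},
    {"xyz": [0,0,0],"angular": [0,0,0],"grip": 30},
    {"xyz": [0,0,0],"angular": [0,0,0],"grip": 30},
  ],
)

```text
clock: 31.48
tcp_pos: [0.5762, -0.1138, 0.2404]
tcp_rot: [-2.27, -2.17, -0.006]
ft_force: [-0.2, 0.6, -2.4]
finger_gap: 0.46
gripper_force: 71.5
```

step_arm(
  increments=[
    {"xyz": [0,0,-20],"angular": [0,0,0],"grip": 30},
    {"xyz": [0,0,-20],"angular": [0,0,0],"grip": 30},
    {"xyz": [0,0,-20],"angular": [0,0,0],"grip": 30},
    {"xyz": [0,0,-20],"angular": [0,0,0],"grip": 30},
    {"xyz": [0,0,-16],"angular": [0,0,0],"grip": 30},
    {"xyz": [0,0,-10],"angular": [0,0,0],"grip": 30},
    {"xyz": [0,0,-6.5],"angular": [0,0,0],"grip": 30},
    {"xyz": [0,0,0],"angular": [0,0,0],"grip": 30},
    {"xyz": [0,0,0],"angular": [0,0,0],"grip": 30},
  ],
)

```text
clock: 32.6
tcp_pos: [0.5758, -0.114, 0.1283]
tcp_rot: [-2.27, -2.169, -0.005]
ft_force: [-5.0, 1.7, 9.9]
finger_gap: 0.461
gripper_force: 73.0
```

step_arm(
  increments=[
    {"xyz": [0,0,1],"angular": [0,0,0],"grip": 75},
    {"xyz": [0,0,0],"angular": [0,0,0],"grip": 75},
    {"xyz": [0,0,0],"angular": [0,0,0],"grip": 75},
    {"xyz": [0,0,0],"angular": [0,0,0],"grip": 75},
    {"xyz": [0,0,20],"angular": [0,0,0],"grip": 75},
    {"xyz": [0,0,50],"angular": [0,0,0],"grip": 75},
    {"xyz": [0,0,40],"angular": [0,0,0],"grip": 75},
  ],
)

```text
clock: 33.48
tcp_pos: [0.5757, -0.1139, 0.2392]
tcp_rot: [-2.27, -2.169, -0.005]
ft_force: [1.0, -0.8, 1.1]
finger_gap: 0.753
gripper_force: 0.0
```

```bash
python3 lug.py .5756 -.1141
```

```text
[ 0.5757 -0.1139  0.2392] [-2.2696 -2.1685 -0.0049] 33.475 [ 1.  -0.8  1.1]
plate [ 0.5762 -0.1163 -0.0417] 122 px [254. 316.]
```

step_arm(
  increments=[
    {"xyz": [-9.8,53,0],"angular": [0,0,1],"grip": 75},
    {"xyz": [-9.8,53,0],"angular": [0,0,0],"grip": 75},
    {"xyz": [-9.8,53,0],"angular": [0,0,0],"grip": 75},
    {"xyz": [-9.8,53,0],"angular": [0,0,0],"grip": 75},
    {"xyz": [-9.8,53,0],"angular": [0,0,0],"grip": 75},
    {"xyz": [-9.8,53,0],"angular": [0,0,0],"grip": 75},
    {"xyz": [-9.8,53,0],"angular": [0,0,0],"grip": 75},
    {"xyz": [-9.8,53,0],"angular": [0,0,0],"grip": 75},
    {"xyz": [-9.8,53,0],"angular": [0,0,0],"grip": 75},
    {"xyz": [0,0,0],"angular": [0,0,0],"grip": 75},
  ],
)

```text
clock: 34.78
tcp_pos: [0.4862, 0.3663, 0.2369]
tcp_rot: [-2.245, -2.192, -0.004]
ft_force: [1.3, -1.1, -0.9]
finger_gap: 0.748
gripper_force: 0.0
```

step_arm(
  increments=[
    {"xyz": [0,0,-40],"angular": [0,0,0],"grip": 75},
    {"xyz": [0,0,-35],"angular": [0,0,0],"grip": 75},
    {"xyz": [0,0,-20],"angular": [0,0,0],"grip": 75},
    {"xyz": [0,0,-15.5],"angular": [0,0,0],"grip": 75},
    {"xyz": [0,0,0],"angular": [0,0,0],"grip": 75},
    {"xyz": [0,0,0],"angular": [0,0,0],"grip": 30},
    {"xyz": [0,0,0],"angular": [0,0,0],"grip": 30},
    {"xyz": [0,0,0],"angular": [0,0,0],"grip": 30},
  ],
)

```text
clock: 35.78
tcp_pos: [0.4881, 0.3634, 0.1283]
tcp_rot: [-2.251, -2.188, -0.007]
ft_force: [0.3, -0.7, 7.1]
finger_gap: 0.458
gripper_force: 71.3
```

step_arm(
  increments=[
    {"xyz": [0,0,15],"angular": [0,0,0],"grip": 30},
    {"xyz": [0,0,52],"angular": [0,0,0],"grip": 30},
    {"xyz": [0,0,60],"angular": [0,0,0],"grip": 30},
    {"xyz": [0,0,60],"angular": [0,0,0],"grip": 30},
    {"xyz": [5,-30,0],"angular": [0,0,-1],"grip": 30},
    {"xyz": [11.5,-57,0],"angular": [0,0,0],"grip": 30},
    {"xyz": [11.5,-57,0],"angular": [0,0,0],"grip": 30},
    {"xyz": [11.5,-57,0],"angular": [0,0,0],"grip": 30},
    {"xyz": [11.5,-57,0],"angular": [0,0,0],"grip": 30},
    {"xyz": [11.5,-57,0],"angular": [0,0,0],"grip": 30},
  ],
)

```text
clock: 37.02
tcp_pos: [0.5499, 0.0463, 0.3151]
tcp_rot: [-2.27, -2.169, -0.005]
ft_force: [0.5, 0.4, -1.9]
finger_gap: 0.459
gripper_force: 71.5
```

step_arm(
  increments=[
    {"xyz": [11.5,-57,0],"angular": [0,0,0],"grip": 30},
    {"xyz": [11.5,-57,0],"angular": [0,0,0],"grip": 30},
    {"xyz": [3,-22.5,0],"angular": [0,0,0],"grip": 30},
    {"xyz": [0,0,-30],"angular": [0,0,0],"grip": 30},
    {"xyz": [0,0,-30],"angular": [0,0,0],"grip": 30},
    {"xyz": [0,0,-15],"angular": [0,0,0],"grip": 30},
    {"xyz": [0,0,0],"angular": [0,0,0],"grip": 30},
    {"xyz": [0,0,0],"angular": [0,0,0],"grip": 30},
  ],
)

```text
clock: 38.02
tcp_pos: [0.5766, -0.0883, 0.2404]
tcp_rot: [-2.27, -2.17, -0.006]
ft_force: [0.3, -0.4, -2.2]
finger_gap: 0.461
gripper_force: 71.4
```

step_arm(
  increments=[
    {"xyz": [0,0,-20],"angular": [0,0,0],"grip": 30},
    {"xyz": [0,0,-20],"angular": [0,0,0],"grip": 30},
    {"xyz": [0,0,-20],"angular": [0,0,0],"grip": 30},
    {"xyz": [0,0,-20],"angular": [0,0,0],"grip": 30},
    {"xyz": [0,0,-16],"angular": [0,0,0],"grip": 30},
    {"xyz": [0,0,-10],"angular": [0,0,0],"grip": 30},
    {"xyz": [0,0,-6.5],"angular": [0,0,0],"grip": 30},
    {"xyz": [0,0,0],"angular": [0,0,0],"grip": 30},
    {"xyz": [0,0,0],"angular": [0,0,0],"grip": 30},
  ],
)

```text
clock: 39.15
tcp_pos: [0.5761, -0.0885, 0.1283]
tcp_rot: [-2.27, -2.169, -0.005]
ft_force: [-5.5, 1.2, 10.7]
finger_gap: 0.466
gripper_force: 72.9
```

step_arm(
  increments=[
    {"xyz": [0,0,1],"angular": [0,0,0],"grip": 75},
    {"xyz": [0,0,0],"angular": [0,0,0],"grip": 75},
    {"xyz": [0,0,0],"angular": [0,0,0],"grip": 75},
    {"xyz": [0,0,0],"angular": [0,0,0],"grip": 75},
    {"xyz": [0,0,20],"angular": [0,0,0],"grip": 75},
    {"xyz": [0,0,50],"angular": [0,0,0],"grip": 75},
    {"xyz": [0,0,40],"angular": [0,0,0],"grip": 75},
  ],
)

```text
clock: 40.02
tcp_pos: [0.576, -0.0885, 0.2392]
tcp_rot: [-2.27, -2.168, -0.005]
ft_force: [0.6, -0.5, 0.6]
finger_gap: 0.749
gripper_force: 0.0
```

```bash
python3 lug.py .5768 -.0881
```

```text
[ 0.576  -0.0885  0.2392] [-2.2697 -2.1684 -0.0048] 40.025 [ 0.6 -0.5  0.6]
plate [ 0.5765 -0.0895 -0.0451] 122 px [252. 316.]
```

step_arm(
  increments=[
    {"xyz": [-9.6,53.7,0],"angular": [0,0,1],"grip": 75},
    {"xyz": [-9.6,53.7,0],"angular": [0,0,0],"grip": 75},
    {"xyz": [-9.6,53.7,0],"angular": [0,0,0],"grip": 75},
    {"xyz": [-9.6,53.7,0],"angular": [0,0,0],"grip": 75},
    {"xyz": [-9.6,53.7,0],"angular": [0,0,0],"grip": 75},
    {"xyz": [-9.6,53.7,0],"angular": [0,0,0],"grip": 75},
    {"xyz": [-9.6,53.7,0],"angular": [0,0,0],"grip": 75},
    {"xyz": [-9.6,53.7,0],"angular": [0,0,0],"grip": 75},
    {"xyz": [-9.6,53.7,0],"angular": [0,0,0],"grip": 75},
    {"xyz": [0,0,0],"angular": [0,0,0],"grip": 75},
  ],
)

```text
clock: 41.32
tcp_pos: [0.4881, 0.3982, 0.2367]
tcp_rot: [-2.245, -2.192, -0.004]
ft_force: [-0.5, -0.1, -0.0]
finger_gap: 0.749
gripper_force: 0.0
```

step_arm(
  increments=[
    {"xyz": [0,0,-40],"angular": [0,0,0],"grip": 75},
    {"xyz": [0,0,-35],"angular": [0,0,0],"grip": 75},
    {"xyz": [0,0,-20],"angular": [0,0,0],"grip": 75},
    {"xyz": [0,0,-15.5],"angular": [0,0,0],"grip": 75},
    {"xyz": [0,0,0],"angular": [0,0,0],"grip": 75},
    {"xyz": [0,0,0],"angular": [0,0,0],"grip": 30},
    {"xyz": [0,0,0],"angular": [0,0,0],"grip": 30},
    {"xyz": [0,0,0],"angular": [0,0,0],"grip": 30},
  ],
)

```text
clock: 42.32
tcp_pos: [0.4902, 0.3953, 0.1283]
tcp_rot: [-2.251, -2.188, -0.008]
ft_force: [0.2, -0.3, 7.1]
finger_gap: 0.458
gripper_force: 71.3
```

step_arm(
  increments=[
    {"xyz": [0,0,15],"angular": [0,0,0],"grip": 30},
    {"xyz": [0,0,52],"angular": [0,0,0],"grip": 30},
    {"xyz": [0,0,60],"angular": [0,0,0],"grip": 30},
    {"xyz": [0,0,60],"angular": [0,0,0],"grip": 30},
    {"xyz": [5,-30,0],"angular": [0,0,-1],"grip": 30},
    {"xyz": [11.5,-57,0],"angular": [0,0,0],"grip": 30},
    {"xyz": [11.5,-57,0],"angular": [0,0,0],"grip": 30},
    {"xyz": [11.5,-57,0],"angular": [0,0,0],"grip": 30},
    {"xyz": [11.5,-57,0],"angular": [0,0,0],"grip": 30},
    {"xyz": [11.5,-57,0],"angular": [0,0,0],"grip": 30},
  ],
)

```text
clock: 43.58
tcp_pos: [0.552, 0.0781, 0.315]
tcp_rot: [-2.27, -2.169, -0.005]
ft_force: [0.9, -0.5, -2.5]
finger_gap: 0.46
gripper_force: 71.5
```

step_arm(
  increments=[
    {"xyz": [11.5,-57,0],"angular": [0,0,0],"grip": 30},
    {"xyz": [11.5,-57,0],"angular": [0,0,0],"grip": 30},
    {"xyz": [2.3,-28.4,0],"angular": [0,0,0],"grip": 30},
    {"xyz": [0,0,-30],"angular": [0,0,0],"grip": 30},
    {"xyz": [0,0,-30],"angular": [0,0,0],"grip": 30},
    {"xyz": [0,0,-15],"angular": [0,0,0],"grip": 30},
    {"xyz": [0,0,0],"angular": [0,0,0],"grip": 30},
    {"xyz": [0,0,0],"angular": [0,0,0],"grip": 30},
  ],
)

```text
clock: 44.58
tcp_pos: [0.578, -0.0625, 0.2404]
tcp_rot: [-2.27, -2.17, -0.006]
ft_force: [0.4, -0.3, -2.4]
finger_gap: 0.457
gripper_force: 71.4
```

step_arm(
  increments=[
    {"xyz": [0,0,-20],"angular": [0,0,0],"grip": 30},
    {"xyz": [0,0,-20],"angular": [0,0,0],"grip": 30},
    {"xyz": [0,0,-20],"angular": [0,0,0],"grip": 30},
    {"xyz": [0,0,-20],"angular": [0,0,0],"grip": 30},
    {"xyz": [0,0,-16],"angular": [0,0,0],"grip": 30},
    {"xyz": [0,0,-10],"angular": [0,0,0],"grip": 30},
    {"xyz": [0,0,-6.5],"angular": [0,0,0],"grip": 30},
    {"xyz": [0,0,0],"angular": [0,0,0],"grip": 30},
    {"xyz": [0,0,0],"angular": [0,0,0],"grip": 30},
  ],
)

```text
clock: 45.7
tcp_pos: [0.5775, -0.0625, 0.1283]
tcp_rot: [-2.27, -2.169, -0.005]
ft_force: [-4.9, 0.4, 10.5]
finger_gap: 0.456
gripper_force: 72.9
```

step_arm(
  increments=[
    {"xyz": [0,0,1],"angular": [0,0,0],"grip": 75},
    {"xyz": [0,0,0],"angular": [0,0,0],"grip": 75},
    {"xyz": [0,0,0],"angular": [0,0,0],"grip": 75},
    {"xyz": [0,0,0],"angular": [0,0,0],"grip": 75},
    {"xyz": [0,0,20],"angular": [0,0,0],"grip": 75},
    {"xyz": [0,0,50],"angular": [0,0,0],"grip": 75},
    {"xyz": [0,-30,50],"angular": [0,0,0],"grip": 75},
    {"xyz": [0,-30,0],"angular": [0,0,0],"grip": 75},
    {"xyz": [0,0,0],"angular": [0,0,0],"grip": 75},
  ],
)

```text
clock: 46.82
tcp_pos: [0.5775, -0.1243, 0.2479]
tcp_rot: [-2.273, -2.166, -0.005]
ft_force: [-0.6, 0.1, -0.0]
finger_gap: 0.746
gripper_force: 0.0
```

```bash
python3 lug.py .5780 -.0621 .5768 -.0881
python3 - <<'E'
from h import *
s=ctrl.observe(); W=wcam()
G=gradmag(cv2.imread('pics/wl.png'))
S=box(-.037,.037,-.035,.035,.13)
print('gearbox',align([(G,lambda X:wproj(W,X),S)],(.5865,.1256,-.046),.01), wproj(W,[.5865,.1256,.164]))
E
```

```text
[ 0.5775 -0.1243  0.2479] [-2.2725 -2.1663 -0.0047] 46.825 [-0.6  0.1 -0. ]
plate [ 0.5777 -0.0618 -0.0442] 111 px [147. 311.]
plate [ 0.5763 -0.0884 -0.0419] 127 px [190. 310.]
gearbox (array([ 0.58319948,  0.13537563, -0.00840929]), np.float64(0.0)) [-113.57067104  312.11905581]
```

All four plates hang on the press rails. Now I'll measure the shaft from above.

step_arm(
  increments=[
    {"xyz": [3,44,20],"angular": [0,0,0],"grip": 75},
    {"xyz": [2,44,20],"angular": [0,0,0],"grip": 75},
    {"xyz": [2,44,20],"angular": [0,0,0],"grip": 75},
    {"xyz": [2,42,12],"angular": [0,0,0],"grip": 75},
    {"xyz": [0,0,0],"angular": [0,0,0],"grip": 75},
    {"xyz": [0,0,0],"angular": [0,0,0],"grip": 75},
  ],
)

```text
clock: 47.62
tcp_pos: [0.5859, 0.0518, 0.3188]
tcp_rot: [-2.268, -2.169, -0.003]
ft_force: [-0.0, 0.9, -0.6]
finger_gap: 0.752
gripper_force: 0.0
```

Run:
```python
from h import *
s=ctrl.observe();W,im=snapw('wsh.png');print(s['tcp_pos'])
G=gradmag(im[...,::-1].copy());pw=lambda X:wproj(W,X)
print('gearbox',align([(G,pw,box(-.037,.037,-.035,.035,.13))],(.5865,.1256,-.046),.01))
circ=[((.014*np.cos(a),.014*np.sin(a),.138),(.014*np.cos(a+.3),.014*np.sin(a+.3),.138)) for a in np.arange(0,6.28,.3)]
print('shoulder',align([(G,pw,circ)],(.5865,.1256,-.046),.01))
sq=box(-.008,.008,-.008,.008,.159)
print('square',align([(G,pw,sq)],(.5865,.1256,-.046),.008),align([(G,pw,box(-.006,.006,-.006,.006,.164))],(.5865,.1256,-.046),.008))
print([(np.round(d['point'],1).tolist(),round(d['score'],2),np.round(watz(W,d['point'],.16),4).tolist()) for d in ctrl.look_for('wrist','shaft_top')])
q=wproj(W,[.5865,.1256,.15]).round().astype(int);print(q)
c=im[q[0]-50:q[0]+50,q[1]-50:q[1]+50,::-1];cv2.imwrite('pics/csh.png',cv2.resize(c,(400,400),interpolation=cv2.INTER_CUBIC))
t=snap('top','t9.png')
for n,z in (('crank_hub',.045),('crank_handle',.07),('pin_bar',.015)): print(n,[(np.round(d['point'],1).tolist(),round(d['score'],2),np.round(atz('top',d['point'],z),4).tolist()) for d in ctrl.look_for('top',n)])
c=t[205:345,420:520,::-1]; cv2.imwrite('pics/v9.png',np.hstack([cv2.resize(c,(400,560),interpolation=cv2.INTER_CUBIC),cv2.copyMakeBorder(cv2.imread('pics/csh.png'),0,160,0,0,cv2.BORDER_CONSTANT)]))
```

```text
[0.58590306 0.05179303 0.31884798]
gearbox (array([ 0.58663241,  0.12740223, -0.04988866]), np.float64(115.75338745117188))
shoulder (array([0.58340387, 0.13391714, 0.00334534]), np.float64(80.80980682373047))
square (array([ 0.58637434,  0.12557856, -0.04249591]), np.float64(114.9386978149414)) (array([ 0.5890747 ,  0.12743949, -0.05698729]), np.float64(99.51106262207031))
[([125.1, 310.4], 0.68, [0.5848, 0.126, 0.16]), ([300.1, 315.1], 0.22, [0.5816, -0.0334, 0.16])]
[125 313]
crank_hub [([259.8, 466.8], 0.92, [0.5181, -0.3583, 0.045]), ([265.1, 183.3], 0.27, [0.4872, 0.3528, 0.045])]
crank_handle [([261.9, 468.7], 0.91, [0.5098, -0.3552, 0.07])]
pin_bar [([306.5, 467.0], 0.65, [0.4023, -0.3655, 0.015])]
```

View pics/v9.png

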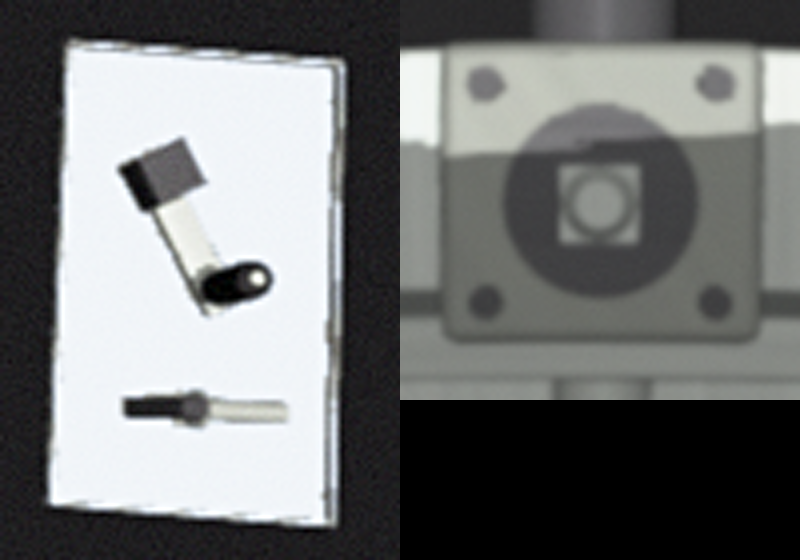

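The left half shows the tray with the crank (hub at crop (171,172), handle top (257,278)) and the pin lying inside at (195,408). The right half shows the gearbox with the square shaft at crop (198,204), axis-aligned with the tool. Moving over the tray to measure the crank.

step_arm(
  increments=[
    {"xyz": [-6,-52,-2],"angular": [0,0,0],"grip": 75},
    {"xyz": [-6,-52,-2],"angular": [0,0,0],"grip": 75},
    {"xyz": [-6,-52,-2],"angular": [0,0,0],"grip": 75},
    {"xyz": [-6,-52,-2],"angular": [0,0,0],"grip": 75},
    {"xyz": [-6,-52,-2],"angular": [0,0,0],"grip": 75},
    {"xyz": [-6,-52,-2],"angular": [0,0,0],"grip": 75},
    {"xyz": [-6,-52,-2],"angular": [0,0,0],"grip": 75},
    {"xyz": [-6,-52,-2],"angular": [0,0,0],"grip": 75},
    {"xyz": [-6,-52,-2],"angular": [0,0,0],"grip": 75},
    {"xyz": [0,0,0],"angular": [0,0,0],"grip": 75},
  ],
)

```text
clock: 49.18
tcp_pos: [0.5305, -0.4205, 0.2999]
tcp_rot: [-2.274, -2.162, -0.003]
ft_force: [0.9, 0.3, 0.6]
finger_gap: 0.752
gripper_force: 0.0
```

```bash
cat > crank.py <<'E'
from h import *
s=ctrl.observe();W,im=snapw('wc.png');print(s['tcp_pos'],s['tcp_rot'],s['clock'])
q=lambda n:[(np.round(d['point'],1).tolist(),round(d['score'],2)) for d in ctrl.look_for('wrist',n)]
print('hub',q('crank_hub'),'handle',q('crank_handle'))
from scipy.optimize import differential_evolution
zb=float(__import__('sys').argv[1]) if len(__import__('sys').argv)>1 else .003
def mask(p):
    c,s_=np.cos(p[2]),np.sin(p[2]); w=lambda x,y,z:wproj(W,[p[0]+c*x-s_*y,p[1]+s_*x+c*y,z+zb])[::-1]
    H=cv2.convexHull(np.array([w(x,y,z) for x in(-.017,.017) for y in(-.017,.017) for z in(0,.045)],np.float32))
    K=cv2.convexHull(np.array([w(.08+.0125*np.cos(a),.0125*np.sin(a),z) for a in np.arange(0,6.28,.5) for z in(.016,.091)],np.float32))
    m=np.zeros(im.shape[:2],np.uint8)
    for h in(H,K): cv2.fillConvexPoly(m,np.round(h*16).astype(np.int32),255,shift=4,lineType=cv2.LINE_AA)
    return m
g=cv2.cvtColor(im,cv2.COLOR_RGB2GRAY).astype(float)
# region: tray around crank
c0=wproj(W,[.52,-.36,.03]).astype(int); print('c0',c0)
r0,r1=max(0,c0[0]-110),min(300,c0[0]+110); k0,k1=max(0,c0[1]-130),c0[1]+130
D=np.clip((130-g)/60,0,1)
f=lambda p:np.abs(mask(p)[r0:r1,k0:k1]/255.-D[r0:r1,k0:k1]).sum()
best=None
for a in (-2.6,-1,0.6,2.1):
    r=differential_evolution(f,[(.46,.60),(-.43,-.29),(a-.8,a+.8)],popsize=15,maxiter=60,seed=2)
    if best is None or r.fun<best.fun: best=r
p=best.x;print('crank',p.round(4),np.degrees(p[2]).round(1),best.fun,D[r0:r1,k0:k1].sum())
print('handle',p[0]+.08*np.cos(p[2]),p[1]+.08*np.sin(p[2]))
v=im[...,::-1].copy(); e=cv2.Canny(mask(p),50,150); v[e>0]=(0,0,255); cv2.imwrite('pics/wcov.png',v[r0:r1,k0:k1])
E
python3 crank.py
```

```text
[ 0.53054215 -0.42046065  0.29986106] [-2.27360197 -2.16166576 -0.00337428] 49.175
hub [([138.5, 301.1], 0.72)] handle [([138.3, 301.2], 0.71)]
c0 [136 303]
crank [ 0.5486 -0.3487  1.8686] 107.1 23425.166666666664 24923.666666666668
handle 0.525099136006585 -0.2722456549179223
```

Run:
```python
import cv2
g=cv2.imread('pics/wc.png',0)[20:300,150:470]
s=cv2.resize(g,(80,35),interpolation=cv2.INTER_AREA)
for r in s: print(''.join(' .:-=+*#%@'[min(9,int(v)//26)] for v in r))
```

```text
................................................
                                 ...............................................
                                   .............................................
                                     ...........................................
                                       .........................................
...                                      .......................................
.....         .......:::::::::--------------===========------::.................
.-===+=====+++++++***************************#%@@@@%%%%%%%%%%%#=................
:**@@@@@%#*************************************#%@@@@@@@@@@@@@*=................
.**@@@@@@@@%#************************************##%@@@@@@@@@@#=................
.**@@@@@@@@@@%%%#****************************+=*****##%@@@@@@@*-................
.*+@@@@@@@@@%##@@@%#*********************+=-:::-*******#%@@@@@#-................
.*+@@@@@@@%=:..#@@@@%%#*****************-:::::::-********#%@@@#-................
.*+@@@@@@*:....+%@@@@@@@%##**********+++=::::::::-*********#%%#-...............
[... 1002 characters left out ...]
....................................................
................................................................................
................................................................................
................................................................................
................................................................................
................................................................................
................................................................................
................................................................................
..................::: ....................................... .::...............
```

```bash
sed -e "s/^s=ctrl.observe.*/s=ctrl.observe();W=wcam();im=cv2.imread('pics\/wc.png')[...,::-1].copy()/" -e "s/^print('hub'.*//" -e "s/^r0,r1=.*/r0,r1,k0,k1=86,200,222,392/" -e "s/(130-g)\/60/(115-g)\/40/" crank.py > crank2.py; python3 crank2.py
python3 - <<'E'
import cv2
g=cv2.imread('pics/wcov.png',1);m=(g[...,2]>240)&(g[...,1]<30);g=cv2.cvtColor(g,cv2.COLOR_BGR2GRAY)
for r in range(10,90,3): print(''.join('X' if m[r:r+3,c:c+2].any() else ' .:-=+*#%@'[min(9,int(g[r:r+3,c:c+2].mean())//26)] for c in range(20,150,2)))
E
```

```text
c0 [139 302]
crank [ 0.5505 -0.342  -2.6838] -153.8 450.9382352941176 1375.5500000000002
handle 0.47878249224354635 -0.37737036357265197
*******************************************************#%%@@@@@@@
*********************************************************##%@@@@@
*******************************************XXXXXX***********#%@@@
*****************************************XXX-::-XX************#%@
**************************************XXXX-:::::-X*************#%
***********************************XXXX-:::::::::XX**************
*********************************XXX-:::::::::::::XX*************
*********************************X-::::::::::::::::XX************
#********************************XX:::::::::::::::::XX***********
%%#****************************++=XX::::::::::::::::-XX**********
@@@%##**********************++==+++XX::::::::::::::::-X**********
@@@@@%%#******************++=+++++++XX:::::::::::::::XX**********
@@@@@@@@%%#************++==+++++++++=X::::::::::::XXXX***********
@@@@@@@@@@@%#********+==+++++++++++++XX::::::::XXXX**************
@@@@@@@@@@@@%#****++=+++++++++++++++==XX::::XXXX*****************
@@@@@@@@@@@@@%#++==++++++++++++++===++*XX:XXX********************
@@@@@@@@@@XXXXXXX++++++++++++++==++*****XXX**********************
@@@@@@@XXXX=:::-XX++++++++++===+*********************************
@@@@@XXX+-.     :XX++++++===++***********************************
@@@XXX=.         :X++++===+**************************************
@@XX*-:::...     .XX*+=+*****************************************
@@X*-::-=-...    .X=++*******************************************
@@X+::+%%%+:.   :XX**********************************************
@@X+::*@@%*::. XXX#**********************************************
@@XX-:-*#*-::.XX@@#**********************************************
@@@XX-:::::.XXX@@%#**********************************************
@@@@XXXX=XXXX@@@@%#*****##***************************************
```

The fit outline matches the crank exactly: hub (0.5505,-0.342), arm heading -153.8°, handle (0.479,-0.377). It also agrees with the known 80 mm spacing. I'll grip the hub across the arm.

step_arm(
  increments=[
    {"xyz": [4,13,-15],"angular": [0,0,-10.2],"grip": 75},
    {"xyz": [4,13,-20],"angular": [0,0,-10.2],"grip": 75},
    {"xyz": [3,13,-30],"angular": [0,0,-10.2],"grip": 75},
    {"xyz": [3,13,-30],"angular": [0,0,-10.1],"grip": 75},
    {"xyz": [3,13,-30],"angular": [0,0,-10.1],"grip": 75},
    {"xyz": [3,13.5,-30],"angular": [0,0,-10.1],"grip": 75},
    {"xyz": [0,0,0],"angular": [0,0,0],"grip": 75},
    {"xyz": [0,0,0],"angular": [0,0,0],"grip": 75},
  ],
)

```text
clock: 50.32
tcp_pos: [0.553, -0.3382, 0.1483]
tcp_rot: [3.056, 0.727, 0.008]
ft_force: [0.1, 0.4, -0.2]
finger_gap: 0.748
gripper_force: 0.0
```

Run:
```python
from h import *
s=ctrl.observe();R=Rn.from_rotvec(s['tcp_rot']).as_matrix();print(s['tcp_pos'],R.round(3).tolist(),np.degrees(np.arctan2(R[1,1],R[0,1])))
W,im=snapw('wc2.png')
for n in('crank_hub','crank_handle'): print(n,[(np.round(d['point'],1).tolist(),round(d['score'],2)) for d in ctrl.look_for('wrist',n)])
print('pred hub',wproj(W,[.5505,-.342,.048]))
G=cv2.cvtColor(im,cv2.COLOR_RGB2GRAY);q=wproj(W,[.5505,-.342,.048]).astype(int);print(q)
g=G[q[0]-60:q[0]+40,240:400]
m=np.zeros_like(G)
for x in(-.017,.017):
  for y in(-.017,.017):
    c,s_=np.cos(-2.684),np.sin(-2.684);a=wproj(W,[.5505+c*x-s_*y,-.342+s_*x+c*y,.048]).round().astype(int);m[a[0]-1:a[0]+2,a[1]-1:a[1]+2]=1
for r in range(max(0,q[0]-80),min(478,q[0]+60),4): print(''.join('X' if m[r:r+4,c:c+2].any() else ' .:-=+*#%@'[min(9,int(G[r:r+4,c:c+2].mean())//26)] for c in range(230,410,2)))
```

```text
[ 0.55301495 -0.33819764  0.14825522] [[0.893, 0.45, 0.005], [0.45, -0.893, 0.001], [0.005, 0.002, -1.0]] -63.23492891155666
crank_hub [([273.2, 319.3], 0.98)]
crank_handle [([277.6, 322.8], 0.74)]
pred hub [238.16214544 318.77763591]
[238 318]
                      :=++***************************************##%@@@@@@@@@@@@@@@@@@@@%%
                     :+++******************************************%@@@@@@@@@@@@@@@@@@@@@@
                    :+++*******************************************#%@@@@@@@@@@@@@@@@@@@@@
                  .:+++**********************************************%@@@@@@@@@@@@@@@@@@@@
                 .-+++************************************************#%%@@@@@@@@@@@@@@@@@
                .-+++***************************************************#%@%##%%@@@@@@@@@@
               .-+++************************************************************#%@@@@@@@@
              .-+++*************************************************************#@@@@@@@@@
             .=+++**************************************************************#@@@@@@@@@
            .=++********************
[... 1629 characters left out ...]
@@@@@@@@@@%%**#%%%%%%%%%%#*%%%%%@@@@@@@@@@@@@@@@@@@@@@@@@@@@@@@
@@@@@@@@@@@@@@@@@@@@@@@@@@@@@@@@@@@@@@%#*%%%%%%%%%%%%#%@@@@@@@@@@@@@@@@@@@@@@@@@@@@@@@@@@@
@@@@@@@@@@@@@@@@@@@@@@@@@@@@@@@@@@@@@@%#*%%%%%%%%%%%%#%@@@@@@@@@@@@@@@@@@@@@@@@@@@@@@@@@@@
@@@@@@@@@@@@@@@@@@@@@@@@@@@@@@@@@@@@@@@#*%%%%%%%%%%%##%@@@@@@@@@@@@@@@@@@@@@@@@@@@@@@@@@@@
@@@@@@@@@@@@@@@@@@@@@@@@@@@@@@@@@@@@@@@#*%%%%%%%%%%%##@@@@@@@@@@@@@@@@@@@@@@@@@@@@@@@@@@@@
@@@@@@@@@@@@@@@@@@@@@@@@@@@@@@@@@@@@@@@#*%%%%%%%%%%%##@@@@@@@@@@@@@@@@@@@@@@@@@@@@@@@@@@@@
@@@@@@@@@@@@@@@@@@@@@@@@@@@@@@@@@@@@@@@#*%%%%%%%%%%%##@@@@@@@@@@@@@@@@@@@@@@@@@@@@@@@@@@@@
====*@@@@@@@@@@@@@@@@@@@@@@@@@@@@@@@@@@#*%%%%%%%%%%%##@@@@@@@@@@@@@@@@@@@@@@@@@@@#=-======
```

step_arm(
  increments=[
    {"xyz": [0,0,0],"angular": [0,0,0],"grip": 75},
    {"xyz": [0,0,0],"angular": [0,0,0],"grip": 75},
    {"xyz": [0,0,0],"angular": [0,0,0],"grip": 75},
  ],
)

```text
clock: 50.85
tcp_pos: [0.5523, -0.3382, 0.1466]
tcp_rot: [-3.057, -0.72, -0.006]
ft_force: [0.1, 0.2, 0.8]
finger_gap: 0.753
gripper_force: 0.0
```

Run:
```python
from h import *
s=ctrl.observe();W,im=snapw('wc3.png');R=Rn.from_rotvec(s['tcp_rot']).as_matrix();print(s['tcp_pos'],np.degrees(np.arctan2(R[1,1],R[0,1])))
G=gradmag(im[...,::-1].copy())
S=box(-.017,.017,-.017,.017,.048)+[((.017,.012,.017),(.065,.012,.017)),((.017,-.012,.017),(.065,-.012,.017))]
p,f=align([(G,lambda X:wproj(W,X),S)],(.5505,-.344,-2.684),.012);print('hub',p,np.degrees(p[2]),f)
p,f=align([(G,lambda X:wproj(W,X),S[:4])],(.5505,-.344,-2.684),.012);print('hub',p,np.degrees(p[2]),f)
d=p[:2]-np.array(s['tcp_pos'])[:2];print('to go mm',d*1000,'tool axes',R.T[:2,:2]@d*1000)
```

```text
[ 0.55226375 -0.33817036  0.14664874] -63.50805948616645
hub [ 0.54816528 -0.3474527  -2.68253174] -153.69774704710937 118.55232238769531
hub [ 0.54907044 -0.34771639 -2.67770854] -153.4213981521915 129.28761291503906
to go mm [-3.19331132 -9.54602426] tool axes [-7.1161528   7.11921759]
```

The close-up fit puts the hub at (0.5487,-0.3475). Correcting and gripping.

step_arm(
  increments=[
    {"xyz": [-3.5,-9.3,-20],"angular": [0,0,0],"grip": 75},
    {"xyz": [0,0,-35],"angular": [0,0,0],"grip": 75},
    {"xyz": [0,0,-35],"angular": [0,0,0],"grip": 75},
    {"xyz": [0,0,-25],"angular": [0,0,0],"grip": 75},
    {"xyz": [0,0,-12],"angular": [0,0,0],"grip": 75},
    {"xyz": [0,0,-6],"angular": [0,0,0],"grip": 75},
    {"xyz": [0,0,0],"angular": [0,0,0],"grip": 75},
  ],
)

```text
clock: 51.78
tcp_pos: [0.5491, -0.3475, 0.014]
tcp_rot: [-3.057, -0.72, -0.007]
ft_force: [0.1, -0.4, 0.7]
finger_gap: 0.751
gripper_force: 0.0
```

step_arm(
  increments=[
    {"xyz": [0,0,0],"angular": [0,0,0],"grip": 20},
    {"xyz": [0,0,0],"angular": [0,0,0],"grip": 20},
    {"xyz": [0,0,0],"angular": [0,0,0],"grip": 20},
    {"xyz": [0,0,0],"angular": [0,0,0],"grip": 20},
  ],
  squeeze=80,
)

```text
clock: 52.28
tcp_pos: [0.5495, -0.3477, 0.0147]
tcp_rot: [3.058, 0.72, 0.008]
ft_force: [0.2, 1.0, 6.2]
finger_gap: 0.378
gripper_force: 80.8
```

step_arm(
  increments=[
    {"xyz": [0,0,15],"angular": [0,0,0],"grip": 20},
    {"xyz": [0,0,45],"angular": [0,0,0],"grip": 20},
    {"xyz": [0,0,60],"angular": [0,0,0],"grip": 20},
    {"xyz": [0,0,60],"angular": [0,0,0],"grip": 20},
    {"xyz": [0,0,40],"angular": [0,0,0],"grip": 20},
    {"xyz": [4,40,0],"angular": [0,0,6.8],"grip": 20},
    {"xyz": [4,48,0],"angular": [0,0,6.8],"grip": 20},
    {"xyz": [4,48,0],"angular": [0,0,6.8],"grip": 20},
    {"xyz": [4,48,0],"angular": [0,0,6.8],"grip": 20},
    {"xyz": [4,48,0],"angular": [0,0,6.8],"grip": 20},
  ],
)

```text
clock: 53.52
tcp_pos: [0.5685, -0.1137, 0.2343]
tcp_rot: [-2.709, -1.586, -0.006]
ft_force: [0.6, -0.4, -4.1]
finger_gap: 0.378
gripper_force: 80.9
```

step_arm(
  increments=[
    {"xyz": [4,48,0],"angular": [0,0,6.8],"grip": 20},
    {"xyz": [4,48,0],"angular": [0,0,6.8],"grip": 20},
    {"xyz": [4,48,0],"angular": [0,0,6.8],"grip": 20},
    {"xyz": [3,48,0],"angular": [0,0,6.4],"grip": 20},
    {"xyz": [2,49,0],"angular": [0,0,0],"grip": 20},
    {"xyz": [0,0,0],"angular": [0,0,0],"grip": 20},
    {"xyz": [0,0,0],"angular": [0,0,0],"grip": 20},
    {"xyz": [0,0,0],"angular": [0,0,0],"grip": 20},
    {"xyz": [0,0,0],"angular": [0,0,0],"grip": 20},
  ],
)

```text
clock: 54.65
tcp_pos: [0.5859, 0.1247, 0.2337]
tcp_rot: [-2.273, -2.165, -0.004]
ft_force: [-0.8, 0.4, -4.1]
finger_gap: 0.383
gripper_force: 80.7
```

Run:
```python
from h import *
s=ctrl.observe();W,im=snapw('wd.png');R=Rn.from_rotvec(s['tcp_rot']).as_matrix();p0=np.array(s['tcp_pos']);print(p0,R.round(4).tolist(),np.degrees(np.arctan2(R[1,1],R[0,1])),s['finger_gap'],s['ft_force'])
G=gradmag(im[...,::-1].copy())
print('gearbox',align([(G,lambda X:wproj(W,X),box(-.037,.037,-.035,.035,.13)[2:3]+box(-.037,.037,-.035,.035,.13)[1:2]+box(-.037,.037,-.035,.035,.13)[3:])],(.5866,.126,-.046),.008))
zt=p0[2]+.048-.0145
S=box(-.017,.017,-.017,.017,zt); print('hub',align([(G,lambda X:wproj(W,X),S)],(p0[0],p0[1],np.arctan2(R[1,1],R[0,1])),.01))
```

```text
[0.58587355 0.12468609 0.23372716] [[0.0488, 0.9988, 0.0], [0.9988, -0.0488, 0.0041], [0.0041, -0.0002, -1.0]] -2.79499832777085 0.3830231559061424 [-0.84995177  0.39941197 -4.12659216]
gearbox (array([ 0.58662632,  0.1274611 , -0.04625869]), np.float64(85.40843963623047))
hub (array([ 0.58622134,  0.12398045, -0.05070086]), np.float64(79.95993041992188))
```

step_arm(
  increments=[
    {"xyz": [0.6,1.6,-20],"angular": [0,0,0],"grip": 20},
    {"xyz": [0,0,-20],"angular": [0,0,0],"grip": 20},
    {"xyz": [0,0,-12],"angular": [0,0,0],"grip": 20},
    {"xyz": [0,0,-4],"angular": [0,0,0],"grip": 20},
    {"xyz": [0,0,-3],"angular": [0,0,0],"grip": 20},
    {"xyz": [0,0,-3],"angular": [0,0,0],"grip": 20},
    {"xyz": [0,0,0],"angular": [0,0,0],"grip": 20},
  ],
)

```text
clock: 55.58
tcp_pos: [0.5865, 0.1273, 0.1717]
tcp_rot: [-2.271, -2.166, -0.005]
ft_force: [-0.2, 0.1, -3.4]
finger_gap: 0.383
gripper_force: 80.9
```

step_arm(
  increments=[
    {"xyz": [0,0,-2],"angular": [0,0,0],"grip": 20},
    {"xyz": [0,0,-2],"angular": [0,0,0],"grip": 20},
    {"xyz": [0,0,0],"angular": [0,0,0],"grip": 20},
  ],
)

```text
clock: 55.95
tcp_pos: [0.5863, 0.1273, 0.1674]
tcp_rot: [-2.271, -2.166, -0.004]
ft_force: [-0.1, 0.1, -4.0]
finger_gap: 0.382
gripper_force: 80.9
```

It has slid onto the shaft without contact. Seating it.

step_arm(
  increments=[
    {"xyz": [0,0,-4],"angular": [0,0,0],"grip": 20},
    {"xyz": [0,0,-4],"angular": [0,0,0],"grip": 20},
    {"xyz": [0,0,-4],"angular": [0,0,0],"grip": 20},
    {"xyz": [0,0,-4],"angular": [0,0,0],"grip": 20},
    {"xyz": [0,0,-1],"angular": [0,0,0],"grip": 20},
    {"xyz": [0,0,0],"angular": [0,0,0],"grip": 20},
  ],
)

```text
clock: 56.7
tcp_pos: [0.5862, 0.1272, 0.1504]
tcp_rot: [-2.271, -2.166, -0.004]
ft_force: [-0.6, -1.7, -4.2]
finger_gap: 0.382
gripper_force: 80.9
```

step_arm(
  increments=[
    {"xyz": [0,0,-1.5],"angular": [0,0,0],"grip": 20},
    {"xyz": [0,0,0],"angular": [0,0,0],"grip": 70},
    {"xyz": [0,0,0],"angular": [0,0,0],"grip": 70},
    {"xyz": [0,0,0],"angular": [0,0,0],"grip": 70},
    {"xyz": [0,0,40],"angular": [0,0,0],"grip": 70},
    {"xyz": [0,0,50],"angular": [0,0,0],"grip": 70},
    {"xyz": [0,-40,10],"angular": [0,0,0],"grip": 70},
    {"xyz": [-3.3,-40,0],"angular": [0,0,0],"grip": 70},
    {"xyz": [0,0,0],"angular": [0,0,0],"grip": 70},
    {"xyz": [0,0,0],"angular": [0,0,0],"grip": 70},
  ],
)

```text
clock: 57.95
tcp_pos: [0.5832, 0.0476, 0.2491]
tcp_rot: [-2.271, -2.166, -0.005]
ft_force: [0.5, 0.6, 0.0]
finger_gap: 0.703
gripper_force: 0.0
```

Run:
```python
from h import *
s=ctrl.observe();W,im=snapw('we.png');p0=np.array(s['tcp_pos']);print(p0,s['ft_force'])
G=gradmag(im[...,::-1].copy())
print('hub',align([(G,lambda X:wproj(W,X),box(-.017,.017,-.017,.017,.183))],(.5864,.1265,-.046),.008))
print('pred hub',wproj(W,[.5864,.1265,.183]),'handle top',wproj(W,[.583,.0466,.229]))
for n in('crank_hub','crank_handle'): print(n,[(np.round(d['point'],1).tolist(),round(d['score'],2)) for d in ctrl.look_for('wrist',n)])
```

```text
[0.5831537  0.04758462 0.24909064] [0.46642711 0.5513928  0.01140568]
hub (array([ 0.58669971,  0.12170877, -0.04939889]), np.float64(114.78230285644531))
pred hub [119.77257864 314.42946146] handle top [282.07655573 314.94441208]
crank_hub [([180.6, 315.9], 0.71)]
crank_handle [([184.0, 316.0], 0.58)]
```

Run:
```python
from h import *
W=wcam();G=cv2.imread('pics/we.png',0)
m=np.zeros_like(G)
for x in(-.017,.017):
  for y in(-.017,.017):
    a=wproj(W,[.5866+x+.046*y,.1265+y-.046*x,.183]).round().astype(int);m[a[0]-1:a[0]+2,a[1]-1:a[1]+2]=1
for r in range(56,330,5): print(r,''.join('X' if m[r:r+5,c:c+3].any() else ' .:-=+*#%@'[min(9,int(G[r:r+5,c:c+3].mean())//20)] for c in range(230,410,3)))
```

```text
56 ::::::::::::::::::::::-==++++++===-:::::::::::::::::::::::::
61 ::::::::::::::::::::::-==++++++===-:::::::::::::::::::::::::
66 :::::::::::::::::::::--==+=++++===-:::::::::::::::::::::::::
71 ::::::::::::+############%%%%%%%%%%#########+:::::::::::::::
76 :=+***####%#%@@%%@@@@@@@@@@@@@@@@@@@@@@%#%@@%#%####***+=::::
81 -@@@@@@@@@@@%@#***@@@@@@@@@@@@@@@@@@@@#***%@%@@@@@@@@@@@=:::
86 =@@@@@@@@@@@%@%##%@@@@@@@@@@@@@@@@@@@@@###@@%@@@@@@@@@@@=:::
91 -@@@@@@@@@@@%@@@@@X@@@@%#***++***%@@@@X@@@@@%@@@@@@@@@@@+:::
96 -@@@@@@@@@@@%@@@@@@*===-------------=+%@@@@@%@@@@@@@@@@@=:::
101 =@@@@@@@@@@@%@@@@@%*******************#@@@@@%@@@@@@@@@@@=:::
106 :@@@@@@@@@@@%@@@@@%*******************#@@@@@#%@@@@@@@@@@=:::
111 :*####%%%%%#%@@@@@#******++++++++++++++*+++++*#######%@@-:::
116 :*#########**##***=++==---------------=++++++*#########*::::
121 .*#########*++++++--------------------=++++++*#########*::::
126 .*#########*++++++=-------------------=++++++*#########*::::
131 .+#########*+++++++-------------------=++++++*#########*::::
136 .+#########*+++++++-------------------=++++++*#########*::::
141 
[... 1765 characters left out ...]
@@@@@@@@@@@*  .........  %@@@@@@@@@@@@@@@@@@@@@%+:
281 +@@@@@@@@@@@@@@@@@@@@+ ............#@@@@@@@@@@@@@@@@@@@@=:::
286 =@@@@@@@@%%%%%%%%@@@@+....-=+=:....*@@@@@%%##%@@@@%@@@@@-:::
291 -%%%@#@@%#*++-=+=====:...:****+....-=====+===+#%##*%@%%%--::
296 ==-.:#%@@#*+++++-::-::....+***=...::::::-+++++*###+@* .-===:
301 =-. .*%@%#++++++-:::-:::....:....::-:::::=+++++*##+@+  :===-
306 =:   +#@%*+++++=-:::::::::::::::::::-:-::-+++++*##+@=  .-===
311 :.   =#@@++++++-:::-:-::::--::-:::-::::::-++++++*#+@:   .-==
316 .    =*@%++++++-::::::-:::::::::-::::-::-:=+++++***%.    :==
321      .+**+++++=-----::-:::::::--::::-:::---++++++++=     .-=
326      .**+===+++++++++=============+++++++++++=-=++#+      .-
```

Run:
```python
from h import *
W=wcam();G=cv2.imread('pics/we.png',0).astype(float)
print('gear back edge',watz(W,(73,315),.13)[1],'-> centre',watz(W,(73,315),.13)[1]-.035)
for z in(.171,.177,.183,.19): print(z,'hub edges',watz(W,(99,315),z)[1],watz(W,(155,315),z)[1],'x',watz(W,(130,286),z)[0],watz(W,(130,343),z)[0])
print('handle stud',watz(W,(292.5,315.5),.229),watz(W,(292.5,315.5),.235))
print('col 300 profile',[(r,int(G[r,296:334].mean())) for r in range(88,168,2)])
print('bolt rows 82-86 ->', watz(W,(84,280),.13),watz(W,(84,353),.13))
```

```text
gear back edge 0.161092815420605 -> centre 0.126092815420605
0.171 hub edges 0.13989961632204417 0.10531023408084934 x 0.568547227249813 0.6032861952473152
0.177 hub edges 0.13958436662737717 0.10590031450762226 x 0.569032420212071 0.6028621428840404
0.183 hub edges 0.13926911693271019 0.10649039493439516 x 0.569517613174329 0.6024380905207656
0.19 hub edges 0.13890132562226537 0.10717882209896357 x 0.5700836716302967 0.6019433627636116
handle stud [0.58295516 0.04135469 0.229     ] [0.58309985 0.04438557 0.235     ]
col 300 profile [(88, 201), (90, 185), (92, 160), (94, 131), (96, 61), (98, 67), (100, 116), (102, 125), (104, 125), (106, 124), (108, 124), (110, 126), (112, 124), (114, 108), (116, 73), (118, 67), (120, 65), (122, 64), (124, 65), (126, 65), (128, 64), (130, 64), (132, 64), (134, 64), (136, 64), (138, 63), (140, 64), (142, 63), (144, 63), (146, 65), (148, 64), (150, 65), (152, 64), (154, 65), (156, 91), (158, 129), (160, 133), (162, 132), (164, 131), (166, 134)]
bolt rows 82-86 -> [0.56269388 0.15447338 0.13      ] [0.61465919 0.15213703 0.13      ]
```

The wrist image shows the crank seated: hub at about (0.586,0.123), with its top at fitted height, and the handle at (0.583,0.043). I'll grip the handle and work out the circle steps.

step_arm(
  increments=[
    {"xyz": [-0.4,-4.6,-10],"angular": [0,0,0],"grip": 70},
    {"xyz": [0,0,-25],"angular": [0,0,0],"grip": 70},
    {"xyz": [0,0,-20],"angular": [0,0,0],"grip": 70},
    {"xyz": [0,0,-9],"angular": [0,0,0],"grip": 70},
    {"xyz": [0,0,0],"angular": [0,0,0],"grip": 70},
    {"xyz": [0,0,0],"angular": [0,0,0],"grip": 10},
    {"xyz": [0,0,0],"angular": [0,0,0],"grip": 10},
    {"xyz": [0,0,0],"angular": [0,0,0],"grip": 10},
    {"xyz": [0,0,0],"angular": [0,0,0],"grip": 10},
  ],
  squeeze=60,
)

```text
clock: 59.22
tcp_pos: [0.5831, 0.0425, 0.1856]
tcp_rot: [-2.272, -2.167, -0.005]
ft_force: [-1.3, -1.8, 2.8]
finger_gap: 0.266
gripper_force: 58.8
```

Run:
```python
import numpy as np
a=np.radians(-92.8-15*np.arange(25)); P=np.round(80*np.c_[np.cos(a),np.sin(a)],1); d=np.round(np.diff(P,axis=0),1)
for k,r in enumerate(d): print(k,r.tolist(),end='; ')
print(d.sum(0))
```

```text
0 [-20.6, 3.7]; 1 [-18.8, 9.0]; 2 [-16.0, 13.5]; 3 [-11.9, 17.1]; 4 [-7.0, 19.7]; 5 [-1.7, 20.8]; 6 [3.7, 20.6]; 7 [9.0, 18.8]; 8 [13.5, 16.0]; 9 [17.1, 11.9]; 10 [19.7, 7.0]; 11 [20.8, 1.7]; 12 [20.6, -3.7]; 13 [18.8, -9.0]; 14 [16.0, -13.5]; 15 [11.9, -17.1]; 16 [7.0, -19.7]; 17 [1.7, -20.8]; 18 [-3.7, -20.6]; 19 [-9.0, -18.8]; 20 [-13.5, -16.0]; 21 [-17.1, -11.9]; 22 [-19.7, -7.0]; 23 [-20.8, -1.7]; [-7.10542736e-15 -5.99520433e-15]
```

step_arm(
  increments=[
    {"xyz": [-20.6,3.7,0],"angular": [0,0,0],"grip": 10},
    {"xyz": [-18.8,9.0,0],"angular": [0,0,0],"grip": 10},
    {"xyz": [-16.0,13.5,0],"angular": [0,0,0],"grip": 10},
  ],
)

```text
clock: 59.6
tcp_pos: [0.528, 0.0668, 0.1868]
tcp_rot: [2.274, 2.164, 0.004]
ft_force: [-2.2, -9.0, 13.8]
finger_gap: 0.264
gripper_force: 60.7
```

step_arm(
  increments=[
    {"xyz": [-11.9,17.1,0],"angular": [0,0,0],"grip": 10},
    {"xyz": [-7.0,19.7,0],"angular": [0,0,0],"grip": 10},
    {"xyz": [-1.7,20.8,0],"angular": [0,0,0],"grip": 10},
  ],
)

```text
clock: 59.98
tcp_pos: [0.5035, 0.1252, 0.1877]
tcp_rot: [-2.273, -2.165, 0.003]
ft_force: [-23.7, -6.6, 41.2]
finger_gap: 0.261
gripper_force: 77.3
```

step_arm(
  increments=[
    {"xyz": [3.7,20.6,0],"angular": [0,0,0],"grip": 10},
    {"xyz": [9.0,18.8,0],"angular": [0,0,0],"grip": 10},
    {"xyz": [13.5,16.0,0],"angular": [0,0,0],"grip": 10},
  ],
)

```text
clock: 60.35
tcp_pos: [0.5272, 0.1871, 0.1879]
tcp_rot: [-2.258, -2.162, -0.006]
ft_force: [-28.0, 21.7, 36.1]
finger_gap: 0.263
gripper_force: 71.0
```

step_arm(
  increments=[
    {"xyz": [0,0,0],"angular": [0,0,0],"grip": 10},
    {"xyz": [0,0,0],"angular": [0,0,0],"grip": 10},
    {"xyz": [0,0,0],"angular": [0,0,0],"grip": 10},
  ],
)

```text
clock: 60.72
tcp_pos: [0.5287, 0.1881, 0.1881]
tcp_rot: [-2.257, -2.164, -0.012]
ft_force: [-27.2, 25.7, 38.0]
finger_gap: 0.267
gripper_force: 71.1
```

step_arm(
  increments=[
    {"xyz": [-2,2.5,1],"angular": [0,0,0],"grip": 10},
    {"xyz": [-2,2.5,1],"angular": [0,0,0],"grip": 10},
    {"xyz": [0,0,0],"angular": [0,0,0],"grip": 10},
    {"xyz": [0,0,0],"angular": [0,0,0],"grip": 10},
  ],
)

```text
clock: 61.22
tcp_pos: [0.528, 0.1888, 0.1884]
tcp_rot: [-2.268, -2.166, -0.008]
ft_force: [-8.9, 7.9, 13.8]
finger_gap: 0.265
gripper_force: 66.9
```

Run:
```python
from h import *
s=ctrl.observe();print(s['tcp_pos'],s['ft_force'],s['ft_torque'],s['joints'])
W,im=snapw('wf.png');b=snap('scene');cv2.imwrite('pics/sf.png',b[...,::-1])
G=cv2.cvtColor(im,cv2.COLOR_RGB2GRAY)
for r in range(0,400,7): print(r,''.join(' .:-=+*#%@'[min(9,int(G[r:r+7,c:c+4].mean())//20)] for c in range(150,560,4)))
```

```text
[0.52801775 0.18877068 0.1884148 ] [-8.90638194  7.88803468 13.7632988 ] [ 1.14840767  1.53365091 -0.00922714] [ 0.20848572  0.37778318 -0.12175509  1.07001042  0.00751825  1.82506955]
0 -:::%@@@@##%@@@@@@@@@@@@@@@@@@@@@@@@@@@@@@@@@@@@@@@@*::::::::::::::::::::::::::::::::::::::::::::::::::
7 -:::%@@@@##%@@@@@@@@@@@@@@@@@@@@@@@@@@@@@@@@@@@@@@@@#::::::::::::::::::::::::::::::::::::::::::::::::::
14 -:::%@@@@##%@@@@@@@@@@@@@@@@@@@@@@@@@@@@@@@@@@@@@@@@#::::::::::::::::::::::::::::::::::::::::::.:::::::
21 -:::@@@@@##%@@@@@@@@@@@@@@@@@@@@@@@@@@@@@@@@@@@@@@@@%::::::::::::::::::::::::::::::::::::::::::::::::::
28 -:::@@@@@##%@@@@@@@@@@@@@@@@@@@@@@@@@@@@@@@@@@@@@@@@%::::::::::::::::::::::::::::::::::::::::::::::::::
35 -:::@@@@@###@@@@@@@@@@@@@@@@@@@@@@@@@@@@@@@@@@@@@@@@@::::::::::::::::::::::::::::::::::::::::::::::::::
42 -:::@@@@@###@@@@@@@@@@@@@@@@@@@@@@@@@@@@@@@@@@@@@@@@@::::::::::::::::::::::::::::::::::::::::::::::::::
49 -:::%@@@@###@@@@@@@@@@@@@@@@@@@@@@@@@@@@@@@@@@@@@@@@@::::::::::::::::::::::::::::::::::::::::::::::::::
56 -:::@@@@@**%@@@@@@@@@@@@@@@@@@@@@@@@@@@@@@@@@@@@@@@@@:::::
[... 4631 characters left out ...]
 .............. ............=#@%*::::::======++#@@@@
364 ..................................-++:.......=%@@:. ................................:::::::=====+%@@@@@
371 ........................ .. ......+=+@@@%+==+++++:. ... ....  .........................:::::-==+%@@@@@@
378 ................................--#++@@@@#=------:-.......................................:::-=*@@@@@@@
385 ................................-=*+%@@@@#=--------......................:..................:::*@@@@@@@
392 ................................--*+%@@@@#=--------......................::::..................:#@@@@@#
399 ................................--=-#@@@@#+--------........................:%-...................:---=-
```

```bash
python3 - <<'E'
from h import *
i=ctrl.camera_info('scene');f=240/np.tan(np.radians(i['vfov'])/2);R=np.array(i['R']);t=np.array(i['t'])
def pj(X): v=R@np.array(X)+t; return np.array([i['cy']+f*v[1]/v[2],i['cx']+f*v[0]/v[2]])
G=gradmag(cv2.imread('pics/sf.png'));G0=gradmag(cv2.imread('pics/scene0.png'))
for d in range(-4,24,2):
    S=[((a[0],a[1]-d/1000,a[2]),(b[0],b[1]-d/1000,b[2])) for a,b in foll]
    print(d,round(score(G0,pj,S,(.5802,-.0042,-.0456)),1),round(score(G,pj,S,(.5802,-.0042,-.0456)),1))
W=wpose(ctrl.observe()['tcp_pos'],ctrl.observe()['tcp_rot'])
for z in(.229,.232): print('stud',watz(W,(350,311),z))
for p in((.528,.189),(.532,.185)): print(wproj(W,[*p,.229]),wproj(W,[*p,.154]),'hub corners',[wproj(W,[.586+x,.1265+y,.183]).round().tolist() for x in(-.017,.017) for y in(-.017,.017)])
E
python3 - <<'E'
import cv2
a=cv2.imread('pics/wf.png')[180:420,230:490];b=cv2.imread('pics/sf.png')[150:290,300:440]
import numpy as np
cv2.imwrite('pics/vf.png',np.hstack([cv2.resize(a,(440,406),interpolation=cv2.INTER_CUBIC),cv2.resize(b,(360,406),interpolation=cv2.INTER_CUBIC)]))
E
```

```text
-4 120.7 58.6
-2 138.4 60.8
0 139.4 74.5
2 137.0 101.1
4 128.8 127.9
6 97.4 135.2
8 53.5 133.6
10 30.1 129.2
12 23.3 113.3
14 22.5 72.2
16 29.6 38.7
18 47.0 26.1
20 73.1 22.4
22 90.9 25.2
stud [0.52664979 0.18889155 0.229     ]
stud [0.5267947 0.1910274 0.232    ]
[349.6311121  314.72334312] [268.98408004 315.1567717 ] hub corners [[409.0, 392.0], [364.0, 396.0], [402.0, 447.0], [358.0, 456.0]]
[357.94941685 326.15604334] [275.39367733 322.80107268] hub corners [[409.0, 392.0], [364.0, 396.0], [402.0, 447.0], [358.0, 456.0]]
```

View pics/vf.png

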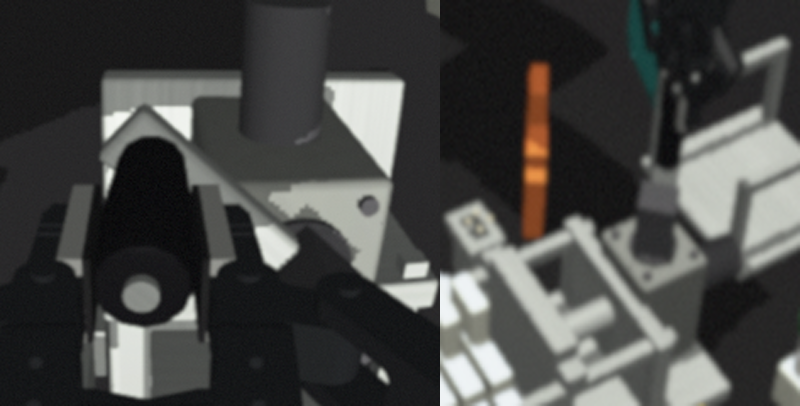

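The picture confirms the pads hold the handle and the follower has advanced about 7.5 mm, so the crank is winding. The crank droops slightly in its socket, which makes the effective radius about 83 mm. I'll continue with a lighter squeeze and that corrected circle.

Run:
```python
import numpy as np
a=np.radians(-226.4-15*np.arange(25)); P=np.round(83*np.c_[np.cos(a),np.sin(a)],1); d=np.round(np.diff(P,axis=0),1)
for k,r in enumerate(d): print(k,r.tolist(),end='; ')
```

```text
0 [17.5, 12.8]; 1 [20.2, 7.8]; 2 [21.5, 2.3]; 3 [21.4, -3.4]; 4 [19.8, -8.8]; 5 [16.9, -13.6]; 6 [12.8, -17.5]; 7 [7.8, -20.2]; 8 [2.3, -21.5]; 9 [-3.4, -21.4]; 10 [-8.8, -19.8]; 11 [-13.6, -16.9]; 12 [-17.5, -12.8]; 13 [-20.2, -7.8]; 14 [-21.5, -2.3]; 15 [-21.4, 3.4]; 16 [-19.8, 8.8]; 17 [-16.9, 13.6]; 18 [-12.8, 17.5]; 19 [-7.8, 20.2]; 20 [-2.3, 21.5]; 21 [3.4, 21.4]; 22 [8.8, 19.8]; 23 [13.6, 16.9];
```

step_arm(
  increments=[
    {"xyz": [0,0,1],"angular": [0,0,0],"grip": 10},
    {"xyz": [0,0,0],"angular": [0,0,0],"grip": 10},
    {"xyz": [0,0,0],"angular": [0,0,0],"grip": 10},
  ],
  squeeze=25,
)

```text
clock: 61.7
tcp_pos: [0.528, 0.1883, 0.1889]
tcp_rot: [-2.268, -2.166, -0.007]
ft_force: [-6.1, 6.3, 11.0]
finger_gap: 0.268
gripper_force: 65.8
```

step_arm(
  increments=[
    {"xyz": [0,0,0],"angular": [0,0,0],"grip": 45},
    {"xyz": [0,0,0],"angular": [0,0,0],"grip": 45},
    {"xyz": [0,0,0],"angular": [0,0,0],"grip": 45},
    {"xyz": [0,0,0],"angular": [0,0,0],"grip": 10},
    {"xyz": [0,0,0],"angular": [0,0,0],"grip": 10},
    {"xyz": [0,0,0],"angular": [0,0,0],"grip": 10},
  ],
  squeeze=25,
)

```text
clock: 62.45
tcp_pos: [0.5289, 0.187, 0.1882]
tcp_rot: [-2.271, -2.166, -0.005]
ft_force: [-1.3, 0.7, 2.1]
finger_gap: 0.28
gripper_force: 24.4
```

step_arm(
  increments=[
    {"xyz": [17.5,12.8,0],"angular": [0,0,0],"grip": 10},
    {"xyz": [20.2,7.8,0],"angular": [0,0,0],"grip": 10},
    {"xyz": [21.5,2.3,0],"angular": [0,0,0],"grip": 10},
    {"xyz": [21.4,-3.4,0],"angular": [0,0,0],"grip": 10},
  ],
)

```text
clock: 62.95
tcp_pos: [0.609, 0.2068, 0.1876]
tcp_rot: [-2.269, -2.166, -0.002]
ft_force: [-4.0, -0.5, 1.5]
finger_gap: 0.274
gripper_force: 24.6
```

step_arm(
  increments=[
    {"xyz": [19.8,-8.8,0],"angular": [0,0,0],"grip": 10},
    {"xyz": [16.9,-13.6,0],"angular": [0,0,0],"grip": 10},
    {"xyz": [12.8,-17.5,0],"angular": [0,0,0],"grip": 10},
    {"xyz": [7.8,-20.2,0],"angular": [0,0,0],"grip": 10},
  ],
)

```text
clock: 63.45
tcp_pos: [0.6671, 0.1465, 0.1886]
tcp_rot: [-2.27, -2.166, -0.006]
ft_force: [-5.7, 2.6, 8.0]
finger_gap: 0.278
gripper_force: 33.8
```

Forces are low now. Continuing to wind.

step_arm(
  increments=[
    {"xyz": [2.3,-21.5,0],"angular": [0,0,0],"grip": 10},
    {"xyz": [-3.4,-21.4,0],"angular": [0,0,0],"grip": 10},
    {"xyz": [-8.8,-19.8,0],"angular": [0,0,0],"grip": 10},
    {"xyz": [-13.6,-16.9,0],"angular": [0,0,0],"grip": 10},
    {"xyz": [-17.5,-12.8,0],"angular": [0,0,0],"grip": 10},
  ],
)

```text
clock: 64.08
tcp_pos: [0.6281, 0.0524, 0.1894]
tcp_rot: [2.273, 2.166, 0.01]
ft_force: [4.5, -0.2, 4.0]
finger_gap: 0.279
gripper_force: 27.0
```

step_arm(
  increments=[
    {"xyz": [-20.2,-7.8,0],"angular": [0,0,0],"grip": 10},
    {"xyz": [-21.5,-2.3,0],"angular": [0,0,0],"grip": 10},
    {"xyz": [-21.4,3.4,0],"angular": [0,0,0],"grip": 10},
    {"xyz": [-19.8,8.8,0],"angular": [0,0,0],"grip": 10},
    {"xyz": [-16.9,13.6,0],"angular": [0,0,0],"grip": 10},
  ],
)

```text
clock: 64.7
tcp_pos: [0.5265, 0.0673, 0.1894]
tcp_rot: [2.274, 2.164, 0.003]
ft_force: [-0.1, -4.6, 8.8]
finger_gap: 0.275
gripper_force: 26.7
```

step_arm(
  increments=[
    {"xyz": [-12.8,17.5,0],"angular": [0,0,0],"grip": 10},
    {"xyz": [-7.8,20.2,0],"angular": [0,0,0],"grip": 10},
    {"xyz": [-2.3,21.5,0],"angular": [0,0,0],"grip": 10},
    {"xyz": [3.4,21.4,0],"angular": [0,0,0],"grip": 10},
    {"xyz": [8.8,19.8,0],"angular": [0,0,0],"grip": 10},
    {"xyz": [13.6,16.9,0],"angular": [0,0,0],"grip": 10},
  ],
)

```text
clock: 65.45
tcp_pos: [0.5296, 0.1866, 0.1888]
tcp_rot: [-2.273, -2.168, -0.004]
ft_force: [2.2, -7.2, 2.2]
finger_gap: 0.275
gripper_force: 27.4
```

step_arm(
  increments=[
    {"xyz": [17.5,12.8,0],"angular": [0,0,0],"grip": 10},
    {"xyz": [20.2,7.8,0],"angular": [0,0,0],"grip": 10},
    {"xyz": [21.5,2.3,0],"angular": [0,0,0],"grip": 10},
    {"xyz": [21.4,-3.4,0],"angular": [0,0,0],"grip": 10},
    {"xyz": [19.8,-8.8,0],"angular": [0,0,0],"grip": 10},
    {"xyz": [16.9,-13.6,0],"angular": [0,0,0],"grip": 10},
    {"xyz": [12.8,-17.5,0],"angular": [0,0,0],"grip": 10},
    {"xyz": [7.8,-20.2,0],"angular": [0,0,0],"grip": 10},
  ],
)

```text
clock: 66.45
tcp_pos: [0.6667, 0.1462, 0.1885]
tcp_rot: [-2.27, -2.166, -0.005]
ft_force: [-6.7, 2.4, 7.9]
finger_gap: 0.279
gripper_force: 33.2
```

step_arm(
  increments=[
    {"xyz": [2.3,-21.5,0],"angular": [0,0,0],"grip": 10},
    {"xyz": [-3.4,-21.4,0],"angular": [0,0,0],"grip": 10},
    {"xyz": [-8.8,-19.8,0],"angular": [0,0,0],"grip": 10},
    {"xyz": [-13.6,-16.9,0],"angular": [0,0,0],"grip": 10},
    {"xyz": [-17.5,-12.8,0],"angular": [0,0,0],"grip": 10},
    {"xyz": [-20.2,-7.8,0],"angular": [0,0,0],"grip": 10},
    {"xyz": [-21.5,-2.3,0],"angular": [0,0,0],"grip": 10},
    {"xyz": [-21.4,3.4,0],"angular": [0,0,0],"grip": 10},
  ],
)

```text
clock: 67.45
tcp_pos: [0.5643, 0.045, 0.1894]
tcp_rot: [2.273, 2.164, 0.007]
ft_force: [3.8, -3.0, 4.3]
finger_gap: 0.277
gripper_force: 25.4
```

step_arm(
  increments=[
    {"xyz": [-19.8,8.8,0],"angular": [0,0,0],"grip": 10},
    {"xyz": [-16.9,13.6,0],"angular": [0,0,0],"grip": 10},
    {"xyz": [-12.8,17.5,0],"angular": [0,0,0],"grip": 10},
    {"xyz": [-7.8,20.2,0],"angular": [0,0,0],"grip": 10},
    {"xyz": [-2.3,21.5,0],"angular": [0,0,0],"grip": 10},
    {"xyz": [3.4,21.4,0],"angular": [0,0,0],"grip": 10},
    {"xyz": [8.8,19.8,0],"angular": [0,0,0],"grip": 10},
    {"xyz": [13.6,16.9,0],"angular": [0,0,0],"grip": 10},
  ],
)

```text
clock: 68.45
tcp_pos: [0.5296, 0.1866, 0.1887]
tcp_rot: [-2.273, -2.168, -0.004]
ft_force: [2.5, -8.6, -0.6]
finger_gap: 0.276
gripper_force: 27.4
```

step_arm(
  increments=[
    {"xyz": [17.5,12.8,0],"angular": [0,0,0],"grip": 10},
    {"xyz": [20.2,7.8,0],"angular": [0,0,0],"grip": 10},
    {"xyz": [21.5,2.3,0],"angular": [0,0,0],"grip": 10},
    {"xyz": [21.4,-3.4,0],"angular": [0,0,0],"grip": 10},
    {"xyz": [19.8,-8.8,0],"angular": [0,0,0],"grip": 10},
    {"xyz": [16.9,-13.6,0],"angular": [0,0,0],"grip": 10},
    {"xyz": [12.8,-17.5,0],"angular": [0,0,0],"grip": 10},
    {"xyz": [7.8,-20.2,0],"angular": [0,0,0],"grip": 10},
  ],
)

```text
clock: 69.45
tcp_pos: [0.6666, 0.1462, 0.1886]
tcp_rot: [-2.27, -2.166, -0.004]
ft_force: [-7.4, 2.7, 9.6]
finger_gap: 0.278
gripper_force: 33.2
```

```bash
cat > fo.py <<'E'
from h import *
s=ctrl.observe();print(s['tcp_pos'],s['ft_force'])
i=ctrl.camera_info('scene');f=240/np.tan(np.radians(i['vfov'])/2);R=np.array(i['R']);t=np.array(i['t'])
def pj(X): v=R@np.array(X)+t; return np.array([i['cy']+f*v[1]/v[2],i['cx']+f*v[0]/v[2]])
im=snap('scene','fo.png');G=gradmag(im[...,::-1].copy())
r=[]
for d in range(0,90,1):
    S=[((a[0],a[1]-d/1000,a[2]),(b[0],b[1]-d/1000,b[2])) for a,b in foll]
    r.append(score(G,pj,S,(.5802,-.0042,-.0456)))
k=np.argsort(r)[::-1][:8];print('follower mm',k,np.round(np.array(r)[k],0))
E
python3 fo.py
```

```text
[0.66660258 0.1462002  0.1885864 ] [-7.41316891  2.66826234  9.62092358]
follower mm [31 30 32 29 28 33 27 10] [108. 108. 108. 107. 106. 106. 105. 104.]
```

step_arm(
  increments=[
    {"xyz": [2.3,-21.5,0],"angular": [0,0,0],"grip": 10},
    {"xyz": [-3.4,-21.4,0],"angular": [0,0,0],"grip": 10},
    {"xyz": [-8.8,-19.8,0],"angular": [0,0,0],"grip": 10},
    {"xyz": [-13.6,-16.9,0],"angular": [0,0,0],"grip": 10},
    {"xyz": [-17.5,-12.8,0],"angular": [0,0,0],"grip": 10},
    {"xyz": [-20.2,-7.8,0],"angular": [0,0,0],"grip": 10},
    {"xyz": [-21.5,-2.3,0],"angular": [0,0,0],"grip": 10},
    {"xyz": [-21.4,3.4,0],"angular": [0,0,0],"grip": 10},
  ],
)

```text
clock: 70.5
tcp_pos: [0.5644, 0.0452, 0.1894]
tcp_rot: [2.273, 2.165, 0.007]
ft_force: [3.9, -2.2, 4.6]
finger_gap: 0.276
gripper_force: 25.6
```

step_arm(
  increments=[
    {"xyz": [-19.8,8.8,0],"angular": [0,0,0],"grip": 10},
    {"xyz": [-16.9,13.6,0],"angular": [0,0,0],"grip": 10},
    {"xyz": [-12.8,17.5,0],"angular": [0,0,0],"grip": 10},
    {"xyz": [-7.8,20.2,0],"angular": [0,0,0],"grip": 10},
    {"xyz": [-2.3,21.5,0],"angular": [0,0,0],"grip": 10},
  ],
)

```text
clock: 71.12
tcp_pos: [0.5037, 0.1281, 0.1895]
tcp_rot: [2.274, 2.167, 0.005]
ft_force: [2.0, -4.4, 7.5]
finger_gap: 0.277
gripper_force: 31.2
```

Run:
```python
from h import *
s=ctrl.observe();W,im=snapw('wg.png');print(s['tcp_pos'],s['ft_force'],s['clock'])
G=gradmag(cv2.imread('pics/wg.png'))
i=ctrl.camera_info('top');f=240/np.tan(np.radians(i['vfov'])/2);R=np.array(i['R']);t=np.array(i['t'])
def pj(X): v=R@np.array(X)+t; return np.array([i['cy']+f*v[1]/v[2],i['cx']+f*v[0]/v[2]])
im=snap('top','tg.png');g=cv2.cvtColor(im,cv2.COLOR_RGB2GRAY)
# profile along press centre line at x=.04 (off lug), z .135, and on lug z .175
for x,z in((.04,.135),(-.04,.135),(0,.175)):
    print(x,z,[int(cv2.remap(g,*[np.array([[v]],np.float32) for v in pj([.5807+x+.0462*y,-.0042-.0462*x+y,z])[::-1]],cv2.INTER_LINEAR)[0,0]) for y in np.arange(-.18,.03,.004)])
```

```text
[0.50371199 0.12814793 0.18945837] [ 2.02771018 -4.37864609  7.46219256] 71.125
0.04 0.135 [75, 90, 207, 239, 240, 238, 243, 229, 118, 242, 245, 244, 245, 232, 223, 244, 244, 244, 243, 220, 245, 244, 244, 245, 244, 243, 244, 244, 243, 206, 239, 240, 238, 239, 243, 134, 121, 176, 194, 184, 177, 167, 181, 220, 210, 203, 194, 182, 175, 167, 166, 188, 212]
-0.04 0.135 [24, 55, 232, 242, 242, 243, 245, 230, 117, 241, 246, 244, 245, 240, 214, 246, 243, 244, 242, 216, 243, 245, 244, 244, 244, 244, 245, 244, 243, 207, 243, 244, 243, 243, 248, 131, 101, 156, 240, 242, 240, 241, 241, 241, 241, 241, 241, 241, 242, 242, 242, 243, 243]
0 0.175 [28, 31, 22, 113, 239, 240, 241, 242, 238, 219, 245, 244, 246, 208, 157, 245, 245, 245, 243, 199, 246, 244, 245, 238, 172, 244, 244, 245, 239, 131, 195, 244, 243, 241, 244, 207, 78, 130, 213, 240, 238, 237, 238, 237, 237, 237, 237, 237, 237, 236, 236, 236, 236]
```

The top view shows the follower front at about -0.065, i.e. 65 mm of travel, with the plates gathering. Approaching the clamp slowly.

step_arm(
  increments=[
    {"xyz": [3.4,21.4,0],"angular": [0,0,0],"grip": 10},
    {"xyz": [8.8,19.8,0],"angular": [0,0,0],"grip": 10},
    {"xyz": [13.6,16.9,0],"angular": [0,0,0],"grip": 10},
    {"xyz": [17.5,12.8,0],"angular": [0,0,0],"grip": 10},
    {"xyz": [10.1,4.4,0],"angular": [0,0,0],"grip": 10},
    {"xyz": [0,0,0],"angular": [0,0,0],"grip": 10},
  ],
)

```text
clock: 71.97
tcp_pos: [0.5574, 0.2039, 0.1883]
tcp_rot: [-2.272, -2.167, -0.005]
ft_force: [-0.5, -0.8, 5.7]
finger_gap: 0.279
gripper_force: 27.3
```

step_arm(
  increments=[
    {"xyz": [5,1.7,0],"angular": [0,0,0],"grip": 10},
    {"xyz": [5.1,1.4,0],"angular": [0,0,0],"grip": 10},
    {"xyz": [0,0,0],"angular": [0,0,0],"grip": 10},
  ],
)

```text
clock: 72.35
tcp_pos: [0.5667, 0.2067, 0.1883]
tcp_rot: [-2.272, -2.166, -0.004]
ft_force: [-2.5, -1.7, 5.7]
finger_gap: 0.277
gripper_force: 26.7
```

step_arm(
  increments=[
    {"xyz": [5.3,1.2,0],"angular": [0,0,0],"grip": 10},
    {"xyz": [5.4,0.9,0],"angular": [0,0,0],"grip": 10},
    {"xyz": [0,0,0],"angular": [0,0,0],"grip": 10},
  ],
)

```text
clock: 72.72
tcp_pos: [0.5773, 0.2087, 0.1882]
tcp_rot: [-2.272, -2.166, -0.004]
ft_force: [-3.1, -2.4, 5.0]
finger_gap: 0.279
gripper_force: 26.4
```

step_arm(
  increments=[
    {"xyz": [4,0.4,0],"angular": [0,0,0],"grip": 10},
    {"xyz": [4,0.2,0],"angular": [0,0,0],"grip": 10},
    {"xyz": [0,0,0],"angular": [0,0,0],"grip": 10},
  ],
)

```text
clock: 73.1
tcp_pos: [0.5851, 0.2092, 0.1882]
tcp_rot: [-2.272, -2.166, -0.003]
ft_force: [-3.0, -1.3, 5.3]
finger_gap: 0.275
gripper_force: 26.2
```

step_arm(
  increments=[
    {"xyz": [4,0,0],"angular": [0,0,0],"grip": 10},
    {"xyz": [4,-0.3,0],"angular": [0,0,0],"grip": 10},
    {"xyz": [0,0,0],"angular": [0,0,0],"grip": 10},
  ],
  squeeze=50,
)

```text
clock: 73.47
tcp_pos: [0.5931, 0.2089, 0.1883]
tcp_rot: [-2.272, -2.166, -0.003]
ft_force: [-3.2, -0.5, 6.2]
finger_gap: 0.264
gripper_force: 50.7
```

step_arm(
  increments=[
    {"xyz": [4,-0.6,0],"angular": [0,0,0],"grip": 10},
    {"xyz": [4,-0.8,0],"angular": [0,0,0],"grip": 10},
    {"xyz": [0,0,0],"angular": [0,0,0],"grip": 10},
  ],
)

```text
clock: 73.85
tcp_pos: [0.6011, 0.2077, 0.1884]
tcp_rot: [-2.271, -2.166, -0.004]
ft_force: [-3.2, -0.4, 6.9]
finger_gap: 0.267
gripper_force: 50.7
```

step_arm(
  increments=[
    {"xyz": [4,-0.9,0],"angular": [0,0,0],"grip": 10},
    {"xyz": [4,-1.2,0],"angular": [0,0,0],"grip": 10},
    {"xyz": [0,0,0],"angular": [0,0,0],"grip": 10},
  ],
)

```text
clock: 74.22
tcp_pos: [0.608, 0.2061, 0.1882]
tcp_rot: [-2.269, -2.165, -0.002]
ft_force: [-6.9, 2.4, 7.6]
finger_gap: 0.266
gripper_force: 50.8
```

step_arm(
  increments=[
    {"xyz": [3,-1.1,0],"angular": [0,0,0],"grip": 10},
    {"xyz": [3,-1.2,0],"angular": [0,0,0],"grip": 10},
    {"xyz": [0,0,0],"angular": [0,0,0],"grip": 10},
  ],
)

```text
clock: 74.6
tcp_pos: [0.6128, 0.2046, 0.1882]
tcp_rot: [-2.267, -2.164, -0.001]
ft_force: [-11.4, 3.1, 11.5]
finger_gap: 0.264
gripper_force: 51.3
```

step_arm(
  increments=[
    {"xyz": [3,-1.2,0],"angular": [0,0,0],"grip": 10},
    {"xyz": [3,-1.3,0],"angular": [0,0,0],"grip": 10},
    {"xyz": [0,0,0],"angular": [0,0,0],"grip": 10},
  ],
)

```text
clock: 74.97
tcp_pos: [0.6177, 0.2027, 0.1881]
tcp_rot: [-2.265, -2.163, -0.0]
ft_force: [-15.1, 6.2, 12.8]
finger_gap: 0.269
gripper_force: 52.2
```

step_arm(
  increments=[
    {"xyz": [3,-1.4,0],"angular": [0,0,0],"grip": 10},
    {"xyz": [2,-1,0],"angular": [0,0,0],"grip": 10},
    {"xyz": [0,0,0],"angular": [0,0,0],"grip": 10},
  ],
)

```text
clock: 75.35
tcp_pos: [0.6218, 0.201, 0.1881]
tcp_rot: [-2.263, -2.162, 0.0]
ft_force: [-17.8, 8.5, 14.8]
finger_gap: 0.268
gripper_force: 53.5
```

step_arm(
  increments=[
    {"xyz": [3,-1.5,0],"angular": [0,0,0],"grip": 10},
    {"xyz": [3,-1.6,0],"angular": [0,0,0],"grip": 10},
    {"xyz": [2.5,-1.5,0],"angular": [0,0,0],"grip": 10},
    {"xyz": [0,0,0],"angular": [0,0,0],"grip": 10},
  ],
)

```text
clock: 75.85
tcp_pos: [0.629, 0.1973, 0.188]
tcp_rot: [-2.26, -2.161, 0.001]
ft_force: [-22.0, 12.4, 16.9]
finger_gap: 0.267
gripper_force: 56.2
```

step_arm(
  increments=[
    {"xyz": [3,-1.7,0],"angular": [0,0,0],"grip": 10},
    {"xyz": [3,-1.8,0],"angular": [0,0,0],"grip": 10},
    {"xyz": [0,0,0],"angular": [0,0,0],"grip": 10},
    {"xyz": [0,0,0],"angular": [0,0,0],"grip": 10},
    {"xyz": [0,0,0],"angular": [0,0,0],"grip": 10},
  ],
)

```text
clock: 76.47
tcp_pos: [0.6343, 0.1941, 0.188]
tcp_rot: [-2.259, -2.161, 0.002]
ft_force: [-24.5, 13.4, 17.9]
finger_gap: 0.272
gripper_force: 59.3
```

Around 27 N tangential at the handle and still climbing slowly, so the pack is firmly clamped. Releasing the handle and rising to measure the crank.

step_arm(
  increments=[
    {"xyz": [0,0,0],"angular": [0,0,0],"grip": 70},
    {"xyz": [0,0,0],"angular": [0,0,0],"grip": 70},
    {"xyz": [0,0,0],"angular": [0,0,0],"grip": 70},
    {"xyz": [0,0,40],"angular": [0,0,0],"grip": 70},
    {"xyz": [0,0,35],"angular": [0,0,0],"grip": 70},
    {"xyz": [-28,-39,0],"angular": [0,0,-10],"grip": 70},
    {"xyz": [-28,-39,0],"angular": [0,0,-10],"grip": 70},
    {"xyz": [-28,-39,0],"angular": [0,0,-10],"grip": 70},
    {"xyz": [0,0,0],"angular": [0,0,0],"grip": 70},
    {"xyz": [0,0,0],"angular": [0,0,0],"grip": 70},
  ],
)

```text
clock: 77.72
tcp_pos: [0.5572, 0.0737, 0.2633]
tcp_rot: [-2.755, -1.506, -0.007]
ft_force: [0.3, -0.6, 0.4]
finger_gap: 0.699
gripper_force: 0.0
```

```bash
cat > hb.py <<'E'
from h import *
s=ctrl.observe();W,im=snapw('wh.png');R=Rn.from_rotvec(s['tcp_rot']).as_matrix();print(s['tcp_pos'],'yaw',np.degrees(np.arctan2(R[1,1],R[0,1])),s['ft_force'],s['clock'])
G=gradmag(im[...,::-1].copy())
S=box(-.017,.017,-.017,.017,.183)
for h0 in (40,52,64): 
    p,f=align([(G,lambda X:wproj(W,X),S+[((.017,y,.152),(.06,y,.152)) for y in(-.012,.012)])],(.5862,.125,np.radians(h0)),.008); print(h0,p,np.degrees(p[2]),f)
g=cv2.cvtColor(im,cv2.COLOR_RGB2GRAY)
m=np.zeros_like(g);c,s_=np.cos(p[2]),np.sin(p[2])
for x in(-.017,.017):
  for y in(-.017,.017):
    a=wproj(W,[p[0]+c*x-s_*y,p[1]+s_*x+c*y,.183]).round().astype(int);m[a[0]-1:a[0]+2,a[1]-1:a[1]+2]=1
q=wproj(W,[p[0],p[1],.183]).astype(int)
for r in range(max(0,q[0]-90),q[0]+70,5): print(r,''.join('X' if m[r:r+5,k:k+3].any() else ' .:-=+*#%@'[min(9,int(g[r:r+5,k:k+3].mean())//20)] for k in range(q[1]-105,q[1]+105,3)))
E
python3 hb.py
```

```text
[0.55724198 0.07366244 0.26327459] yaw -32.678391302077195 [ 0.28550239 -0.63172747  0.39638912] 77.725
40 [0.58451093 0.12914171 0.75462575] 43.23687060050378 40.09484100341797
52 [0.58710691 0.12486476 0.84762741] 48.56547332948394 44.624229431152344
64 [0.58373738 0.12840672 1.17695429] 67.43451335539116 67.81417846679688
59 @@%+::........:-=====+++%@@@@@@@@@@#.................::...............
64 #=:...........::-====+++*@@@@@@@@@@@-.............:=#@@+..............
69 :..............::-====+++@@@@@@@@@@@*..........:=#@@@@@@=.............
74 ................::-====++#@@@@@@@@@@@-.....::=#@@@@@@@@@@=............
79 .................::-====++@@@@@@@@@@@*...:-*@@@@@@@@@@@@@@=...........
84 ..................::-====+#@@@@@@@@@@@--+##+*%%##@@@@@@@@@@-..........
89 ...................::-====+@@@@@@@@@@@*#*+++++*###@@@@@@@@@@-.........
94 ....................::-====#@@@@@@@@%%++---=+++*###@@@@@@@@@@-........
99 .....................::-===+@@@@@%####*+=--+++++*##@@@@@@@@@@@-.......
104 ......................::-===%@@#######*++++++++++*##@@@@@@@@@@%:......
109 .......................:-=**
[... 917 characters left out ...]
XX===++*********#@@@@@@#*
174 ...............=**#**##*#*=+++=------===+++++==++************#@@@@@@@#
179 ................-**#**##***XX+=====+++++++==++****++***##**##%@@@@@@@@
184 .................-*****##**+=++=---++++==++****+==++*#%@@@@@@@@@@@@@@@
189 ..................-******=---=+=--=+==++****+==+***++*@@@@@@@@@@@@@@@@
194 ...................-**+=-----==++===+******+=+******++#@@@@@@@@@@@@@@@
199 ..................:-+=----=+***+++********#*+++******++@@@@@@@@@@@@@@@
204 .................=****==+***************##%%@#++******+*@@@@@@@@@@@@@@
209 .................:***+***************###@@@@@@#++****#%%*@@@@@@@@@@@@@
214 .................-+***************##%@@@@@@@@@@#++*%@@@@#*@@@@@@@@@@@@
```

Run:
```python
from h import *
s=ctrl.observe();W=wcam();im=cv2.imread('pics/wh.png');G=gradmag(im);g=cv2.cvtColor(im,cv2.COLOR_BGR2GRAY)
S=box(-.017,.017,-.017,.017,.183)
for h0 in(68,72,76):
    p,f=align([(G,lambda X:wproj(W,X),S)],(.5862,.124,np.radians(h0)),.008);print(p,np.degrees(p[2]),f)
for z in (.229,):
  for h in(55,65,75): print(h,wproj(W,[p[0]+.08*np.cos(np.radians(h)),p[1]+.08*np.sin(np.radians(h)),z]).round())
for r in range(0,125,5): print(r,''.join(' .:-=+*#%@'[min(9,int(g[r:r+5,k:k+4].mean())//20)] for k in range(180,480,4)))
```

```text
[0.58740606 0.12757548 1.24678337] 71.4354248510575 85.11810302734375
[0.58732258 0.12752976 1.25606519] 71.96723439322561 85.25434112548828
[0.58732576 0.12754139 1.26650581] 72.56543769917396 84.7799301147461
55 [ -0. 315.]
65 [  2. 287.]
75 [  8. 259.]
0 @#*#@@#:..........:+@@@@:::...........:==%@@*****@@@@#=-::.................
5 %@**#@@*:........::-@@@=::: ...........:==%@@@%%@@@*=-:....................
10 @@%**%@@+........::::--:::. ............:==@@@@@@*=-:......................
15 @@@#*#%@@-........:::::--:   ............-==@@@*=-:........................
20 @@%@###@@@-....... .::::.    .............-==+=-:..........................
25 @@@#%##%@@%:.......          ..............-=-:............................
30 @@@@==*#%@@*:......          ..............................................
35 @@%-:--+*%@@+.......         ::............................................
40 @@+------*@@@:.....::.       *:............................................
45 @@@@*-----#%=:...:-===:     +@=............................................
50 @@@@@@%=---:....:=++++%*:-=@@@#......................
[... 433 characters left out ...]
......:-===+@@@@@@@@#..:+@@@@@@@@@@@=..........................
85 ..................:--===#@@@@@@@@-+#*+*##%@@@@@@@:.........................
90 ...................:-===+@@@@@@@@**==++*##@@@@@@@#:........................
95 ....................:-===@@@@@@%#+=--+++###@@@@@@@+......................::
100 .....................:-==#@@@%###*+==++++#%@@@@@@@@-...................:=++
105 .....................:--=*@%#####*+++++++*##@@@@@@@%:.................-====
110 ......................:+**+#######++++++++*#%@@@@@@@+................:=====
115 ...................::+#*+++*####**+===+++++*#@@@@@%@@-...............-=====
120 ..................:+%%+++++***+=------++++++*#@@@####+#*............:======
```

The handle stud and hub edges agree: heading about 72°, hub (0.587,0.1275). Gripping the hub to take the crank off.

step_arm(
  increments=[
    {"xyz": [14.5,26.5,0],"angular": [0,0,7.3],"grip": 70},
    {"xyz": [15,27,0],"angular": [0,0,7.3],"grip": 70},
    {"xyz": [0,0,-30],"angular": [0,0,0],"grip": 70},
    {"xyz": [0,0,-35],"angular": [0,0,0],"grip": 70},
    {"xyz": [0,0,-25],"angular": [0,0,0],"grip": 70},
    {"xyz": [0,0,-15],"angular": [0,0,0],"grip": 70},
    {"xyz": [0,0,-6],"angular": [0,0,0],"grip": 70},
    {"xyz": [0,0,0],"angular": [0,0,0],"grip": 70},
    {"xyz": [0,0,0],"angular": [0,0,0],"grip": 70},
  ],
)

```text
clock: 78.9
tcp_pos: [0.587, 0.1274, 0.153]
tcp_rot: [-2.542, -1.843, -0.007]
ft_force: [-0.3, 0.8, -0.3]
finger_gap: 0.706
gripper_force: 0.0
```

step_arm(
  increments=[
    {"xyz": [0,0,0],"angular": [0,0,0],"grip": 10},
    {"xyz": [0,0,0],"angular": [0,0,0],"grip": 10},
    {"xyz": [0,0,0],"angular": [0,0,0],"grip": 10},
    {"xyz": [0,0,0],"angular": [0,0,0],"grip": 10},
  ],
  squeeze=80,
)

```text
clock: 79.4
tcp_pos: [0.5868, 0.1272, 0.153]
tcp_rot: [-2.542, -1.843, -0.007]
ft_force: [-1.7, -0.4, 7.2]
finger_gap: 0.381
gripper_force: 79.7
```

Gripped at the same 34 mm width. Lifting off gently.

step_arm(
  increments=[
    {"xyz": [0,0,4],"angular": [0,0,0],"grip": 10},
    {"xyz": [0,0,6],"angular": [0,0,0],"grip": 10},
    {"xyz": [0,0,6],"angular": [0,0,0],"grip": 10},
    {"xyz": [0,0,0],"angular": [0,0,0],"grip": 10},
  ],
)

```text
clock: 79.9
tcp_pos: [0.5863, 0.1274, 0.1636]
tcp_rot: [-2.539, -1.842, -0.001]
ft_force: [13.1, 2.2, -37.4]
finger_gap: 0.378
gripper_force: 94.7
```

step_arm(
  increments=[
    {"xyz": [0,0,0],"angular": [0,0,3],"grip": 10},
    {"xyz": [0,0,0],"angular": [0,0,0],"grip": 10},
  ],
)

```text
clock: 80.15
tcp_pos: [0.5863, 0.1275, 0.1662]
tcp_rot: [-2.49, -1.909, -0.003]
ft_force: [5.8, 0.8, -14.2]
finger_gap: 0.373
gripper_force: 97.4
```

```bash
python3 -c "
from h import *
s=ctrl.observe();print(s['tcp_pos'],s['ft_force'],s['ft_torque'],s['finger_gap'])"
```

```text
[0.58630187 0.12753457 0.16621744] [  5.82298491   0.84767845 -14.17910889] [ 0.38665351 -1.22877441  0.15169213] 0.37252748503450617
```

step_arm(
  increments=[
    {"xyz": [0,0,3],"angular": [0,0,0],"grip": 10},
    {"xyz": [0,0,4],"angular": [0,0,0],"grip": 10},
    {"xyz": [0,0,4],"angular": [0,0,0],"grip": 10},
    {"xyz": [0,0,0],"angular": [0,0,0],"grip": 10},
  ],
)

```text
clock: 80.65
tcp_pos: [0.5863, 0.1272, 0.1796]
tcp_rot: [-2.493, -1.909, -0.005]
ft_force: [0.6, -0.2, -4.0]
finger_gap: 0.374
gripper_force: 98.6
```

It is free, with only its weight on the wrist. Carrying it to the tray.

step_arm(
  increments=[
    {"xyz": [0,0,35],"angular": [0,0,0],"grip": 10},
    {"xyz": [0,0,35],"angular": [0,0,0],"grip": 10},
    {"xyz": [-9,-45,0],"angular": [0,0,-5.5],"grip": 10},
    {"xyz": [-10,-52,0],"angular": [0,0,-5.5],"grip": 10},
    {"xyz": [-10,-52,0],"angular": [0,0,-5.5],"grip": 10},
    {"xyz": [-10,-52,0],"angular": [0,0,-5.5],"grip": 10},
    {"xyz": [-10,-52,0],"angular": [0,0,-5.5],"grip": 10},
    {"xyz": [-10,-52,0],"angular": [0,0,-5.5],"grip": 10},
    {"xyz": [-10,-52,0],"angular": [0,0,-5.5],"grip": 10},
    {"xyz": [-10,-52,0],"angular": [0,0,-5.5],"grip": 10},
  ],
)

```text
clock: 81.9
tcp_pos: [0.5066, -0.2834, 0.2493]
tcp_rot: [-3.028, -0.831, -0.006]
ft_force: [1.0, -0.0, -4.7]
finger_gap: 0.375
gripper_force: 98.7
```

step_arm(
  increments=[
    {"xyz": [-10,-52,0],"angular": [0,0,-5.5],"grip": 10},
    {"xyz": [-7,-42,0],"angular": [0,0,-5.5],"grip": 10},
    {"xyz": [0,0,0],"angular": [0,0,0],"grip": 10},
    {"xyz": [0,0,0],"angular": [0,0,0],"grip": 10},
    {"xyz": [0,0,0],"angular": [0,0,0],"grip": 10},
  ],
)

```text
clock: 82.52
tcp_pos: [0.4906, -0.3746, 0.2492]
tcp_rot: [-3.093, -0.545, -0.006]
ft_force: [0.7, -0.4, -3.5]
finger_gap: 0.378
gripper_force: 98.5
```

Run:
```python
from h import *
s=ctrl.observe();W,im=snapw('wi.png');R=Rn.from_rotvec(s['tcp_rot']).as_matrix();print(s['tcp_pos'],'yaw',np.degrees(np.arctan2(R[1,1],R[0,1])),s['ft_force'],s['finger_gap'])
print('tray corners px',[wproj(W,[x,y,.014]).round().tolist() for x,y in((.336,-.285),(.634,-.285),(.634,-.468),(.336,-.462))])
b=snap('scene','si.png')
print('pin',[(np.round(d['point'],1).tolist(),round(d['score'],2),np.round(atz('scene',d['point'],.015),3).tolist()) for d in ctrl.look_for('scene','pin_bar')])
print('hub',[(np.round(d['point'],1).tolist(),round(d['score'],2),np.round(atz('scene',d['point'],.26),3).tolist()) for d in ctrl.look_for('scene','crank_hub')])
```

```text
[ 0.49055603 -0.37463199  0.24922972] yaw -70.01779271671255 [ 0.66796325 -0.44105598 -3.47258795] 0.37752787565326734
tray corners px [[290.0, 202.0], [38.0, 282.0], [102.0, 445.0], [335.0, 340.0]]
pin [([291.1, 158.9], 0.72, [0.38, -0.362, 0.015])]
hub [([262.9, 165.9], 0.88, [0.535, -0.353, 0.26]), ([212.7, 423.1], 0.62, [0.676, 0.148, 0.26]), ([277.4, 338.2], 0.57, [0.73, -0.097, 0.26]), ([293.9, 163.7], 0.55, [0.602, -0.382, 0.26])]
```

step_arm(
  increments=[
    {"xyz": [0,0,-45],"angular": [0,0,0],"grip": 10},
    {"xyz": [0,0,-50],"angular": [0,0,0],"grip": 10},
    {"xyz": [0,0,-50],"angular": [0,0,0],"grip": 10},
    {"xyz": [0,0,-35],"angular": [0,0,0],"grip": 10},
    {"xyz": [0,0,-25],"angular": [0,0,0],"grip": 10},
    {"xyz": [0,0,-12],"angular": [0,0,0],"grip": 10},
    {"xyz": [0,0,-7],"angular": [0,0,0],"grip": 10},
    {"xyz": [0,0,0],"angular": [0,0,0],"grip": 10},
  ],
)

```text
clock: 83.72
tcp_pos: [0.4906, -0.3759, 0.0255]
tcp_rot: [-3.094, -0.543, -0.007]
ft_force: [0.3, -0.3, -3.7]
finger_gap: 0.374
gripper_force: 98.6
```

step_arm(
  increments=[
    {"xyz": [0,0,-2],"angular": [0,0,0],"grip": 10},
    {"xyz": [0,0,-2],"angular": [0,0,0],"grip": 10},
    {"xyz": [0,0,-2],"angular": [0,0,0],"grip": 10},
    {"xyz": [0,0,0],"angular": [0,0,0],"grip": 10},
  ],
)

```text
clock: 84.22
tcp_pos: [0.4902, -0.3764, 0.0204]
tcp_rot: [3.094, 0.542, 0.007]
ft_force: [-7.0, 0.5, 9.0]
finger_gap: 0.378
gripper_force: 100.4
```

It is on the tray floor. Releasing, rising and checking everything.

step_arm(
  increments=[
    {"xyz": [0,0,0],"angular": [0,0,0],"grip": 75},
    {"xyz": [0,0,0],"angular": [0,0,0],"grip": 75},
    {"xyz": [0,0,0],"angular": [0,0,0],"grip": 75},
    {"xyz": [0,0,0],"angular": [0,0,0],"grip": 75},
    {"xyz": [0,0,40],"angular": [0,0,0],"grip": 75},
    {"xyz": [0,0,50],"angular": [0,0,0],"grip": 75},
    {"xyz": [0,0,60],"angular": [0,0,0],"grip": 75},
    {"xyz": [-40,40,30],"angular": [0,0,0],"grip": 75},
    {"xyz": [-45,40,30],"angular": [0,0,0],"grip": 75},
    {"xyz": [-45,40,20],"angular": [0,0,0],"grip": 75},
  ],
)

```text
clock: 85.48
tcp_pos: [0.3642, -0.2592, 0.247]
tcp_rot: [3.094, 0.543, 0.008]
ft_force: [-0.3, 0.5, 0.4]
finger_gap: 0.751
gripper_force: 0.0
```

step_arm(
  increments=[
    {"xyz": [-30,50,0],"angular": [0,0,0],"grip": 75},
    {"xyz": [-20,55,0],"angular": [0,0,0],"grip": 75},
    {"xyz": [0,55,0],"angular": [0,0,0],"grip": 75},
    {"xyz": [0,55,0],"angular": [0,0,0],"grip": 75},
    {"xyz": [0,0,0],"angular": [0,0,0],"grip": 75},
    {"xyz": [0,0,0],"angular": [0,0,0],"grip": 75},
  ],
)

```text
clock: 86.22
tcp_pos: [0.3154, -0.0453, 0.2461]
tcp_rot: [-3.094, -0.544, -0.007]
ft_force: [0.2, -0.6, -0.3]
finger_gap: 0.75
gripper_force: 0.0
```

Run:
```python
from h import *
s=ctrl.observe();print(s['tcp_pos'],s['ft_force'],s['clock'],s['joint_velocities'].round(2))
im=snap('top','tz.png');g=cv2.cvtColor(im,cv2.COLOR_RGB2GRAY)
for n,z in(('crank_hub',.045),('crank_handle',.08),('pin_bar',.015)): print(n,[(np.round(d['point'],1).tolist(),round(d['score'],2),np.round(atz('top',d['point'],z),3).tolist()) for d in ctrl.look_for('top',n)])
i=ctrl.camera_info('top');f=240/np.tan(np.radians(i['vfov'])/2);R=np.array(i['R']);t=np.array(i['t'])
def pj(X): v=R@np.array(X)+t; return np.array([i['cy']+f*v[1]/v[2],i['cx']+f*v[0]/v[2]])
G=gradmag(im[...,::-1].copy())
S=box(-.02,.02,-.009,.009,.175)+[((-.058,y,.135),(-.02,y,.135)) for y in(-.01,.01)]+[((.02,y,.135),(.058,y,.135)) for y in(-.01,.01)]
for x in(.04,0): print([int(g[tuple(pj([.5807+x+.0462*y,-.0042-.0462*x+y,.135 if x else .175]).round().astype(int))]) for y in np.arange(-.16,-.03,.003)])
for r in range(212,340,4): print(''.join(' .:-=+*#%@'[min(9,int(g[r:r+4,k:k+2].mean())//26)] for k in range(428,512,2)))
```

```text
[ 0.31539043 -0.04525053  0.24612263] [ 0.21990929 -0.64046744 -0.33148855] 86.225 [-0.04  0.01  0.01  0.    0.   -0.  ]
crank_hub [([158.2, 312.0], 0.71, [0.774, 0.039, 0.045]), ([258.1, 466.0], 0.7, [0.522, -0.356, 0.045]), ([306.5, 466.8], 0.56, [0.401, -0.356, 0.045])]
crank_handle [([259.2, 469.6], 0.78, [0.515, -0.354, 0.08]), ([174.9, 230.0], 0.35, [0.713, 0.242, 0.08])]
pin_bar [([307.5, 467.9], 0.63, [0.4, -0.368, 0.015])]
[242, 240, 242, 231, 237, 245, 244, 244, 244, 240, 219, 244, 243, 244, 244, 245, 241, 228, 239, 244, 245, 245, 242, 220, 237, 246, 245, 245, 244, 243, 222, 237, 240, 239, 237, 238, 239, 238, 148, 100, 121, 174, 224, 171]
[239, 241, 240, 242, 244, 243, 244, 244, 246, 230, 170, 233, 246, 245, 244, 247, 193, 159, 237, 245, 244, 245, 244, 170, 178, 246, 246, 244, 246, 246, 162, 210, 241, 243, 241, 240, 240, 242, 227, 130, 66, 165, 236, 243]
.....:..::..... ..........................
....+%%%%%%######*+++++==-------:.:.......
....#@@@@@@@@@@@@@@@@@@@@@@%%%%%%%%%%**:..
....%@@@@@@@@@@@@@@@@@@@@@@@@@@@@@@@@#+:..
....%@@@@@@@@@@@@@@@@@@@@@@@@@@@@@@@@*+:..
...:%@@@
[... 452 characters left out ...]
@@@@@@@+* ..
...%@@@@@@@@@@@@@@= .-++*#%@@@@@@@@@@=+ ..
...%@@@@@@@@@@@@@@%%%@@@@@@@@@@@@@@@@++ ..
..:%@@@@@@@@@@@@@@@@@@@@@@@@@@@@@@@@%=+...
. :%@@@@@@@@@@@@@@@@@@@@@@@@@@@@@@@@%=- ..
. -%@@@@@@@@@@@@@@@@@@@@@@@@@@@@@@@@@+-...
. =@@@@@@@@@@@@@@@@@@@@@@@@@@@@@@@@@@*-...
..=@@@@@@@@@@@@@@%%%#%@@@@@@@@@@@@@@#*:...
..=@@@@@@@@+::....:---*##%%####%@@@@#*:...
..=@@@@@@@@%*****+=--+#%######%%@@@@##:...
..+@@@@@@@@@@@@@@@@@@@@@@@@@@@@@@@@@##:...
..*@@@@@@@@@@@@@@@@@@@@@@@@@@@@@@@@@##:...
..#@@@@@@@@@@@@@@@@@@@@@@@@@@@@@@@@@##:...
..%@@@@@@@@@@@@@@@@@@@@@@@@@@@@@@@@@#*:...
..*%%%%@@@@@@@@@@@@@@@@@@@@@@@@@@@@@*+:...
.........::::--====++*****#%%%%%%%%@#+:...
..........................    ............
```

```bash
python3 -c "
from station import ctrl
print(ctrl.job_done())"
```

```text
the job is handed in; nothing more can be done
None
```

The job is handed in, with the pin and crank lying in the tray and all four plates hung and gathered tight between head plate and follower. The pack was wound to about 27 N at the handle, but I couldn't measure the clamp force left once the crank was off.

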